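# Check a sample cell with the depth gauge and put the setting blocks away

### The job

Slide the sample cell into the guides of the depth gauge until it is fully home, gently lower the probe by its knob until it touches the bottom of the well, then swing the red clamp lever over to its locked stop and leave the gauge set like that, so the depth can be read. Put every setting block that is out on the bench back, upright and fully down, into the storage pocket whose labels have its colour, and do not disturb the jars and the beaker.

Things in the scene. Friction and masses are not known exactly. Their poses are not given: they have to be found in the camera images.
- stage_home (a point): Point on the stage (a fixed aluminium strip 64 mm wide, top 10 mm above the bench, x = -110 to +38 mm) of the depth gauge stand, straight below the probe. A cell is fully home when its origin and axes coincide with it. +x runs along the guides, inwards, to the end stop (face at x = +27 mm); +y points from the probe to the column.
- stage_mouth (a point): Middle of the entry between the two dark guide walls, 30 mm in -x from stage_home, same axes. The walls are 18 mm high, 53 mm apart, and run from here to the end stop 57 mm further; before this point they flare out to about 65 mm over 16 mm. Set the cell down on the stage in front of the mouth and slide it in along +x.
- head (a point): Centre of the top face of the grey head of the stand, 120 mm above the bench, same axes as stage_home: a bar 30 (x) x 112 (y) x 25 (z) mm carried on a column (24 mm thick) 35 mm in +y from here. It bridges the stage, its underside 95 mm above the bench, so a cell cannot be put in from above.
- probe (a joint): Vertical slide of the depth probe in the head, m: 0 = fully raised, grows as the probe goes down, end 0.072. Has about 2.5 N of friction and stays where it is left.
- probe_knob (a point): Middle of the white knob on top of the probe, a vertical cylinder 26 mm in diameter and 30 mm tall; it rides up and down with the probe. Grip it from above. It is 140 mm above the probe tip.
- probe_tip (a point): Lower tip of the upright steel needle of the probe, 8 mm in diameter, straight below the knob (85 mm above the bench with joint probe at 0).
- clamp (a joint): Red clamp lever on top of the head, swings level about a vertical pivot above the column (on stage_home: x = 0, y = +75 mm). rad: 0 = open, pointing along stage_home +x (away from the robot); grows anticlockwise as seen from above; stop at 1.4 = locked, pointing along about +y. Light friction (about 1.5 N at the pin); stays where it is left. It does not itself move the probe.
- clamp_pin (a point): The upright red pin at the end of the clamp lever, 12 mm in diameter, 30 mm tall, 45 mm from the pivot; the point is 2/3 up the pin, 10 mm below its top.
- cell_deep: Empty white sample cell, 250 g; one of three kinds is present. Block 54 x 50 x 40 mm (x, y, z) with a well 42 x 38 mm, open on top, floor 8 mm above the underside. A bar 30 wide, 12 thick runs back to x = -109 mm and bears an upright steel grip fin at x = -95 mm, 26 (x) x 14 (y) mm, 12 to 58 mm above the underside. Origin: block centre, underside; +x from fin to block.
- cell_mid: Empty blue sample cell, 250 g; one of three kinds is present. Block 54 x 50 x 40 mm (x, y, z) with a well 42 x 38 mm, open on top, floor 16 mm above the underside. A bar 30 wide, 12 thick runs back to x = -109 mm and bears an upright steel grip fin at x = -95 mm, 26 (x) x 14 (y) mm, 12 to 58 mm above the underside. Origin: block centre, underside; +x from fin to block.
- cell_shallow: Empty orange sample cell, 250 g; one of three kinds is present. Block 54 x 50 x 40 mm (x, y, z) with a well 42 x 38 mm, open on top, floor 24 mm above the underside. A bar 30 wide, 12 thick runs back to x = -109 mm and bears an upright steel grip fin at x = -95 mm, 26 (x) x 14 (y) mm, 12 to 58 mm above the underside. Origin: block centre, underside; +x from fin to block.
- block_red: Setting block with a red top: steel, 36 x 36 mm and 28 mm tall, 120 g, origin at the centre of its underside, z up. May be absent.
- dock_red: Fixed storage pocket with red labels at y = +/-34 mm, on the white rack. 40 x 40 mm inside, 12 mm deep, 50 x 50 mm outside; floor 3 mm and rim 15 mm above the origin (centre of its underside). The four pockets stand in a row along their x axis, 58 mm apart, in varying order, so grip a block across y.
- block_yellow: Setting block with a yellow top: steel, 36 x 36 mm and 32 mm tall, 120 g, origin at the centre of its underside, z up. May be absent.
- dock_yellow: Fixed storage pocket with yellow labels at y = +/-34 mm, on the white rack. 40 x 40 mm inside, 12 mm deep, 50 x 50 mm outside; floor 3 mm and rim 15 mm above the origin (centre of its underside). The four pockets stand in a row along their x axis, 58 mm apart, in varying order, so grip a block across y.
- block_green: Setting block with a green top: steel, 36 x 36 mm and 36 mm tall, 120 g, origin at the centre of its underside, z up. May be absent.
- dock_green: Fixed storage pocket with green labels at y = +/-34 mm, on the white rack. 40 x 40 mm inside, 12 mm deep, 50 x 50 mm outside; floor 3 mm and rim 15 mm above the origin (centre of its underside). The four pockets stand in a row along their x axis, 58 mm apart, in varying order, so grip a block across y.
- block_blue: Setting block with a blue top: steel, 36 x 36 mm and 40 mm tall, 120 g, origin at the centre of its underside, z up. May be absent.
- dock_blue: Fixed storage pocket with blue labels at y = +/-34 mm, on the white rack. 40 x 40 mm inside, 12 mm deep, 50 x 50 mm outside; floor 3 mm and rim 15 mm above the origin (centre of its underside). The four pockets stand in a row along their x axis, 58 mm apart, in varying order, so grip a block across y.
- jar_red: Bystander: red jar with a cream lid, 54 mm in diameter, 75 mm tall; origin under its centre.
- jar_orange: Bystander: orange jar with a cream lid, 54 mm in diameter, 75 mm tall; origin under its centre.
- beaker: Bystander: glass beaker, 64 mm in diameter, 85 mm tall; origin under its centre.
Things that resemble listed ones, but are neither listed nor needed, are in the scene too. What is meant by the cell_mid is not purple, and is the smaller of those in its own colour. What is shaped like the block_green but pink is not meant.

How it is judged (in metres and radians):
On the way, in this order (a step that is already met when the one before it is completed fails the run):
1. the sample cell is fully home in the guides, with the probe still raised clear of it (x of cell_deep in the frame of stage_home between -0.003 and 0.003 m and y of cell_deep in the frame of stage_home between -0.004 and 0.004 m and z of each of cell_deep, cell_mid, cell_shallow in the frame of stage_home below 0.003 m and angle between the x axis of each of cell_deep, cell_mid, cell_shallow and the x axis of stage_home, either way round below 0.08 rad and x of cell_mid in the frame of stage_home between -0.003 and 0.003 m and y of cell_mid in the frame of stage_home between -0.004 and 0.004 m and x of cell_shallow in the frame of stage_home between -0.003 and 0.003 m and y of cell_shallow in the frame of stage_home between -0.004 and 0.004 m and value of joint probe below 0.03 m), for 0.2 s.
2. the probe touches the bottom of the well while the clamp lever is still open (x of cell_deep in the frame of stage_home between -0.003 and 0.003 m and y of cell_deep in the frame of stage_home between -0.004 and 0.004 m and z of each of cell_deep, cell_mid, cell_shallow in the frame of stage_home below 0.003 m and angle between the x axis of each of cell_deep, cell_mid, cell_shallow and the x axis of stage_home, either way round below 0.08 rad and x of cell_mid in the frame of stage_home between -0.003 and 0.003 m and y of cell_mid in the frame of stage_home between -0.004 and 0.004 m and x of cell_shallow in the frame of stage_home between -0.003 and 0.003 m and y of cell_shallow in the frame of stage_home between -0.004 and 0.004 m and z of probe_tip in the frame of cell_deep below 0.01 m and horizontal distance between probe_tip and cell_deep below 0.01 m and z of probe_tip in the frame of cell_mid below 0.018 m and horizontal distance between probe_tip and cell_mid below 0.01 m and z of probe_tip in the frame of cell_shallow below 0.026 m and horizontal distance between probe_tip and cell_shallow below 0.01 m and value of joint clamp below 0.6 rad), for 0.2 s.
3. the clamp lever is swung to locked with the probe still on the bottom (x of cell_deep in the frame of stage_home between -0.003 and 0.003 m and y of cell_deep in the frame of stage_home between -0.004 and 0.004 m and z of each of cell_deep, cell_mid, cell_shallow in the frame of stage_home below 0.003 m and angle between the x axis of each of cell_deep, cell_mid, cell_shallow and the x axis of stage_home, either way round below 0.08 rad and x of cell_mid in the frame of stage_home between -0.003 and 0.003 m and y of cell_mid in the frame of stage_home between -0.004 and 0.004 m and x of cell_shallow in the frame of stage_home between -0.003 and 0.003 m and y of cell_shallow in the frame of stage_home between -0.004 and 0.004 m and z of probe_tip in the frame of cell_deep below 0.01 m and horizontal distance between probe_tip and cell_deep below 0.01 m and z of probe_tip in the frame of cell_mid below 0.018 m and horizontal distance between probe_tip and cell_mid below 0.01 m and z of probe_tip in the frame of cell_shallow below 0.026 m and horizontal distance between probe_tip and cell_shallow below 0.01 m and value of joint clamp above 1.2 rad), for 0.2 s.
At the end, for the whole second after the job is handed in: The cell is home in the guides (within 3 mm along them, 4 mm across), the probe tip is within 2 mm of the well floor, the clamp lever is past 1.2 rad, and every setting block present rests upright, fully down (within 3 mm) and centred within 6 mm in the pocket of its own colour (all of step 3 and horizontal distance between block_red and dock_red below 0.006 m and z of block_red in the frame of dock_red below 0.006 m and angle between each of block_red, block_yellow, block_green, block_blue's own z axis and vertical below 0.1 rad and linear speed of each of block_red, block_yellow, block_green, block_blue below 0.02 m/s and horizontal distance between block_yellow and dock_yellow below 0.006 m and z of block_yellow in the frame of dock_yellow below 0.006 m and horizontal distance between block_green and dock_green below 0.006 m and z of block_green in the frame of dock_green below 0.006 m and horizontal distance between block_blue and dock_blue below 0.006 m and z of block_blue in the frame of dock_blue below 0.006 m); the robot touches nothing.
It fails at once if the probe is pressed on the cell with more than 40 N (contact force between probe and cell_deep above 40 N or contact force between probe and cell_mid above 40 N or contact force between probe and cell_shallow above 40 N).
It fails at once if the jar_red is moved more than 30 mm or tipped (distance of jar_red from where it was at the start of the episode above 0.03 m or angle between jar_red's own z axis and vertical above 0.5 rad).
It fails at once if the jar_orange is moved more than 30 mm or tipped (distance of jar_orange from where it was at the start of the episode above 0.03 m or angle between jar_orange's own z axis and vertical above 0.5 rad).
It fails at once if the beaker is moved more than 30 mm or tipped (distance of beaker from where it was at the start of the episode above 0.03 m or angle between beaker's own z axis and vertical above 0.5 rad).
Of cell_deep, cell_mid, cell_shallow only 1 to 1 are there at a start; the rules pass over those that are not, and their reading is None.
Of block_red, block_yellow, block_green, block_blue only 2 to 4 are there at a start; the rules pass over those that are not, and their reading is None.
At some moment in a run one of block_red, block_yellow, block_green, block_blue may be knocked a few centimetres aside while the robot is not near it.
Once in a run the grip may slacken for a moment while it holds something.
It also fails if it takes over 210 s, if anything falls off the work surface, if the arm or the gripper's body presses on something with over 40 N, if the wrist force passes 120 N, or if a joint passes its speed limit or range.

### The arm

A 6-joint arm with a two-finger parallel gripper is mounted at the origin on the work surface. World frame = base frame: x ahead of the robot, y to its left, z up, the work surface at z = 0. Lengths are in m, angles in degrees, forces in N, time in s.
With the tool pointing down it reaches from about 0.35 to 0.95 m from the base axis. Payload 17.4 kg.
Tool frame: the origin (TCP) lies at the very end of the fingers, on their centre line; the grasp point (between the pads) lies 19 mm behind it (bot.grip_depth is the distance from the TCP to the grasp point, in m); z points along the fingers, y is the direction in which the jaws open and shut (so a half turn about z gives the same grasp; the last joint's range is limited). The gripper opens to 93 mm and grips with 3 to 60 N. Pads are 15 mm wide; open, the fingers measure 128 mm over their backs; the gripper's body (75 mm by 188 mm) begins 65 mm behind the grasp point.
Start: joints at [66.589, 6.646, 82.598, -0, 90.757, -2.166], TCP at [0.245, 0.629, 0.219] pointing down, gripper open.
Joint ranges: [-162.19, 162.19], [-47.58, 125.68], [4.15, 143.07], [-65.23, 245.23], [0.69, 171.88], [-170.13, 170.13]. Speed limits (degrees/s): [108.29, 108.29, 127.2, 180, 180, 180].

### API

Orientations are given as a 3x3 rotation matrix whose columns are the frame's x, y, z axes.
In Python, from workcell import bot gives the robot as it stands. The module is installed in compiled form; this text tells all that it offers.
- The arm moves only by the tool arm_command, never from a script. Its argument "targets" is a list of rows, each an object of numbers: "wx", "wy", "wz": the turn, a rotation vector about the tool's x, y, z in rad; "dx", "dy", "dz": the shift along the tool's x, y, z in m; "hand": the closure in counts, from 0 (fully open) to 255 (shut). In form: [{"wx": .., "wy": .., "wz": .., "dx": .., "dy": .., "dz": .., "hand": ..}, ...]. A call has exactly 8 rows; each row shifts and turns the pose as measured when the row begins, along the tool's axes as they then stand; what a row does not reach is not made up. A row lasts 1/12 s, in which the tool goes at most 41.7 mm and 7.16 degrees, less where a joint would pass 70% of its speed; a pose out of reach is approached as far as the arm can. A call is refused whole if a number of a shift passes 0.0417 or a number of a turn 0.125, either way. A call with a gripper value outside its range is refused whole. The fingers move at their own pace and stop on an object; the grip force is fixed at half the most. Time passes only in rows, so rows that do not move let the fingers close, or fill a call up. It gives the time, the measured TCP pose, the force and the opening at its end, in the units of the state.
- bot.observe(): the state, without advancing time (a new reading comes with each control period).
- bot.capture(name): name is "scene" or "top"; returns (picture, depth): 400x640x3 uint8, blue, green, red; 400x640 float32, m along the optical axis (not along the pixel's ray), 0 where there is no reading.
- bot.camera_model(name): a dict with "fovy" (degrees; the focal length in pixels is half the picture's height over the tangent of half this angle, whatever the lens; pixels are square), "cx", "cy" (the principal point, pixels), "R" (3x3) and "t" (3): a world point X has camera coordinates R X + t. Camera axes: x right, y down, z forward; pixel columns grow to the right and rows downward; lengths in m; the calibration is good to about 2 mm. A picture is of the moment at which its call begins. camera_model takes no time and is no camera call.
- bot.finish_job(): hands the job in, once; it reports no verdict.
The state is a dict: "t": time; "qpos": joint angles; "joint_velocities": joint speeds; "joint_torque": joint torques, N m; "eef_pos": TCP position; "eef_rot": TCP orientation; "wrist_force": force on the tool from outside, world axes, zero at the start; "moment": the same for the moment, N m; "opening": finger opening in m.
Only numpy, scipy, OpenCV 4.12 (cv2) and the standard library are available. Lean on these libraries where they do the work, as an engineer would, in place of code of your own. Each camera call takes 0.05 s, during which the arm holds its last target. There are 200 camera calls.

## Working session

There is one attempt and no reset: what is moved stays moved. The work goes in short steps, Python scripts to look and compute and a tool call to move; the robot and the scene stay as the last step left them, time stands still between calls to the robot, and variables do not carry over. Pictures are saved under pics/ and viewed, about 12 in all and at most 16, crops included, and the job is handed in when it is done.

Besides the shell and the picture viewer there is one more tool, called after "Emit:" as name(argument=value, ...), one argument or row to a line, values as JSON. arm_command: Moves the arm, as the interface text tells. Its arguments: {"type":"object","properties":{"targets":{"type":"array","items":{"type":"object","properties":{"wx":{"type":"number"},"wy":{"type":"number"},"wz":{"type":"number"},"dx":{"type":"number"},"dy":{"type":"number"},"dz":{"type":"number"},"hand":{"type":"number"}}}}},"required":["targets"]}

```bash
mkdir -p pics; ls; cat > h.py <<'E'
import numpy as np, cv2
from workcell import bot
def cam(n):
    m=bot.camera_model(n); f=200/np.tan(np.radians(m['fovy'])/2)
    return f,m['cx'],m['cy'],np.array(m['R']),np.array(m['t'])
def ray(n,u,v,z):
    f,cx,cy,R,t=cam(n); c=-R.T@t; d=R.T@np.array([(u-cx)/f,(v-cy)/f,1]); return c+d*(z-c[2])/d[2]
def cloud(n,dep):
    f,cx,cy,R,t=cam(n); v,u=np.mgrid[:400,:640]
    P=np.stack([(u-cx)/f*dep,(v-cy)/f*dep,dep],-1); return (P-t)@R
def proj(n,X):
    f,cx,cy,R,t=cam(n); p=R@np.array(X)+t; return cx+f*p[0]/p[2],cy+f*p[1]/p[2]
E
python3 - <<'E'
from h import *
for n in('scene','top'):
    p,d=bot.capture(n); np.savez(f'{n}0.npz',p=p,d=d); cv2.imwrite(f'pics/{n}0.png',p); m=bot.camera_model(n); f,cx,cy,R,t=cam(n)
    print(n,{k:m[k] for k in m if k not in'Rt'},f,'c',-R.T@t, R[2], (d>0).mean())
print(bot.observe())
E
```

```text
pics
scene {'fovy': 46.070491238581695, 'cx': 319.63670301046443, 'cy': 191.91994885887485} 470.36578500109465 c [ 1.10458975 -0.62727262  0.92718893] [-0.47141132  0.56838655 -0.67432046] 0.99604296875
top {'fovy': 50.26882879359726, 'cx': 322.7837221248518, 'cy': 198.00493320206974} 426.2875502063096 c [0.39272769 0.05386254 1.28112501] [ 0.13404768 -0.00917447 -0.99093241] 0.9958125
{'t': 0.1, 'qpos': array([ 6.65911376e+01,  6.67117392e+00,  8.26318794e+01,  1.76653986e-03,
        9.07554732e+01, -2.16354032e+00]), 'joint_velocities': array([-0.00857819, -0.12366134, -0.05684297,  0.02015591, -0.01747663,
        0.00415979]), 'joint_torque': array([ 2.70150485e-03, -7.22884011e+01, -6.23875237e+01,  7.81117170e-02,
        2.27160437e-02, -1.37806319e-04]), 'eef_pos': array([0.24449839, 0.6289711 , 0.21798181]), 'eef_rot': array([[-9.32037584e-01,  3.62361357e-01, -4.34115155e-04],
       [ 3.62361610e-01,  9.32037128e-01, -9.25156456e-04],
       [ 6.93704930e-05, -1.01958726e-03, -9.99999478e-01]]), 'wrist_force': array([ 0.17349096, -0.27566297,  0.31531075]), 'moment': array([-0.03941425, -0.00622116, -0.01168746]), 'opening': 0.09317584223418861}
```

View pics/top0.png

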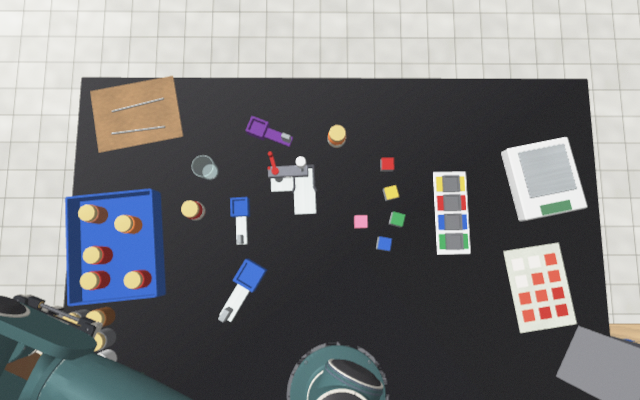

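View pics/scene0.png

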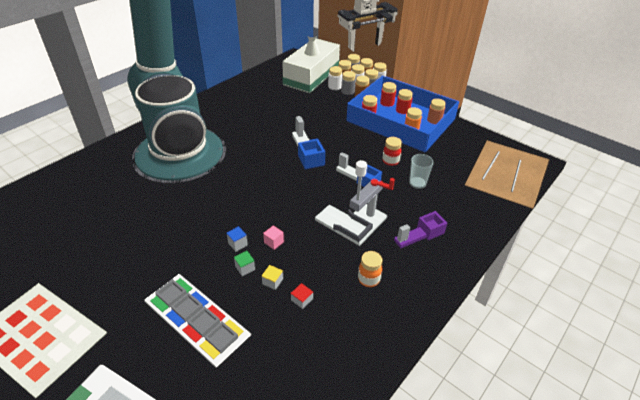

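The top view shows two blue cells, at (240,215) and (245,280), and a purple one at (268,130). cell_mid should be the smaller blue one at (240,215). The red, yellow, green and blue blocks are at (387,164), (391,192), (397,219) and (384,244), with a pink decoy at (361,221). The pockets at x≈452, from far to near, are yellow, red, blue and green. The gauge is at about (300,180). Next I'll confirm in a crop and measure.

```bash
cat >> h.py <<'E'
def masks(p):
    h=cv2.cvtColor(p,cv2.COLOR_BGR2HSV); H,S,V=[h[...,i].astype(int) for i in range(3)]
    g=(S>110)&(V>70)
    return dict(red=g&((H<6)|(H>174)),yellow=g&(H>20)&(H<33),green=g&(H>45)&(H<80),blue=g&(H>100)&(H<122),purple=g&(H>125)&(H<150),pink=(S>60)&(V>150)&(H>150)&(H<175))
def blobs(n,p,d,roi=None,mina=25):
    C=cloud(n,d); out=[]
    for k,m in masks(p).items():
        N,L,st,ce=cv2.connectedComponentsWithStats(m.astype(np.uint8))
        for i in range(1,N):
            x,y,w,h,a=st[i]
            if a<mina or a>3000: continue
            if roi and not(roi[0]<=ce[i][0]<=roi[1] and roi[2]<=ce[i][1]<=roi[3]): continue
            q=C[L==i]; out.append((k,ce[i],a,q))
    return out
def rect(q):
    (c,s,a)=cv2.minAreaRect((q[:,:2]*1000).astype(np.float32)); return np.round(c,1),np.round(s,1),round(a,1)
E
python3 - <<'E'
from h import *
Z=np.load('top0.npz');p,d=Z['p'],Z['d']
for k,c,a,q in blobs('top',p,d,(165,480,100,330)):
    zt=np.percentile(q[:,2],90); s=q[np.abs(q[:,2]-zt)<.008]
    print(k,c.round(1),a,'ztop',round(zt*1000,1),'zmed',round(np.median(q[:,2])*1000,1),'rect top',*rect(s))
crop=lambda a:cv2.resize(a,None,fx=4,fy=4,interpolation=cv2.INTER_CUBIC)
cv2.imwrite('pics/c1.png',crop(p[140:290,180:340]))
E
```

```text
red [272.5 162.7] 121 ztop 150.4 zmed 129.4 rect top [666.7 187.2] [10.5  8.5] 4.6
red [387.6 163. ] 163 ztop 31.1 zmed 27.7 rect top [ 666.8 -150.9] [36.6 34.8] 89.3
red [462.9 202.4] 67 ztop 13.8 zmed 9.8 rect top [ 552.7 -380.7] [13.7 43. ] 86.7
red [440.1 202.6] 79 ztop 13.3 zmed 10.3 rect top [ 550.9 -310.7] [40.8 16.3] 2.7
red [197.8 211.2] 49 ztop 51.6 zmed 47.4 rect top [520.  409.1] [24.  50.1] 68.7
yellow [439.2 183.8] 75 ztop 12.5 zmed 10.4 rect top [ 609.3 -310.5] [41.1 15.8] 1.2
yellow [461.8 183.7] 59 ztop 13.2 zmed 9.5 rect top [ 609.3 -378.7] [40.7 14.2] 2.3
yellow [391.4 191.7] 161 ztop 34.7 zmed 31.6 rect top [ 578.6 -159.8] [35.1 34.8] 13.5
green [397.9 218.4] 145 ztop 38.7 zmed 35.5 rect top [ 500.1 -177.2] [33.9 33.8] 72.1
green [442.  241.5] 70 ztop 12.6 zmed 9.5 rect top [ 434.3 -312.5] [13.4 39.2] 87.2
green [465.4 240.9] 52 ztop 13.7 zmed 9.9 rect top [ 437.2 -382.7] [11.3 39.2] 86.8
blue [239.3 206.4] 381 ztop 41.8 zmed 20.6 rect top [534.7 289.4] [53.9 50.2] 2.4
blue [441.1 221.6] 78 ztop 13.3 zmed 9.8 rect top [ 493.7 -311.9] [39.7 17.7] 2.3
blue [464.  221.5] 62 ztop 12.8 zmed 9.8 rect top [ 493.8 -380.9] [39.3 13.1] 0.9
blue [384.5 243.2] 179 ztop 43.2 zmed 39.2 rect top [ 426.9 -135.2] [35.4 36.1] 80.2
blue [249.3 274.6] 683 ztop 53.8 zmed 24.7 rect top [337.4 254.6] [65.9 70.9] 59.9
purple [263.3 130.4] 562 ztop 40.6 zmed 16.9 rect top [777.  242.3] [55.1 51. ] 69.1
pink [360.5 221. ] 179 ztop 38.6 zmed 35.4 rect top [491.9 -68. ] [32.9 32.8] 89.5
```

View pics/c1.png

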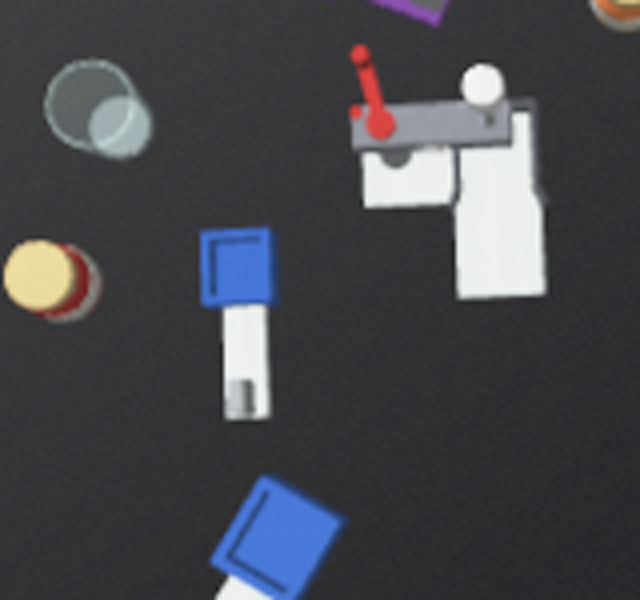

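The crop confirms it: the smaller blue cell (rim measured 54×50) is cell_mid. The other blue cell is 66×71, and the remaining one is purple. The clamp is open and the knob is raised. Now I'll measure the gauge and the fin.

```bash
python3 - <<'E'
from h import *
for n in('top','scene'):
    Z=np.load(n+'0.npz');p,d=Z['p'],Z['d'];C=cloud(n,d);X,Y,Zz=[C[...,i] for i in range(3)]
    hsv=cv2.cvtColor(p,cv2.COLOR_BGR2HSV);S,V=hsv[...,1],hsv[...,2]
    def rep(name,m):
        N,L,st,ce=cv2.connectedComponentsWithStats(m.astype(np.uint8))
        if N<2: print(n,name,'none');return
        i=1+np.argmax(st[1:,4]); q=C[L==i]; print(n,name,ce[i].round(0),st[i][4],'z',(np.median(q[:,2])*1000).round(1),*rect(q),'mean',(q.mean(0)*1000).round(1))
    box=lambda a,b,c,e,z0,z1:(X>a)&(X<b)&(Y>c)&(Y<e)&(Zz>z0)&(Zz<z1)
    rep('head',box(.55,.75,.05,.28,.112,.126)&(S<60))
    rep('knob',box(.5,.75,.05,.28,.225,.26))
    rep('pin',box(.6,.75,.1,.3,.135,.18)&(S>120))
    rep('lever',box(.6,.75,.1,.3,.121,.18)&(S>120))
    rep('stage',box(.42,.72,.05,.28,.004,.0165)&(V>140))
    rep('guides',box(.42,.72,.05,.28,.02,.036)&(V<140))
    rep('fin',box(.4,.47,.2,.33,.045,.066))
    rep('bar',box(.4,.52,.2,.33,.007,.02)&(V>140))
    rep('cellrim',box(.49,.58,.24,.34,.034,.05)&(S>110))
    rep('probe',box(.5,.75,.05,.28,.16,.2)&(S<60))
E
```

```text
top head [289. 172.] 347 z 119.8 [624.6 140.8] [ 30.9 108.9] 2.1 mean [622.4 137.8 119.8]
top knob [300. 162.] 86 z 234.4 [626.7 100.8] [23.6 23.5] 50.3 mean [626.2 100.8 234.1]
top pin [270. 154.] 19 z 152.9 [666.  187.9] [10.   9.3] 78.6 mean [665.3 187.4 151.7]
top lever [272. 164.] 98 z 130.2 [643.6 182.5] [59.  16.3] 20.7 mean [643.1 181.1 133.9]
top stage [304. 195.] 757 z 10.1 [585.9  97.2] [139.   63.5] 0.4 mean [573.2  98.2  10.1]
top guides [312. 170.] 36 z 28.8 [637.   72.2] [57.1 17.2] 18.4 mean [645.9  75.8  28.6]
top fin [238. 239.] 53 z 58.2 [440.2 284.1] [23.2 13.1] 1.8 mean [440.2 283.4  57.2]
top bar [241. 228.] 215 z 12.8 [467.2 285.6] [82.  29.3] 3.9 mean [475.1 284.4  12.7]
top cellrim [238. 207.] 154 z 39.8 [534.7 289.4] [53.9 50.2] 2.4 mean [534.7 289.9  39.8]
top probe none
scene head [364. 194.] 296 z 119.8 [626.3 129. ] [31.6 98.9] 2.2 mean [629.1 122.2 119.5]
scene knob [361. 165.] 92 z 233.1 [628.   95.9] [26.4 26.7] 79.6 mean [629.1  94.5 232.4]
scene pin [391. 181.] 33 z 147.9 [667.2 184.1] [10.7 14.1] 25.1 mean [668.4 182.  146.9]
scene lever [383. 183.] 143 z 129.5 [642.6 181. ] [59.9 25.9] 19.8 mean [648.  176.8 132.5]
scene stage [339. 219.] 652 z 10.6 [580.3  94.2] [131.5  69.4] 0.6 mean [573.4  96.6  10.5]
scene guides [356. 226.] 215 z 26.3 [624.2  97.6] [82.  75.8] 4.7 mean [631.8  96.2  26. ]
scene fin [343. 156.] 54 z 55.6 [440.3 279.8] [18.6 27.4] 89.4 mean [442.1 277.   54.9]
scene bar [348. 170.] 120 z 12.1 [463.4 281. ] [79.2 35.7] 3.1 mean [464.1 276.3  11.9]
scene cellrim [373. 173.] 88 z 39.3 [538.5 284.3] [48.6 53.7] 1.6 mean [544.7 290.   38.9]
scene probe [359. 182.] 37 z 180.6 [628.2  94.2] [8.4 6.7] 13.7 mean [628.9  95.2 179.4]
```

```bash
cat >> h.py <<'E'
from scipy.spatial.transform import Rotation as Ro
def plan(x,y,z,yaw=0.):
    """deltas to TCP (m) with jaws along y turned by yaw deg, tool down; in tool axes now; n rows needed"""
    o=bot.observe(); R=np.array(o['eef_rot']); best=None
    for s in(0,180):
        T=Ro.from_euler('z',yaw+s,degrees=True).as_matrix()@np.diag([-1.,1,-1]); w=Ro.from_matrix(R.T@T).as_rotvec()
        if best is None or np.linalg.norm(w)<np.linalg.norm(best[0]): best=(w,T)
    d=np.array([x,y,z])-o['eef_pos']
    print('t',round(o['t'],2),'pos',np.round(o['eef_pos'],4),'F',np.round(o['wrist_force'],1),'open',round(o['opening'],4))
    print('rotvec',best[0].round(4),'shift now-axes',(R.T@d).round(4),'target-axes',(best[1].T@d).round(4),'world',d.round(4))
E
python3 - <<'E'
from h import *
Z=np.load('top0.npz');p,d=Z['p'],Z['d'];C=cloud('top',d);V=p.max(2)
m=(C[...,0]>.53)&(C[...,0]<.58)|False
m=(C[...,0]>.525)&(C[...,0]<.575)&(C[...,1]>.05)&(C[...,1]<.15)&(C[...,2]>.005)&(C[...,2]<.016)&(V>140)
print('stage front strip',rect(C[m]))
m=(C[...,0]>.45)&(C[...,0]<.64)&(C[...,1]>.05)&(C[...,1]<.15)&(C[...,2]>.005)&(C[...,2]<.016)&(V>140)
v,u=np.where(m)
for r in range(v.min(),v.max()+1,3):
    q=C[r,u[v==r]]; 
    if len(q)>8: print(r,(q[:,0].mean()*1000).round(1),'y',(q[:,1].min()*1000).round(1),(q[:,1].max()*1000).round(1),'mid',(q[:,1].min()/2*1000+q[:,1].max()*500).round(1))
plan(.440,.284,.16,3)
E
```

```text
stage front strip (array([549.7,  97.2]), array([49.4, 63.2]), 0.3)
180 619.6 y 77.6 147.3 mid 112.5
183 610.5 y 74.7 147.1 mid 110.9
186 601.1 y 74.6 147.0 mid 110.8
189 592.0 y 71.6 146.9 mid 109.2
192 582.7 y 65.5 128.8 mid 97.1
195 573.8 y 68.5 128.7 mid 98.6
198 564.7 y 68.5 128.6 mid 98.6
201 555.6 y 68.5 128.3 mid 98.4
204 546.6 y 68.5 128.5 mid 98.5
207 537.5 y 65.5 128.6 mid 97.1
210 528.4 y 65.5 128.3 mid 96.9
213 519.4 y 65.5 125.2 mid 95.3
t 0.1 pos [0.2445 0.629  0.218 ] F [ 0.2 -0.3  0.3] open 0.0932
rotvec [-1.000e-03 -3.000e-04 -4.232e-01] shift now-axes [-0.3072 -0.2506  0.0582] target-axes [-0.1772 -0.3547  0.058 ] world [ 0.1955 -0.345  -0.058 ]
```

Emit:
arm_command(
  targets=[
    {"wz": -0.053},
    {"wz": -0.053},
    {"wz": -0.053},
    {"wz": -0.053},
    {"wz": -0.053},
    {"wz": -0.053},
    {"wz": -0.053},
    {"wz": -0.053},
  ],
)

```text
$.targets[0]: bad value
```

Emit:
arm_command(
  targets=[
    {"dx": -0.015, "dy": -0.035},
    {"dx": -0.015, "dy": -0.035},
    {"dx": -0.015, "dy": -0.035},
    {"dx": -0.015, "dy": -0.035},
    {"dx": -0.015, "dy": -0.035},
    {"dx": -0.015, "dy": -0.035},
    {"dx": -0.015, "dy": -0.035},
    {"dx": -0.015, "dy": -0.035},
  ],
)

```text
$.targets[0]: bad value
```

```bash
python3 -c "
from h import *
plan(.440,.284,.16,3)"
```

```text
t 0.1 pos [0.2445 0.629  0.218 ] F [ 0.2 -0.3  0.3] open 0.0932
rotvec [-1.000e-03 -3.000e-04 -4.232e-01] shift now-axes [-0.3072 -0.2506  0.0582] target-axes [-0.1772 -0.3547  0.058 ] world [ 0.1955 -0.345  -0.058 ]
```

Emit:
arm_command(
  targets=[
    {"wx": 0, "wy": 0, "wz": -0.053, "dx": 0, "dy": 0, "dz": 0, "hand": 0},
    {"wx": 0, "wy": 0, "wz": -0.053, "dx": 0, "dy": 0, "dz": 0, "hand": 0},
    {"wx": 0, "wy": 0, "wz": -0.053, "dx": 0, "dy": 0, "dz": 0, "hand": 0},
    {"wx": 0, "wy": 0, "wz": -0.053, "dx": 0, "dy": 0, "dz": 0, "hand": 0},
    {"wx": 0, "wy": 0, "wz": -0.053, "dx": 0, "dy": 0, "dz": 0, "hand": 0},
    {"wx": 0, "wy": 0, "wz": -0.053, "dx": 0, "dy": 0, "dz": 0, "hand": 0},
    {"wx": 0, "wy": 0, "wz": -0.053, "dx": 0, "dy": 0, "dz": 0, "hand": 0},
    {"wx": 0, "wy": 0, "wz": -0.053, "dx": 0, "dy": 0, "dz": 0, "hand": 0},
  ],
)

```text
t: 0.77
eef_pos: [0.2441, 0.628, 0.2143]
eef_rot: [[-0.997, -0.071, -0.003], [-0.071, 0.997, -0.006], [0.003, -0.006, -1.0]]
wrist_force: [-0.1, 0.2, 0.1]
opening: 0.0929
```

Emit:
arm_command(
  targets=[
    {"wx": 0, "wy": 0, "wz": 0, "dx": -0.017, "dy": -0.036, "dz": 0, "hand": 0},
    {"wx": 0, "wy": 0, "wz": 0, "dx": -0.017, "dy": -0.036, "dz": 0, "hand": 0},
    {"wx": 0, "wy": 0, "wz": 0, "dx": -0.017, "dy": -0.036, "dz": 0, "hand": 0},
    {"wx": 0, "wy": 0, "wz": 0, "dx": -0.017, "dy": -0.036, "dz": 0, "hand": 0},
    {"wx": 0, "wy": 0, "wz": 0, "dx": -0.017, "dy": -0.036, "dz": 0, "hand": 0},
    {"wx": 0, "wy": 0, "wz": 0, "dx": -0.017, "dy": -0.036, "dz": 0, "hand": 0},
    {"wx": 0, "wy": 0, "wz": 0, "dx": -0.017, "dy": -0.036, "dz": 0, "hand": 0},
    {"wx": 0, "wy": 0, "wz": 0, "dx": -0.017, "dy": -0.036, "dz": 0, "hand": 0},
  ],
)

```text
t: 1.43
eef_pos: [0.4019, 0.3441, 0.2104]
eef_rot: [[-0.996, -0.085, -0.007], [-0.085, 0.996, -0.011], [0.008, -0.011, -1.0]]
wrist_force: [0.8, 0.2, 0.6]
opening: 0.0929
```

```bash
python3 -c "
from h import *
plan(.440,.284,.16,3)"
```

```text
t 1.43 pos [0.4019 0.3441 0.2104] F [0.8 0.2 0.6] open 0.0929
rotvec [-0.0107 -0.0079  0.0327] shift now-axes [-0.0333 -0.0625  0.0508] target-axes [-0.0349 -0.062   0.0504] world [ 0.0381 -0.0601 -0.0504]
```

Emit:
arm_command(
  targets=[
    {"wx": -0.002, "wy": -0.0015, "wz": 0.006, "dx": -0.006, "dy": -0.011, "dz": 0.018, "hand": 0},
    {"wx": -0.002, "wy": -0.0015, "wz": 0.006, "dx": -0.006, "dy": -0.011, "dz": 0.018, "hand": 0},
    {"wx": -0.002, "wy": -0.0015, "wz": 0.006, "dx": -0.006, "dy": -0.011, "dz": 0.018, "hand": 0},
    {"wx": -0.002, "wy": -0.0015, "wz": 0.006, "dx": -0.006, "dy": -0.011, "dz": 0.018, "hand": 0},
    {"wx": -0.002, "wy": -0.0015, "wz": 0.006, "dx": -0.006, "dy": -0.011, "dz": 0.018, "hand": 0},
    {"wx": -0.002, "wy": -0.0015, "wz": 0.006, "dx": -0.003, "dy": -0.007, "dz": 0.012, "hand": 0},
    {"wx": 0, "wy": 0, "wz": 0, "dx": 0, "dy": 0, "dz": 0, "hand": 0},
    {"wx": 0, "wy": 0, "wz": 0, "dx": 0, "dy": 0, "dz": 0, "hand": 0},
  ],
)

```text
t: 2.1
eef_pos: [0.443, 0.2734, 0.1048]
eef_rot: [[-0.999, -0.039, 0.003], [-0.039, 0.999, 0.002], [-0.003, 0.002, -1.0]]
wrist_force: [0.4, 0.4, 0.4]
opening: 0.0928
```

```bash
python3 -c "
from h import *
plan(.440,.284,.022,3)
p,d=bot.capture('top');cv2.imwrite('pics/t1.png',cv2.resize(p[150:300,180:340],None,fx=4,fy=4))
C=cloud('top',d)
m=(abs(C[...,2]-.058)<.006)&(C[...,0]>.41)&(C[...,0]<.47)&(C[...,1]>.24)&(C[...,1]<.33);print(m.sum(),rect(C[m]) if m.sum() else '')
p,d=bot.capture('scene');cv2.imwrite('pics/s1.png',cv2.resize(p[80:230,280:440],None,fx=4,fy=4))"
```

```text
t 2.1 pos [0.443  0.2734 0.1048] F [0.4 0.4 0.4] open 0.0928
rotvec [ 0.0018  0.0029 -0.0137] shift now-axes [0.0029 0.0106 0.0828] target-axes [0.0025 0.0108 0.0828] world [-0.003   0.0106 -0.0828]
0
```

View pics/s1.png

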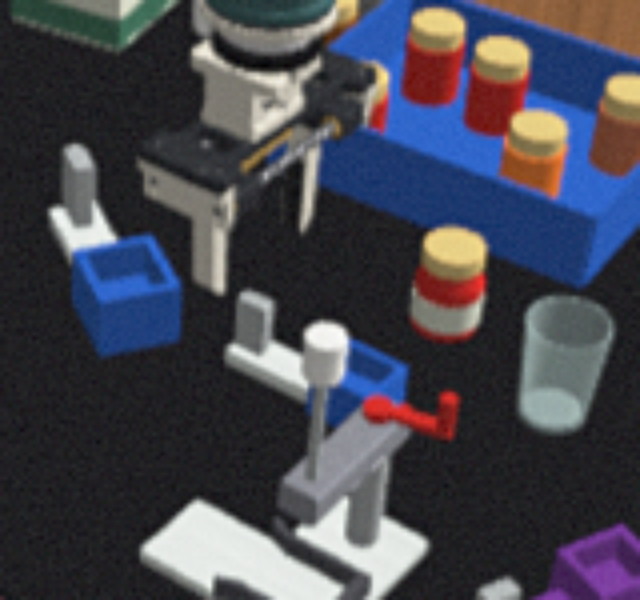

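The scene crop shows the open gripper above the small cell's fin (crop (255,320)). Descending.

Emit:
arm_command(
  targets=[
    {"wx": 0, "wy": 0, "wz": -0.007, "dx": 0.0015, "dy": 0.005, "dz": 0.005, "hand": 0},
    {"wx": 0, "wy": 0, "wz": -0.007, "dx": 0.0015, "dy": 0.006, "dz": 0.015, "hand": 0},
    {"wx": 0, "wy": 0, "wz": 0, "dx": 0, "dy": 0, "dz": 0.018, "hand": 0},
    {"wx": 0, "wy": 0, "wz": 0, "dx": 0, "dy": 0, "dz": 0.018, "hand": 0},
    {"wx": 0, "wy": 0, "wz": 0, "dx": 0, "dy": 0, "dz": 0.015, "hand": 0},
    {"wx": 0, "wy": 0, "wz": 0, "dx": 0, "dy": 0, "dz": 0.01, "hand": 0},
    {"wx": 0, "wy": 0, "wz": 0, "dx": 0, "dy": 0, "dz": 0.002, "hand": 0},
    {"wx": 0, "wy": 0, "wz": 0, "dx": 0, "dy": 0, "dz": 0, "hand": 0},
  ],
)

```text
t: 2.87
eef_pos: [0.4406, 0.2936, 0.0254]
eef_rot: [[-0.998, -0.063, 0.013], [-0.063, 0.998, 0.009], [-0.013, 0.008, -1.0]]
wrist_force: [-0.8, -0.4, 0.9]
opening: 0.0926
```

```bash
python3 -c "
from h import *
plan(.440,.284,.022,3)"
```

```text
t 2.87 pos [0.4406 0.2936 0.0254] F [-0.8 -0.4  0.9] open 0.0926
rotvec [0.0082 0.0132 0.0103] shift now-axes [ 0.0012 -0.0096  0.0033] target-axes [ 0.0011 -0.0095  0.0034] world [-0.0006 -0.0096 -0.0034]
```

Emit:
arm_command(
  targets=[
    {"wx": 0.004, "wy": 0.006, "wz": 0.005, "dx": 0.001, "dy": -0.005, "dz": 0.002, "hand": 0},
    {"wx": 0.002, "wy": 0.003, "wz": 0.003, "dx": 0, "dy": -0.002, "dz": 0.001, "hand": 0},
    {"wx": 0, "wy": 0, "wz": 0, "dx": 0, "dy": 0, "dz": 0, "hand": 0},
    {"wx": 0, "wy": 0, "wz": 0, "dx": 0, "dy": 0, "dz": 0, "hand": 0},
    {"wx": 0, "wy": 0, "wz": 0, "dx": 0, "dy": 0, "dz": 0, "hand": 0},
    {"wx": 0, "wy": 0, "wz": 0, "dx": 0, "dy": 0, "dz": 0, "hand": 0},
    {"wx": 0, "wy": 0, "wz": 0, "dx": 0, "dy": 0, "dz": 0, "hand": 0},
    {"wx": 0, "wy": 0, "wz": 0, "dx": 0, "dy": 0, "dz": 0, "hand": 0},
  ],
)

```text
t: 3.53
eef_pos: [0.4417, 0.2871, 0.0264]
eef_rot: [[-0.999, -0.054, 0.008], [-0.054, 0.999, 0.004], [-0.008, 0.004, -1.0]]
wrist_force: [0.3, 1.1, -0.5]
opening: 0.0931
```

```bash
python3 -c "
from h import *
plan(.440,.284,.022,3)"
```

```text
t 3.53 pos [0.4417 0.2871 0.0264] F [ 0.3  1.1 -0.5] open 0.0931
rotvec [0.004  0.008  0.0016] shift now-axes [ 0.0019 -0.003   0.0043] target-axes [ 0.0018 -0.003   0.0044] world [-0.0017 -0.0031 -0.0044]
```

Emit:
arm_command(
  targets=[
    {"wx": 0.002, "wy": 0.005, "wz": 0.001, "dx": 0.001, "dy": -0.0015, "dz": 0.003, "hand": 0},
    {"wx": 0.002, "wy": 0.003, "wz": 0.0, "dx": 0.0005, "dy": -0.0015, "dz": 0.002, "hand": 0},
    {"wx": 0, "wy": 0, "wz": 0, "dx": 0, "dy": 0, "dz": 0, "hand": 255},
    {"wx": 0, "wy": 0, "wz": 0, "dx": 0, "dy": 0, "dz": 0, "hand": 255},
    {"wx": 0, "wy": 0, "wz": 0, "dx": 0, "dy": 0, "dz": 0, "hand": 255},
    {"wx": 0, "wy": 0, "wz": 0, "dx": 0, "dy": 0, "dz": 0, "hand": 255},
    {"wx": 0, "wy": 0, "wz": 0, "dx": 0, "dy": 0, "dz": 0, "hand": 255},
    {"wx": 0, "wy": 0, "wz": 0, "dx": 0, "dy": 0, "dz": 0, "hand": 255},
  ],
)

```text
t: 4.2
eef_pos: [0.4401, 0.2836, 0.0206]
eef_rot: [[-0.999, -0.053, -0.001], [-0.053, 0.999, -0.001], [0.001, -0.001, -1.0]]
wrist_force: [0.4, 0.3, -0.8]
opening: 0.0576
```

Emit:
arm_command(
  targets=[
    {"wx": 0, "wy": 0, "wz": 0, "dx": 0, "dy": 0, "dz": 0, "hand": 255},
    {"wx": 0, "wy": 0, "wz": 0, "dx": 0, "dy": 0, "dz": 0, "hand": 255},
    {"wx": 0, "wy": 0, "wz": 0, "dx": 0, "dy": 0, "dz": 0, "hand": 255},
    {"wx": 0, "wy": 0, "wz": 0, "dx": 0, "dy": 0, "dz": 0, "hand": 255},
    {"wx": 0, "wy": 0, "wz": 0, "dx": 0, "dy": 0, "dz": 0, "hand": 255},
    {"wx": 0, "wy": 0, "wz": 0, "dx": 0, "dy": 0, "dz": 0, "hand": 255},
    {"wx": 0, "wy": 0, "wz": 0, "dx": 0, "dy": 0, "dz": 0, "hand": 255},
    {"wx": 0, "wy": 0, "wz": 0, "dx": 0, "dy": 0, "dz": 0, "hand": 255},
  ],
)

```text
t: 4.87
eef_pos: [0.4402, 0.2837, 0.0208]
eef_rot: [[-0.999, -0.053, -0.001], [-0.053, 0.999, -0.001], [0.001, -0.001, -1.0]]
wrist_force: [-0.4, -0.5, 1.2]
opening: 0.0138
```

```bash
python3 -c "
from h import *
plan(.440,.284,.022,3)"
```

```text
t 4.87 pos [0.4402 0.2837 0.0208] F [-0.4 -0.5  1.2] open 0.0138
rotvec [-0.0005 -0.0009  0.0007] shift now-axes [ 0.0001  0.0003 -0.0012] target-axes [ 0.0001  0.0003 -0.0012] world [-0.0002  0.0003  0.0012]
```

Emit:
arm_command(
  targets=[
    {"wx": 0, "wy": 0, "wz": 0, "dx": 0, "dy": 0, "dz": -0.005, "hand": 255},
    {"wx": 0, "wy": 0, "wz": 0, "dx": 0, "dy": 0, "dz": -0.01, "hand": 255},
    {"wx": 0, "wy": 0, "wz": 0, "dx": 0, "dy": 0, "dz": -0.01, "hand": 255},
    {"wx": 0, "wy": 0, "wz": 0, "dx": 0, "dy": 0, "dz": -0.007, "hand": 255},
    {"wx": 0, "wy": 0, "wz": 0, "dx": 0, "dy": 0, "dz": -0.003, "hand": 255},
    {"wx": 0, "wy": 0, "wz": 0, "dx": 0, "dy": 0, "dz": 0, "hand": 255},
    {"wx": 0, "wy": 0, "wz": 0, "dx": 0, "dy": 0, "dz": 0, "hand": 255},
    {"wx": 0, "wy": 0, "wz": 0, "dx": 0, "dy": 0, "dz": 0, "hand": 255},
  ],
)

```text
t: 5.53
eef_pos: [0.44, 0.2837, 0.0602]
eef_rot: [[-0.999, -0.053, -0.001], [-0.053, 0.999, -0.0], [0.001, -0.0, -1.0]]
wrist_force: [-0.2, 0.8, -2.1]
opening: 0.0136
```

```bash
python3 -c "
from h import *
plan(.4515,.095,.055,1.8)"
```

```text
t 5.53 pos [0.44   0.2837 0.0602] F [-0.2  0.8 -2.1] open 0.0136
rotvec [-0.0002 -0.0008  0.0216] shift now-axes [-0.0015 -0.1891  0.0053] target-axes [-0.0055 -0.189   0.0052] world [ 0.0115 -0.1887 -0.0052]
```

Emit:
arm_command(
  targets=[
    {"wx": 0, "wy": 0, "wz": 0.005, "dx": -0.001, "dy": -0.01, "dz": 0, "hand": 255},
    {"wx": 0, "wy": 0, "wz": 0.005, "dx": -0.001, "dy": -0.02, "dz": 0, "hand": 255},
    {"wx": 0, "wy": 0, "wz": 0.005, "dx": -0.001, "dy": -0.03, "dz": 0, "hand": 255},
    {"wx": 0, "wy": 0, "wz": 0.005, "dx": 0, "dy": -0.03, "dz": 0, "hand": 255},
    {"wx": 0, "wy": 0, "wz": 0, "dx": 0, "dy": -0.03, "dz": 0, "hand": 255},
    {"wx": 0, "wy": 0, "wz": 0, "dx": 0, "dy": -0.03, "dz": 0, "hand": 255},
    {"wx": 0, "wy": 0, "wz": 0, "dx": 0, "dy": -0.015, "dz": 0, "hand": 255},
    {"wx": 0, "wy": 0, "wz": 0, "dx": 0, "dy": -0.005, "dz": 0, "hand": 255},
  ],
)

```text
t: 6.2
eef_pos: [0.4474, 0.1047, 0.0569]
eef_rot: [[-0.999, -0.035, -0.005], [-0.035, 0.999, -0.002], [0.005, -0.002, -1.0]]
wrist_force: [0.3, 0.3, -2.3]
opening: 0.0134
```

```bash
python3 -c "
from h import *
plan(.4515,.095,.036,1.8)"
```

```text
t 6.2 pos [0.4474 0.1047 0.0569] F [ 0.3  0.3 -2.3] open 0.0134
rotvec [-0.0023 -0.0051  0.0034] shift now-axes [-0.0039 -0.0098  0.0209] target-axes [-0.0038 -0.0098  0.0209] world [ 0.0041 -0.0097 -0.0209]
```

Emit:
arm_command(
  targets=[
    {"wx": -0.002, "wy": -0.004, "wz": 0.002, "dx": -0.002, "dy": -0.004, "dz": 0.003, "hand": 255},
    {"wx": 0, "wy": -0.001, "wz": 0.001, "dx": -0.001, "dy": -0.004, "dz": 0.005, "hand": 255},
    {"wx": 0, "wy": 0, "wz": 0, "dx": 0, "dy": 0, "dz": 0.005, "hand": 255},
    {"wx": 0, "wy": 0, "wz": 0, "dx": 0, "dy": 0, "dz": 0.003, "hand": 255},
    {"wx": 0, "wy": 0, "wz": 0, "dx": 0, "dy": 0, "dz": 0, "hand": 255},
    {"wx": 0, "wy": 0, "wz": 0, "dx": 0, "dy": 0, "dz": 0, "hand": 255},
    {"wx": 0, "wy": 0, "wz": 0, "dx": 0, "dy": 0, "dz": 0, "hand": 255},
    {"wx": 0, "wy": 0, "wz": 0, "dx": 0, "dy": 0, "dz": 0, "hand": 255},
  ],
)

```text
t: 6.87
eef_pos: [0.4502, 0.0974, 0.0375]
eef_rot: [[-0.999, -0.032, -0.002], [-0.032, 0.999, 0.0], [0.002, 0.0, -1.0]]
wrist_force: [0.7, -0.6, -3.2]
opening: 0.0139
```

```bash
python3 -c "
from h import *
plan(.4515,.095,.031,1.8)
for n in('top','scene'):
    p,d=bot.capture(n)
    cv2.imwrite(f'pics/{n}2.png',cv2.resize(p[130:255,250:350] if n=='top' else p[130:255,290:420],None,fx=5,fy=5,interpolation=cv2.INTER_CUBIC))
    C=cloud(n,d);m=masks(p)['blue']&(C[...,0]>.48)&(C[...,0]<.6)&(C[...,1]>.06)&(C[...,1]<.15); q=C[m]; zt=np.percentile(q[:,2],90);q=q[q[:,2]>zt-.008]
    print(n,m.sum(),zt,rect(q))
"
```

```text
t 6.87 pos [0.4502 0.0974 0.0375] F [ 0.7 -0.6 -3.2] open 0.0139
rotvec [ 0.0001 -0.0022  0.0007] shift now-axes [-0.0013 -0.0025  0.0065] target-axes [-0.0013 -0.0025  0.0065] world [ 0.0013 -0.0024 -0.0065]
top 223 0.0584411981281015 (array([534.6, 102.8]), array([46.5, 71.8]), 89.8)
scene 519 0.05762084194477922 (array([545.6,  98.5]), array([56.5, 56.2]), 2.6)
```

View pics/top2.png

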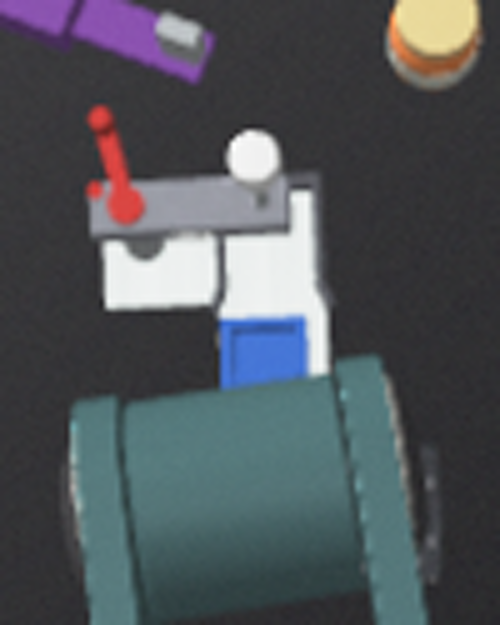

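```bash
python3 -c "
from h import *
b=lambda u,v:(250+u/5-.4,130+v/5-.4)
for u,v,z in[(222,335,.0567),(305,335,.0567),(219,318,.0567),(306,318,.0567),(219,372,.010),(329,372,.010),(223,275,.010),(318,275,.028),(322,200,.028),(216,240,.028),(212,290,.028),(326,290,.028),(253,155,.24)]: print(u,v,z,(ray('top',*b(u,v),z)*1000).round(1))
"
```

```text
222 335 0.0567 [562.4 125.9  56.7]
305 335 0.0567 [562.5  77.8  56.7]
219 318 0.0567 [572.4 127.8  56.7]
306 318 0.0567 [572.4  77.3  56.7]
219 372 0.01 [546.5 130.3  10. ]
329 372 0.01 [546.5  64.3  10. ]
223 275 0.01 [605.5 128.4  10. ]
318 275 0.028 [602.5  70.8  28. ]
322 200 0.028 [648.   68.5  28. ]
216 240 0.028 [623.7 131.7  28. ]
212 290 0.028 [593.5 133.8  28. ]
326 290 0.028 [593.5  66.   28. ]
253 155 0.24 [627.7 100.4 240. ]
```

Emit:
arm_command(
  targets=[
    {"wx": 0, "wy": -0.002, "wz": 0, "dx": 0, "dy": -0.0015, "dz": 0.002, "hand": 255},
    {"wx": 0, "wy": 0, "wz": 0, "dx": 0, "dy": -0.0015, "dz": 0.002, "hand": 255},
    {"wx": 0, "wy": 0, "wz": 0, "dx": 0, "dy": 0, "dz": 0.0015, "hand": 255},
    {"wx": 0, "wy": 0, "wz": 0, "dx": 0, "dy": 0, "dz": 0.0005, "hand": 255},
    {"wx": 0, "wy": 0, "wz": 0, "dx": 0, "dy": 0, "dz": 0, "hand": 255},
    {"wx": 0, "wy": 0, "wz": 0, "dx": 0, "dy": 0, "dz": 0, "hand": 255},
    {"wx": 0, "wy": 0, "wz": 0, "dx": 0, "dy": 0, "dz": 0, "hand": 255},
    {"wx": 0, "wy": 0, "wz": 0, "dx": 0, "dy": 0, "dz": 0, "hand": 255},
  ],
)

```text
t: 7.63
eef_pos: [0.4505, 0.0941, 0.0314]
eef_rot: [[-0.999, -0.032, 0.001], [-0.032, 0.999, 0.0], [-0.001, 0.0, -1.0]]
wrist_force: [0.3, 0.0, -2.0]
opening: 0.0137
```

```bash
python3 -c "
from h import *
plan(.4515,.0945,.031,1.8)"
```

```text
t 7.63 pos [0.4505 0.0941 0.0314] F [ 0.3  0.  -2. ] open 0.0137
rotvec [0.0002 0.001  0.0005] shift now-axes [-0.001   0.0004  0.0004] target-axes [-0.001   0.0004  0.0004] world [ 0.001   0.0004 -0.0004]
```

Emit:
arm_command(
  targets=[
    {"wx": 0, "wy": 0, "wz": 0, "dx": 0, "dy": 0, "dz": 0.0005, "hand": 255},
    {"wx": 0, "wy": 0, "wz": 0, "dx": -0.005, "dy": 0, "dz": 0.0003, "hand": 255},
    {"wx": 0, "wy": 0, "wz": 0, "dx": -0.007, "dy": 0, "dz": 0.0, "hand": 255},
    {"wx": 0, "wy": 0, "wz": 0, "dx": -0.007, "dy": 0, "dz": 0, "hand": 255},
    {"wx": 0, "wy": 0, "wz": 0, "dx": -0.007, "dy": 0, "dz": 0, "hand": 255},
    {"wx": 0, "wy": 0, "wz": 0, "dx": -0.005, "dy": 0, "dz": 0, "hand": 255},
    {"wx": 0, "wy": 0, "wz": 0, "dx": 0, "dy": 0, "dz": 0, "hand": 255},
    {"wx": 0, "wy": 0, "wz": 0, "dx": 0, "dy": 0, "dz": 0, "hand": 255},
  ],
)

```text
t: 8.3
eef_pos: [0.4858, 0.0952, 0.0307]
eef_rot: [[-0.999, -0.032, 0.001], [-0.032, 0.999, 0.0], [-0.001, 0.0, -1.0]]
wrist_force: [-3.6, -0.2, 1.8]
opening: 0.0136
```

```bash
python3 -c "
from h import *
plan(.5315,.0976,.031,1.8)"
```

```text
t 8.3 pos [0.4858 0.0952 0.0307] F [-3.6 -0.2  1.8] open 0.0136
rotvec [0.0003 0.0013 0.0004] shift now-axes [-0.0457  0.0009 -0.0003] target-axes [-0.0457  0.0009 -0.0003] world [0.0457 0.0024 0.0003]
```

Emit:
arm_command(
  targets=[
    {"wx": 0, "wy": 0, "wz": 0, "dx": -0.005, "dy": 0, "dz": 0, "hand": 255},
    {"wx": 0, "wy": 0, "wz": 0, "dx": -0.007, "dy": 0, "dz": 0, "hand": 255},
    {"wx": 0, "wy": 0, "wz": 0, "dx": -0.007, "dy": 0, "dz": 0.0, "hand": 255},
    {"wx": 0, "wy": 0, "wz": 0, "dx": -0.007, "dy": 0, "dz": 0, "hand": 255},
    {"wx": 0, "wy": 0, "wz": 0, "dx": -0.006, "dy": 0, "dz": 0, "hand": 255},
    {"wx": 0, "wy": 0, "wz": 0, "dx": -0.003, "dy": 0, "dz": 0, "hand": 255},
    {"wx": 0, "wy": 0, "wz": 0, "dx": 0, "dy": 0, "dz": 0, "hand": 255},
    {"wx": 0, "wy": 0, "wz": 0, "dx": 0, "dy": 0, "dz": 0, "hand": 255},
  ],
)

```text
t: 8.97
eef_pos: [0.5244, 0.0965, 0.0307]
eef_rot: [[-0.999, -0.032, 0.0], [-0.032, 0.999, 0.0], [-0.0, 0.0, -1.0]]
wrist_force: [-2.1, -0.3, 1.5]
opening: 0.014
```

```bash
python3 -c "
from h import *
plan(.5315,.0976,.031,1.8)"
```

```text
t 8.97 pos [0.5244 0.0965 0.0307] F [-2.1 -0.3  1.5] open 0.014
rotvec [0.0003 0.0005 0.0004] shift now-axes [-0.0071  0.0009 -0.0003] target-axes [-0.0071  0.0009 -0.0003] world [0.0071 0.0011 0.0003]
```

Now creep to the stop.

Emit:
arm_command(
  targets=[
    {"wx": 0, "wy": 0, "wz": 0, "dx": -0.0015, "dy": 0, "dz": 0, "hand": 255},
    {"wx": 0, "wy": 0, "wz": 0, "dx": -0.0015, "dy": 0, "dz": 0, "hand": 255},
    {"wx": 0, "wy": 0, "wz": 0, "dx": -0.0015, "dy": 0, "dz": 0.0, "hand": 255},
    {"wx": 0, "wy": 0, "wz": 0, "dx": -0.0015, "dy": 0, "dz": 0, "hand": 255},
    {"wx": 0, "wy": 0, "wz": 0, "dx": -0.001, "dy": 0, "dz": 0, "hand": 255},
    {"wx": 0, "wy": 0, "wz": 0, "dx": -0.001, "dy": 0, "dz": 0, "hand": 255},
    {"wx": 0, "wy": 0, "wz": 0, "dx": -0.001, "dy": 0, "dz": 0, "hand": 255},
    {"wx": 0, "wy": 0, "wz": 0, "dx": -0.001, "dy": 0, "dz": 0, "hand": 255},
  ],
)

```text
t: 9.63
eef_pos: [0.5319, 0.0965, 0.0307]
eef_rot: [[-0.999, -0.032, -0.007], [-0.032, 0.999, -0.001], [0.007, -0.0, -1.0]]
wrist_force: [-13.3, -2.8, 7.1]
opening: 0.014
```

Emit:
arm_command(
  targets=[
    {"wx": 0, "wy": 0, "wz": 0, "dx": -0.001, "dy": 0, "dz": 0, "hand": 255},
    {"wx": 0, "wy": 0, "wz": 0, "dx": -0.001, "dy": 0, "dz": 0, "hand": 255},
    {"wx": 0, "wy": 0, "wz": 0, "dx": -0.001, "dy": 0, "dz": 0.0, "hand": 255},
    {"wx": 0, "wy": 0, "wz": 0, "dx": -0.001, "dy": 0, "dz": 0, "hand": 255},
    {"wx": 0, "wy": 0, "wz": 0, "dx": -0.001, "dy": 0, "dz": 0, "hand": 255},
    {"wx": 0, "wy": 0, "wz": 0, "dx": -0.001, "dy": 0, "dz": 0, "hand": 255},
    {"wx": 0, "wy": 0, "wz": 0, "dx": -0.001, "dy": 0, "dz": 0, "hand": 255},
    {"wx": 0, "wy": 0, "wz": 0, "dx": -0.001, "dy": 0, "dz": 0, "hand": 255},
  ],
)

```text
t: 10.3
eef_pos: [0.5323, 0.096, 0.0307]
eef_rot: [[-0.999, -0.033, -0.027], [-0.033, 0.999, -0.003], [0.027, -0.002, -1.0]]
wrist_force: [-13.8, -0.9, 6.5]
opening: 0.0137
```

Emit:
arm_command(
  targets=[
    {"wx": 0, "wy": 0, "wz": 0, "dx": 0, "dy": 0, "dz": 0, "hand": 60},
    {"wx": 0, "wy": 0, "wz": 0, "dx": 0, "dy": 0, "dz": 0, "hand": 60},
    {"wx": 0, "wy": 0, "wz": 0, "dx": 0, "dy": 0, "dz": 0.0, "hand": 60},
    {"wx": 0, "wy": 0, "wz": 0, "dx": 0, "dy": 0, "dz": 0, "hand": 60},
    {"wx": 0, "wy": 0, "wz": 0, "dx": 0, "dy": 0, "dz": 0, "hand": 60},
    {"wx": 0, "wy": 0, "wz": 0, "dx": 0, "dy": 0, "dz": 0, "hand": 60},
    {"wx": 0, "wy": 0, "wz": 0, "dx": 0.0, "dy": 0, "dz": 0, "hand": 60},
    {"wx": 0, "wy": 0, "wz": 0, "dx": 0, "dy": 0, "dz": 0, "hand": 60},
  ],
)

```text
t: 10.97
eef_pos: [0.5333, 0.0961, 0.0314]
eef_rot: [[-0.999, -0.033, -0.024], [-0.033, 0.999, -0.003], [0.024, -0.002, -1.0]]
wrist_force: [0.2, -1.2, -0.1]
opening: 0.0623
```

```bash
python3 -c "
from h import *
plan(.480,.096,.25,1.8)"
```

```text
t 10.97 pos [0.5333 0.0961 0.0314] F [ 0.2 -1.2 -0.1] open 0.0623
rotvec [-0.0021 -0.0241  0.0016] shift now-axes [ 0.0586  0.0012 -0.2172] target-axes [ 0.0533  0.0016 -0.2186] world [-5.330e-02 -1.000e-04  2.186e-01]
```

Emit:
arm_command(
  targets=[
    {"wx": -0.002, "wy": -0.012, "wz": 0, "dx": 0.0, "dy": 0, "dz": -0.01, "hand": 0},
    {"wx": 0, "wy": -0.012, "wz": 0, "dx": 0, "dy": 0, "dz": -0.025, "hand": 0},
    {"wx": 0, "wy": 0, "wz": 0, "dx": 0, "dy": 0, "dz": -0.035, "hand": 0},
    {"wx": 0, "wy": 0, "wz": 0, "dx": 0.005, "dy": 0, "dz": -0.04, "hand": 0},
    {"wx": 0, "wy": 0, "wz": 0, "dx": 0.005, "dy": 0, "dz": -0.04, "hand": 0},
    {"wx": 0, "wy": 0, "wz": 0, "dx": 0.005, "dy": 0, "dz": -0.04, "hand": 0},
    {"wx": 0, "wy": 0, "wz": 0, "dx": 0.0, "dy": 0, "dz": -0.03, "hand": 0},
    {"wx": 0, "wy": 0, "wz": 0, "dx": 0, "dy": 0, "dz": -0.01, "hand": 0},
  ],
)

```text
t: 11.63
eef_pos: [0.5146, 0.0951, 0.2721]
eef_rot: [[-0.999, -0.033, -0.0], [-0.033, 0.999, 0.0], [0.0, 0.0, -1.0]]
wrist_force: [0.5, -0.2, 0.2]
opening: 0.0929
```

```bash
python3 -c "
from h import *
plan(.627,.1005,.265,1.8)
for n in('top','scene'):
    p,d=bot.capture(n)
    cv2.imwrite(f'pics/{n}3.png',cv2.resize(p[130:255,250:350] if n=='top' else p[130:255,290:420],None,fx=5,fy=5,interpolation=cv2.INTER_CUBIC))
    C=cloud(n,d);m=masks(p)['blue']&(C[...,0]>.48)&(C[...,0]<.68)&(C[...,1]>.06)&(C[...,1]<.15); q=C[m]; zt=np.percentile(q[:,2],90);q=q[q[:,2]>zt-.008]
    print(n,m.sum(),zt,rect(q))
    m=(C[...,2]>.2)&(C[...,2]<.26)&(abs(C[...,0]-.627)<.025)&(abs(C[...,1]-.1)<.03);print(m.sum(),rect(C[m]),C[m][:,2].max())
"
```

```text
t 11.63 pos [0.5146 0.0951 0.2721] F [ 0.5 -0.2  0.2] open 0.0929
rotvec [ 0.0002 -0.0001  0.0017] shift now-axes [-0.1125  0.0017  0.0071] target-axes [-0.1125  0.0019  0.0071] world [ 0.1124  0.0054 -0.0071]Traceback (most recent call last):
  File "<string>", line 7, in <module>
    C=cloud(n,d);m=masks(p)['blue']&(C[...,0]>.48)&(C[...,0]<.68)&(C[...,1]>.06)&(C[...,1]<.15); q=C[m]; zt=np.percentile(q[:,2],90);q=q[q[:,2]>zt-.008]
                                                                                                            ~~~~~~~~~~~~~^^^^^^^^^^^
    return _quantile_unchecked(
        a, q, axis, out, overwrite_input, method, keepdims, weights)
    return _ureduce(a,
                    func=_quantile_ureduce_func,
    ...<5 lines>...
                    overwrite_input=overwrite_input,
                    method=method)
    r = func(a, **kwargs)
    result = _quantile(arr,
                       quantiles=q,
    ...<2 lines>...
                       out=out,
                       weights=wgt)
    slices_having_nans = np.isnan(arr[-1, ...])
                                  ~~~^^^^^^^^^
IndexError: index -1 is out of bounds for axis 0 with size 0
```

```bash
python3 -c "
from h import *
n='scene'
p,d=bot.capture(n)
cv2.imwrite(f'pics/{n}3.png',cv2.resize(p[110:255,290:420],None,fx=4,fy=4,interpolation=cv2.INTER_CUBIC))
C=cloud(n,d);m=masks(p)['blue']&(C[...,0]>.48)&(C[...,0]<.68)&(C[...,1]>.06)&(C[...,1]<.15); q=C[m]; zt=np.percentile(q[:,2],90);q=q[q[:,2]>zt-.008]
print(n,m.sum(),zt,rect(q))
m=(C[...,2]>.2)&(C[...,2]<.26)&(abs(C[...,0]-.627)<.025)&(abs(C[...,1]-.1)<.03);print(m.sum(),rect(C[m]),C[m][:,2].max())
"
```

```text
scene 436 0.05098569373810148 (array([568.6,  92.7]), array([173.7,  52.5]), 3.5)
157 (array([627.8,  95.6]), array([24.4, 26.4]), 64.6) 0.23799030351717984
```

View pics/scene3.png

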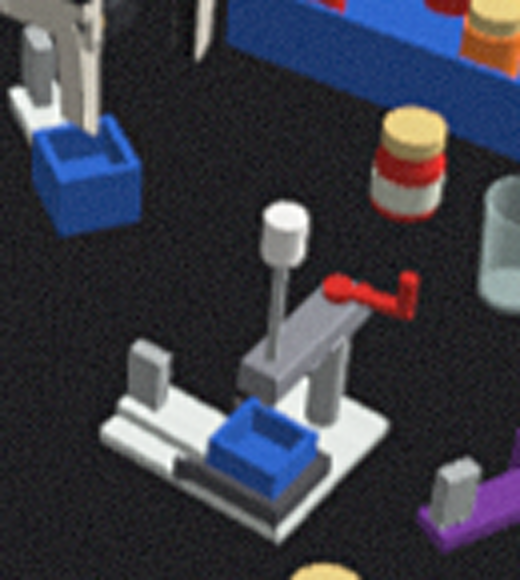

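The cell is seated against the end stop, with the probe up and the lever open. Moving over the knob.

Emit:
arm_command(
  targets=[
    {"wx": 0, "wy": 0, "wz": 0, "dx": -0.01, "dy": 0.001, "dz": 0, "hand": 60},
    {"wx": 0, "wy": 0, "wz": 0, "dx": -0.02, "dy": 0.001, "dz": 0, "hand": 60},
    {"wx": 0, "wy": 0, "wz": 0, "dx": -0.025, "dy": 0, "dz": 0, "hand": 60},
    {"wx": 0, "wy": 0, "wz": 0, "dx": -0.02, "dy": 0, "dz": 0, "hand": 60},
    {"wx": 0, "wy": 0, "wz": 0, "dx": -0.015, "dy": 0, "dz": 0, "hand": 60},
    {"wx": 0, "wy": 0, "wz": 0, "dx": -0.01, "dy": 0, "dz": 0, "hand": 60},
    {"wx": 0, "wy": 0, "wz": 0, "dx": -0.003, "dy": 0, "dz": 0, "hand": 60},
    {"wx": 0, "wy": 0, "wz": 0, "dx": 0, "dy": 0, "dz": 0, "hand": 60},
  ],
)

```text
t: 12.4
eef_pos: [0.6234, 0.1008, 0.2546]
eef_rot: [[-0.999, -0.033, -0.015], [-0.033, 0.999, -0.001], [0.015, -0.001, -1.0]]
wrist_force: [0.9, -0.0, 0.4]
opening: 0.0714
```

```bash
python3 -c "
from h import *
plan(.627,.1,.215,1.8)"
```

```text
t 12.4 pos [0.6234 0.1008 0.2546] F [ 0.9 -0.   0.4] open 0.0714
rotvec [-0.001  -0.015   0.0016] shift now-axes [-0.0042 -0.0008  0.0395] target-axes [-0.0036 -0.0009  0.0396] world [ 0.0036 -0.0008 -0.0396]
```

Emit:
arm_command(
  targets=[
    {"wx": 0, "wy": -0.008, "wz": 0, "dx": -0.002, "dy": -0.0005, "dz": 0.004, "hand": 60},
    {"wx": 0, "wy": -0.006, "wz": 0, "dx": -0.0015, "dy": 0, "dz": 0.008, "hand": 60},
    {"wx": 0, "wy": 0, "wz": 0, "dx": 0, "dy": 0, "dz": 0.01, "hand": 60},
    {"wx": 0, "wy": 0, "wz": 0, "dx": 0, "dy": 0, "dz": 0.008, "hand": 60},
    {"wx": 0, "wy": 0, "wz": 0, "dx": 0, "dy": 0, "dz": 0.004, "hand": 60},
    {"wx": 0, "wy": 0, "wz": 0, "dx": 0, "dy": 0, "dz": 0.001, "hand": 60},
    {"wx": 0, "wy": 0, "wz": 0, "dx": 0, "dy": 0, "dz": 0, "hand": 60},
    {"wx": 0, "wy": 0, "wz": 0, "dx": 0, "dy": 0, "dz": 0, "hand": 60},
  ],
)

```text
t: 13.07
eef_pos: [0.6243, 0.1003, 0.2125]
eef_rot: [[-0.999, -0.033, -0.003], [-0.033, 0.999, -0.001], [0.003, -0.001, -1.0]]
wrist_force: [0.4, -0.0, -0.7]
opening: 0.0712
```

```bash
python3 -c "
from h import *
plan(.627,.1,.215,1.8)"
```

```text
t 13.07 pos [0.6243 0.1003 0.2125] F [ 0.4 -0.  -0.7] open 0.0712
rotvec [-0.0012 -0.0033  0.0019] shift now-axes [-0.0027 -0.0004 -0.0025] target-axes [-0.0027 -0.0004 -0.0025] world [ 0.0027 -0.0003  0.0025]
```

Emit:
arm_command(
  targets=[
    {"wx": 0, "wy": -0.003, "wz": 0, "dx": -0.0025, "dy": 0, "dz": 0, "hand": 60},
    {"wx": 0, "wy": 0, "wz": 0, "dx": 0, "dy": 0, "dz": 0, "hand": 255},
    {"wx": 0, "wy": 0, "wz": 0, "dx": 0, "dy": 0, "dz": 0, "hand": 255},
    {"wx": 0, "wy": 0, "wz": 0, "dx": 0, "dy": 0, "dz": 0, "hand": 255},
    {"wx": 0, "wy": 0, "wz": 0, "dx": 0, "dy": 0, "dz": 0, "hand": 255},
    {"wx": 0, "wy": 0, "wz": 0, "dx": 0, "dy": 0, "dz": 0, "hand": 255},
    {"wx": 0, "wy": 0, "wz": 0, "dx": 0, "dy": 0, "dz": 0, "hand": 255},
    {"wx": 0, "wy": 0, "wz": 0, "dx": 0, "dy": 0, "dz": 0, "hand": 255},
  ],
)

```text
t: 13.73
eef_pos: [0.6277, 0.1005, 0.2146]
eef_rot: [[-0.999, -0.033, 0.003], [-0.033, 0.999, -0.001], [-0.003, -0.001, -1.0]]
wrist_force: [-0.3, -0.5, -0.1]
opening: 0.0287
```

Emit:
arm_command(
  targets=[
    {"wx": 0, "wy": 0, "wz": 0, "dx": 0, "dy": 0, "dz": 0, "hand": 255},
    {"wx": 0, "wy": 0, "wz": 0, "dx": 0, "dy": 0, "dz": 0, "hand": 255},
    {"wx": 0, "wy": 0, "wz": 0, "dx": 0, "dy": 0, "dz": 0, "hand": 255},
    {"wx": 0, "wy": 0, "wz": 0, "dx": 0, "dy": 0, "dz": 0, "hand": 255},
    {"wx": 0, "wy": 0, "wz": 0, "dx": 0, "dy": 0, "dz": 0, "hand": 255},
    {"wx": 0, "wy": 0, "wz": 0, "dx": 0, "dy": 0, "dz": 0, "hand": 255},
    {"wx": 0, "wy": 0, "wz": 0, "dx": 0, "dy": 0, "dz": 0, "hand": 255},
    {"wx": 0, "wy": 0, "wz": 0, "dx": 0, "dy": 0, "dz": 0, "hand": 255},
  ],
)

```text
t: 14.4
eef_pos: [0.6277, 0.0996, 0.2146]
eef_rot: [[-0.999, -0.033, 0.003], [-0.033, 0.999, -0.002], [-0.003, -0.002, -1.0]]
wrist_force: [-0.7, -0.3, -0.9]
opening: 0.0252
```

Emit:
arm_command(
  targets=[
    {"wx": 0, "wy": 0, "wz": 0, "dx": 0, "dy": 0, "dz": 0.003, "hand": 255},
    {"wx": 0, "wy": 0, "wz": 0, "dx": 0, "dy": 0, "dz": 0.005, "hand": 255},
    {"wx": 0, "wy": 0, "wz": 0, "dx": 0, "dy": 0, "dz": 0.006, "hand": 255},
    {"wx": 0, "wy": 0, "wz": 0, "dx": 0, "dy": 0, "dz": 0.006, "hand": 255},
    {"wx": 0, "wy": 0, "wz": 0, "dx": 0, "dy": 0, "dz": 0.006, "hand": 255},
    {"wx": 0, "wy": 0, "wz": 0, "dx": 0, "dy": 0, "dz": 0.004, "hand": 255},
    {"wx": 0, "wy": 0, "wz": 0, "dx": 0, "dy": 0, "dz": 0.002, "hand": 255},
    {"wx": 0, "wy": 0, "wz": 0, "dx": 0, "dy": 0, "dz": 0, "hand": 255},
  ],
)

```text
t: 15.07
eef_pos: [0.6277, 0.0996, 0.1788]
eef_rot: [[-0.999, -0.033, 0.003], [-0.033, 0.999, -0.002], [-0.003, -0.002, -1.0]]
wrist_force: [0.7, -0.9, 1.9]
opening: 0.025
```

```bash
python3 -c "
from h import *
plan(.627,.1,.1556,1.8)"
```

```text
t 15.07 pos [0.6277 0.0996 0.1788] F [ 0.7 -0.9  1.9] open 0.025
rotvec [-0.0023  0.0029  0.0015] shift now-axes [0.0008 0.0005 0.0232] target-axes [0.0007 0.0004 0.0232] world [-0.0007  0.0004 -0.0232]
```

Emit:
arm_command(
  targets=[
    {"wx": 0, "wy": 0, "wz": 0, "dx": 0, "dy": 0, "dz": 0.003, "hand": 255},
    {"wx": 0, "wy": 0, "wz": 0, "dx": 0, "dy": 0, "dz": 0.003, "hand": 255},
    {"wx": 0, "wy": 0, "wz": 0, "dx": 0, "dy": 0, "dz": 0.003, "hand": 255},
    {"wx": 0, "wy": 0, "wz": 0, "dx": 0, "dy": 0, "dz": 0.003, "hand": 255},
    {"wx": 0, "wy": 0, "wz": 0, "dx": 0, "dy": 0, "dz": 0.003, "hand": 255},
    {"wx": 0, "wy": 0, "wz": 0, "dx": 0, "dy": 0, "dz": 0.002, "hand": 255},
    {"wx": 0, "wy": 0, "wz": 0, "dx": 0, "dy": 0, "dz": 0.001, "hand": 255},
    {"wx": 0, "wy": 0, "wz": 0, "dx": 0, "dy": 0, "dz": 0, "hand": 255},
  ],
)

```text
t: 15.73
eef_pos: [0.6278, 0.0996, 0.1614]
eef_rot: [[-0.999, -0.033, 0.004], [-0.033, 0.999, -0.002], [-0.004, -0.002, -1.0]]
wrist_force: [-1.9, -0.2, -2.3]
opening: 0.0256
```

Emit:
arm_command(
  targets=[
    {"wx": 0, "wy": 0, "wz": 0, "dx": 0, "dy": 0, "dz": 0.0005, "hand": 255},
    {"wx": 0, "wy": 0, "wz": 0, "dx": 0, "dy": 0, "dz": 0.0005, "hand": 255},
    {"wx": 0, "wy": 0, "wz": 0, "dx": 0, "dy": 0, "dz": 0.0005, "hand": 255},
    {"wx": 0, "wy": 0, "wz": 0, "dx": 0, "dy": 0, "dz": 0.0005, "hand": 255},
    {"wx": 0, "wy": 0, "wz": 0, "dx": 0, "dy": 0, "dz": 0.0005, "hand": 255},
    {"wx": 0, "wy": 0, "wz": 0, "dx": 0, "dy": 0, "dz": 0.0005, "hand": 255},
    {"wx": 0, "wy": 0, "wz": 0, "dx": 0, "dy": 0, "dz": 0.0005, "hand": 255},
    {"wx": 0, "wy": 0, "wz": 0, "dx": 0, "dy": 0, "dz": 0.0005, "hand": 255},
  ],
)

```text
t: 16.4
eef_pos: [0.6279, 0.0996, 0.1613]
eef_rot: [[-0.999, -0.033, 0.007], [-0.033, 0.999, -0.002], [-0.007, -0.002, -1.0]]
wrist_force: [-4.7, -0.4, 6.7]
opening: 0.0253
```

Emit:
arm_command(
  targets=[
    {"wx": 0, "wy": 0, "wz": 0, "dx": 0, "dy": 0, "dz": 0.001, "hand": 255},
    {"wx": 0, "wy": 0, "wz": 0, "dx": 0, "dy": 0, "dz": 0.001, "hand": 255},
    {"wx": 0, "wy": 0, "wz": 0, "dx": 0, "dy": 0, "dz": 0.001, "hand": 255},
    {"wx": 0, "wy": 0, "wz": 0, "dx": 0, "dy": 0, "dz": 0.001, "hand": 255},
    {"wx": 0, "wy": 0, "wz": 0, "dx": 0, "dy": 0, "dz": 0.001, "hand": 255},
    {"wx": 0, "wy": 0, "wz": 0, "dx": 0, "dy": 0, "dz": 0.001, "hand": 255},
    {"wx": 0, "wy": 0, "wz": 0, "dx": 0, "dy": 0, "dz": 0.001, "hand": 255},
    {"wx": 0, "wy": 0, "wz": 0, "dx": 0, "dy": 0, "dz": 0.001, "hand": 255},
  ],
)

```text
t: 17.07
eef_pos: [0.628, 0.0996, 0.1612]
eef_rot: [[-0.999, -0.033, 0.012], [-0.033, 0.999, -0.002], [-0.012, -0.002, -1.0]]
wrist_force: [-6.3, -1.4, 11.3]
opening: 0.0254
```

```bash
python3 -c "
from h import *
plan(.627,.1,.1556,1.8)
n='scene'
p,d=bot.capture(n)
cv2.imwrite(f'pics/{n}4.png',cv2.resize(p[150:250,310:430],None,fx=5,fy=5,interpolation=cv2.INTER_CUBIC))
"
```

```text
t 17.07 pos [0.628  0.0996 0.1612] F [-6.3 -1.4 11.3] open 0.0254
rotvec [-0.002   0.0118  0.0017] shift now-axes [0.001  0.0004 0.0056] target-axes [0.0009 0.0004 0.0056] world [-0.001   0.0004 -0.0056]
```

View pics/scene4.png

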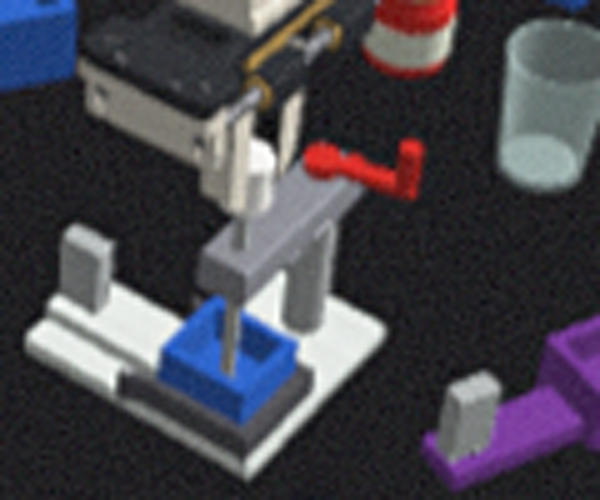

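The probe is inside the well and stopped solidly at TCP z=0.161, with 11 N on the wrist. The knob top first measured about 5.5 mm low, which matches a 53 mm travel. Releasing and lifting.

Emit:
arm_command(
  targets=[
    {"wx": 0, "wy": 0, "wz": 0, "dx": 0, "dy": 0, "dz": 0, "hand": 80},
    {"wx": 0, "wy": 0, "wz": 0, "dx": 0, "dy": 0, "dz": 0, "hand": 80},
    {"wx": 0, "wy": 0, "wz": 0, "dx": 0, "dy": 0, "dz": 0.0, "hand": 80},
    {"wx": 0, "wy": 0, "wz": 0, "dx": 0, "dy": 0, "dz": 0, "hand": 80},
    {"wx": 0, "wy": 0, "wz": 0, "dx": 0, "dy": 0, "dz": 0, "hand": 80},
    {"wx": 0, "wy": 0, "wz": 0, "dx": 0, "dy": 0, "dz": 0, "hand": 80},
    {"wx": 0, "wy": 0, "wz": 0, "dx": 0.0, "dy": 0, "dz": 0, "hand": 80},
    {"wx": 0, "wy": 0, "wz": 0, "dx": 0, "dy": 0, "dz": 0, "hand": 80},
  ],
)

```text
t: 17.78
eef_pos: [0.628, 0.0997, 0.1598]
eef_rot: [[-0.999, -0.033, 0.011], [-0.033, 0.999, -0.001], [-0.011, -0.002, -1.0]]
wrist_force: [0.2, -1.1, -0.5]
opening: 0.0634
```

Emit:
arm_command(
  targets=[
    {"wx": 0, "wy": 0.005, "wz": 0, "dx": 0, "dy": 0, "dz": -0.005, "hand": 80},
    {"wx": 0, "wy": 0.005, "wz": 0, "dx": 0, "dy": 0, "dz": -0.01, "hand": 80},
    {"wx": 0, "wy": 0, "wz": 0, "dx": 0, "dy": 0, "dz": -0.015, "hand": 80},
    {"wx": 0, "wy": 0, "wz": 0, "dx": 0, "dy": 0, "dz": -0.015, "hand": 80},
    {"wx": 0, "wy": 0, "wz": 0, "dx": 0, "dy": 0, "dz": -0.01, "hand": 80},
    {"wx": 0, "wy": 0, "wz": 0, "dx": 0, "dy": 0, "dz": -0.005, "hand": 80},
    {"wx": 0, "wy": 0, "wz": 0, "dx": 0.0, "dy": 0, "dz": 0, "hand": 80},
    {"wx": 0, "wy": 0, "wz": 0, "dx": 0, "dy": 0, "dz": 0, "hand": 80},
  ],
)

```text
t: 18.45
eef_pos: [0.628, 0.0998, 0.2261]
eef_rot: [[-0.999, -0.033, 0.0], [-0.033, 0.999, -0.002], [-0.0, -0.002, -1.0]]
wrist_force: [-0.4, -1.1, 0.7]
opening: 0.0637
```

```bash
python3 -c "
from h import *
plan(.667,.1875,.20,1.8)
n='scene'
p,d=bot.capture(n);C=cloud(n,d)
m=(C[...,2]>.145)&(C[...,2]<.2)&(abs(C[...,0]-.627)<.02)&(abs(C[...,1]-.1)<.02)&(p.min(2)>150);q=C[m];print(m.sum(),np.percentile(q[:,2],[5,50,90,98]))
m=masks(p)['red']&(C[...,2]>.1)&(C[...,2]<.17)&(abs(C[...,0]-.66)<.05)&(abs(C[...,1]-.18)<.04);q=C[m];pin=q[np.hypot(q[:,0]-.667,q[:,1]-.186)<.012];print(m.sum(),np.percentile(pin[:,2],[2,50,98]),rect(pin)); arm=q[np.hypot(q[:,0]-.667,q[:,1]-.186)>.015];print(np.percentile(arm[:,2],[5,50,90,98]))
"
```

```text
t 18.45 pos [0.628  0.0998 0.2261] F [-0.4 -1.1  0.7] open 0.0637
rotvec [-0.0018  0.0002  0.0018] shift now-axes [-0.0419  0.0864  0.0259] target-axes [-0.0418  0.0864  0.0261] world [ 0.039   0.0877 -0.0261]
85 [0.15753918 0.18013886 0.18305272 0.18429199]
146 [0.12548358 0.13906735 0.15431757] (array([665.7, 181.2]), array([16. , 13.8]), 21.2)
[0.12182568 0.12846991 0.13062219 0.132118  ]
```

Emit:
arm_command(
  targets=[
    {"wx": 0, "wy": 0, "wz": 0, "dx": -0.005, "dy": 0.008, "dz": 0, "hand": 80},
    {"wx": 0, "wy": 0, "wz": 0, "dx": -0.008, "dy": 0.015, "dz": 0, "hand": 80},
    {"wx": 0, "wy": 0, "wz": 0, "dx": -0.008, "dy": 0.018, "dz": 0.0, "hand": 80},
    {"wx": 0, "wy": 0, "wz": 0, "dx": -0.008, "dy": 0.018, "dz": 0, "hand": 80},
    {"wx": 0, "wy": 0, "wz": 0, "dx": -0.006, "dy": 0.012, "dz": 0.002, "hand": 80},
    {"wx": 0, "wy": 0, "wz": 0, "dx": -0.003, "dy": 0.006, "dz": 0.005, "hand": 80},
    {"wx": 0, "wy": 0, "wz": 0, "dx": 0.0, "dy": 0.002, "dz": 0.003, "hand": 80},
    {"wx": 0, "wy": 0, "wz": 0, "dx": 0, "dy": 0, "dz": 0, "hand": 80},
  ],
)

```text
t: 19.17
eef_pos: [0.6658, 0.1892, 0.2093]
eef_rot: [[-0.999, -0.034, -0.006], [-0.034, 0.999, -0.003], [0.006, -0.002, -1.0]]
wrist_force: [-0.1, -0.1, 0.2]
opening: 0.0633
```

```bash
python3 -c "
from h import *
plan(.667,.187,.137,1.8)"
```

```text
t 19.17 pos [0.6658 0.1892 0.2093] F [-0.1 -0.1  0.2] open 0.0633
rotvec [-0.0025 -0.0059  0.0022] shift now-axes [-0.0015 -0.002   0.0723] target-axes [-0.0011 -0.0022  0.0723] world [ 0.0012 -0.0022 -0.0723]
```

Emit:
arm_command(
  targets=[
    {"wx": -0.002, "wy": -0.006, "wz": 0, "dx": -0.001, "dy": -0.002, "dz": 0.005, "hand": 80},
    {"wx": 0, "wy": 0, "wz": 0, "dx": 0, "dy": 0, "dz": 0.012, "hand": 80},
    {"wx": 0, "wy": 0, "wz": 0, "dx": 0, "dy": 0, "dz": 0.016, "hand": 80},
    {"wx": 0, "wy": 0, "wz": 0, "dx": 0, "dy": 0, "dz": 0.014, "hand": 80},
    {"wx": 0, "wy": 0, "wz": 0, "dx": 0, "dy": 0, "dz": 0.008, "hand": 80},
    {"wx": 0, "wy": 0, "wz": 0, "dx": 0, "dy": 0, "dz": 0.004, "hand": 80},
    {"wx": 0, "wy": 0, "wz": 0, "dx": 0, "dy": 0, "dz": 0.001, "hand": 80},
    {"wx": 0, "wy": 0, "wz": 0, "dx": 0, "dy": 0, "dz": 0, "hand": 80},
  ],
)

```text
t: 19.83
eef_pos: [0.6658, 0.1834, 0.1426]
eef_rot: [[-1.0, -0.031, -0.0], [-0.031, 1.0, -0.001], [0.0, -0.001, -1.0]]
wrist_force: [0.2, -0.3, -0.2]
opening: 0.0636
```

```bash
python3 -c "
from h import *
plan(.667,.187,.137,1.8)"
```

```text
t 19.83 pos [0.6658 0.1834 0.1426] F [ 0.2 -0.3 -0.2] open 0.0636
rotvec [-0.001  -0.0005 -0.0008] shift now-axes [-0.0014  0.0036  0.0056] target-axes [-0.0014  0.0036  0.0056] world [ 0.0012  0.0036 -0.0056]
```

Emit:
arm_command(
  targets=[
    {"wx": 0, "wy": 0, "wz": 0, "dx": -0.001, "dy": 0.002, "dz": 0.003, "hand": 80},
    {"wx": 0, "wy": 0, "wz": 0, "dx": 0, "dy": 0.001, "dz": 0.002, "hand": 80},
    {"wx": 0, "wy": 0, "wz": 0, "dx": 0, "dy": 0, "dz": 0, "hand": 255},
    {"wx": 0, "wy": 0, "wz": 0, "dx": 0, "dy": 0, "dz": 0, "hand": 255},
    {"wx": 0, "wy": 0, "wz": 0, "dx": 0, "dy": 0, "dz": 0, "hand": 255},
    {"wx": 0, "wy": 0, "wz": 0, "dx": 0, "dy": 0, "dz": 0, "hand": 255},
    {"wx": 0, "wy": 0, "wz": 0, "dx": 0, "dy": 0, "dz": 0, "hand": 255},
    {"wx": 0, "wy": 0, "wz": 0, "dx": 0, "dy": 0, "dz": 0, "hand": 255},
  ],
)

```text
t: 20.5
eef_pos: [0.6678, 0.1871, 0.14]
eef_rot: [[-1.0, -0.031, 0.003], [-0.031, 1.0, -0.0], [-0.003, -0.0, -1.0]]
wrist_force: [0.0, 1.0, -0.4]
opening: 0.0285
```

Emit:
arm_command(
  targets=[
    {"wx": 0, "wy": 0, "wz": 0, "dx": 0, "dy": 0, "dz": 0, "hand": 255},
    {"wx": 0, "wy": 0, "wz": 0, "dx": 0, "dy": 0, "dz": 0, "hand": 255},
    {"wx": 0, "wy": 0, "wz": 0, "dx": 0, "dy": 0, "dz": 0, "hand": 255},
    {"wx": 0, "wy": 0, "wz": 0, "dx": 0, "dy": 0, "dz": 0, "hand": 255},
    {"wx": 0, "wy": 0, "wz": 0, "dx": 0, "dy": 0, "dz": 0, "hand": 255},
    {"wx": 0, "wy": 0, "wz": 0, "dx": 0, "dy": 0, "dz": 0, "hand": 255},
    {"wx": 0, "wy": 0, "wz": 0, "dx": 0, "dy": 0, "dz": 0, "hand": 255},
    {"wx": 0, "wy": 0, "wz": 0, "dx": 0, "dy": 0, "dz": 0, "hand": 255},
  ],
)

```text
t: 21.17
eef_pos: [0.6679, 0.187, 0.1403]
eef_rot: [[-1.0, -0.031, 0.004], [-0.031, 1.0, -0.0], [-0.004, -0.0, -1.0]]
wrist_force: [0.6, 0.3, 0.3]
opening: 0.0111
```

Emit:
arm_command(
  targets=[
    {"wx": 0, "wy": 0, "wz": 0, "dx": 0.0009, "dy": 0.0031, "dz": 0, "hand": 255},
    {"wx": 0, "wy": 0, "wz": 0, "dx": 0.0011, "dy": 0.003, "dz": 0, "hand": 255},
    {"wx": 0, "wy": 0, "wz": 0, "dx": 0.0013, "dy": 0.0029, "dz": 0, "hand": 255},
    {"wx": 0, "wy": 0, "wz": 0, "dx": 0.0015, "dy": 0.0028, "dz": 0, "hand": 255},
    {"wx": 0, "wy": 0, "wz": 0, "dx": 0.0017, "dy": 0.0027, "dz": 0, "hand": 255},
    {"wx": 0, "wy": 0, "wz": 0, "dx": 0.0019, "dy": 0.0026, "dz": 0, "hand": 255},
    {"wx": 0, "wy": 0, "wz": 0, "dx": 0.0021, "dy": 0.0024, "dz": 0, "hand": 255},
    {"wx": 0, "wy": 0, "wz": 0, "dx": 0.0023, "dy": 0.0023, "dz": 0, "hand": 255},
  ],
)

```text
t: 21.83
eef_pos: [0.6574, 0.2053, 0.1406]
eef_rot: [[-1.0, -0.028, 0.012], [-0.028, 1.0, -0.008], [-0.012, -0.009, -1.0]]
wrist_force: [4.9, -4.4, -1.8]
opening: 0.0111
```

```bash
python3 -c "
from h import *
plan(.667,.187,.137,1.8)
x,y=bot.observe()['eef_pos'][:2]; print(np.hypot(x-.6246,y-.175),np.arctan2(y-.175,x-.6246)-.031)"
```

```text
t 21.83 pos [0.6574 0.2053 0.1406] F [ 4.9 -4.4 -1.8] open 0.0111
rotvec [-0.0086  0.0116 -0.003 ] shift now-axes [-0.009  -0.0186  0.0039] target-axes [-0.009  -0.0186  0.0036] world [ 0.0096 -0.0183 -0.0036]
0.044660130914590604 0.7153869714406351
```

Emit:
arm_command(
  targets=[
    {"wx": -0.002, "wy": 0.002, "wz": 0, "dx": 0.0026, "dy": 0.0027, "dz": 0, "hand": 255},
    {"wx": -0.002, "wy": 0.002, "wz": 0, "dx": 0.0031, "dy": 0.0027, "dz": 0, "hand": 255},
    {"wx": -0.002, "wy": 0.002, "wz": 0, "dx": 0.0032, "dy": 0.0024, "dz": 0, "hand": 255},
    {"wx": -0.002, "wy": 0.002, "wz": 0, "dx": 0.0035, "dy": 0.0021, "dz": 0, "hand": 255},
    {"wx": 0, "wy": 0, "wz": 0, "dx": 0.0036, "dy": 0.0018, "dz": 0, "hand": 255},
    {"wx": 0, "wy": 0, "wz": 0, "dx": 0.0038, "dy": 0.0014, "dz": 0, "hand": 255},
    {"wx": 0, "wy": 0, "wz": 0, "dx": 0.0039, "dy": 0.0011, "dz": 0, "hand": 255},
    {"wx": 0, "wy": 0, "wz": 0, "dx": 0.004, "dy": 0.0008, "dz": 0, "hand": 255},
  ],
)

```text
t: 22.5
eef_pos: [0.6298, 0.2186, 0.1407]
eef_rot: [[-1.0, -0.027, 0.009], [-0.027, 1.0, -0.005], [-0.009, -0.006, -1.0]]
wrist_force: [1.3, -2.0, -0.6]
opening: 0.011
```

```bash
python3 -c "
from h import *
plan(.631,.2196,.14,1.8)
x,y=bot.observe()['eef_pos'][:2]; print(np.hypot(x-.6246,y-.175),np.arctan2(y-.175,x-.6246)-.031)"
```

```text
t 22.5 pos [0.6298 0.2186 0.1407] F [ 1.3 -2.  -0.6] open 0.011
rotvec [-0.0057  0.009  -0.004 ] shift now-axes [-0.0012  0.0009  0.0007] target-axes [-0.0012  0.0009  0.0007] world [ 0.0012  0.001  -0.0007]
0.04394270974666309 1.4211312167253305
```

Emit:
arm_command(
  targets=[
    {"wx": 0, "wy": 0, "wz": 0, "dx": 0.001, "dy": 0, "dz": 0, "hand": 255},
    {"wx": 0, "wy": 0, "wz": 0, "dx": 0.001, "dy": 0, "dz": 0, "hand": 255},
    {"wx": 0, "wy": 0, "wz": 0, "dx": 0, "dy": 0, "dz": 0, "hand": 255},
    {"wx": 0, "wy": 0, "wz": 0, "dx": 0, "dy": 0, "dz": 0, "hand": 120},
    {"wx": 0, "wy": 0, "wz": 0, "dx": 0, "dy": 0, "dz": 0, "hand": 120},
    {"wx": 0, "wy": 0, "wz": 0, "dx": 0, "dy": 0, "dz": 0, "hand": 120},
    {"wx": 0, "wy": 0, "wz": 0, "dx": 0, "dy": 0, "dz": 0, "hand": 120},
    {"wx": 0, "wy": 0, "wz": 0, "dx": 0, "dy": 0, "dz": 0, "hand": 120},
  ],
)

```text
t: 23.17
eef_pos: [0.6262, 0.2197, 0.1406]
eef_rot: [[-1.0, -0.028, 0.007], [-0.028, 1.0, -0.004], [-0.007, -0.004, -1.0]]
wrist_force: [-0.1, -0.8, -0.7]
opening: 0.0397
```

Emit:
arm_command(
  targets=[
    {"wx": -0.003, "wy": 0.005, "wz": 0, "dx": 0, "dy": 0, "dz": -0.01, "hand": 120},
    {"wx": -0.003, "wy": 0.004, "wz": 0, "dx": 0, "dy": 0, "dz": -0.02, "hand": 120},
    {"wx": 0, "wy": 0, "wz": 0, "dx": 0, "dy": 0, "dz": -0.025, "hand": 120},
    {"wx": 0, "wy": 0, "wz": 0, "dx": 0, "dy": 0, "dz": -0.02, "hand": 120},
    {"wx": 0, "wy": 0, "wz": 0, "dx": 0, "dy": 0, "dz": -0.01, "hand": 120},
    {"wx": 0, "wy": 0, "wz": 0, "dx": 0, "dy": 0, "dz": 0, "hand": 120},
    {"wx": 0, "wy": 0, "wz": 0, "dx": 0, "dy": 0, "dz": 0, "hand": 120},
    {"wx": 0, "wy": 0, "wz": 0, "dx": 0, "dy": 0, "dz": 0, "hand": 0},
  ],
)

```text
t: 23.83
eef_pos: [0.6256, 0.2197, 0.2309]
eef_rot: [[-1.0, -0.028, -0.005], [-0.028, 1.0, 0.003], [0.005, 0.003, -1.0]]
wrist_force: [0.1, -0.9, -0.4]
opening: 0.0525
```

```bash
python3 - <<'E'
from h import *
plan(.58,-.0,.22,0)
p,d=bot.capture('top')
for k,c,a,q in blobs('top',p,d,(340,480,140,260)):
    zt=np.percentile(q[:,2],90); s=q[np.abs(q[:,2]-zt)<.008]
    print(k,c.round(1),a,'ztop',round(zt*1000,1),*rect(s))
p,d=bot.capture('scene');cv2.imwrite('pics/s5.png',cv2.resize(p[130:320,215:415],None,fx=3,fy=3,interpolation=cv2.INTER_CUBIC))
C=cloud('scene',d);m=masks(p)['red']&(C[...,2]>.1)&(C[...,2]<.17)&(abs(C[...,0]-.65)<.05)&(abs(C[...,1]-.19)<.05);q=C[m&(C[...,2]>.137)];print('pin',q.mean(0) if len(q) else None)
E
```

```text
t 23.83 pos [0.6256 0.2197 0.2309] F [ 0.1 -0.9 -0.4] open 0.0525
rotvec [ 0.0033 -0.0052  0.0284] shift now-axes [ 0.0518 -0.2183  0.0105] target-axes [ 0.0456 -0.2197  0.0109] world [-0.0456 -0.2197 -0.0109]
red [387.6 163. ] 164 ztop 30.9 [ 666.6 -151.3] [34.7 36.1] 0.5
red [462.9 202.4] 67 ztop 12.8 [ 553.1 -380.7] [13.8 43.2] 87.2
red [440.1 202.6] 78 ztop 13.7 [ 551.1 -311. ] [40.5 16.7] 0.6
yellow [439.2 183.8] 75 ztop 12.7 [ 609.4 -311. ] [15.7 40.7] 89.2
yellow [461.8 183.7] 59 ztop 11.9 [ 609.3 -380.1] [13.8 40.6] 88.6
yellow [391.3 191.7] 162 ztop 35.1 [ 578.8 -160. ] [35.1 34.1] 13.9
green [397.9 218.4] 146 ztop 38.9 [ 499.7 -177.2] [34.  33.7] 75.0
green [442.  241.5] 70 ztop 13.6 [ 434.2 -312.1] [13.8 38.8] 88.7
green [465.4 240.9] 52 ztop 13.0 [ 437.1 -382.1] [11.4 38.8] 88.5
blue [441.1 221.6] 78 ztop 12.9 [ 493.8 -311.5] [39.2 16.8] 1.5
blue [464.  221.6] 63 ztop 14.1 [ 493.9 -380.4] [13.9 39.1] 89.4
blue [384.6 243.2] 178 ztop 42.7 [ 426.9 -135.7] [34.8 36.5] 82.2
pink [360.5 221. ] 179 ztop 39.0 [491.8 -67. ] [32.8 35. ] 0.4
pin [0.63075689 0.21448584 0.14723469]
```

View pics/s5.png

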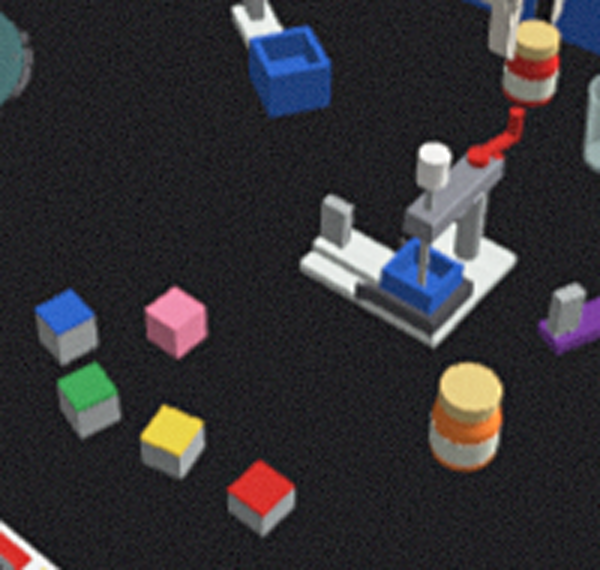

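The picture shows the lever locked, the needle in the well and the cell home. All four blocks are in place. Now precise block and dock centres.

```bash
cat > b.py <<'E'
from h import *
H=dict(red=.028,yellow=.032,green=.036,blue=.040)
def run():
    p,d=bot.capture('top'); B={};L={}
    for k,c,a,q in blobs('top',p,d,(330,480,130,270),mina=40):
        if k not in H: continue
        if c[0]>425 and a<110: L.setdefault(k,[]).append(ray('top',*c,.010)[:2])
        elif a>110:
            P=ray('top',*c,H[k])[:2]; B[k]=P; zt=np.median(q[:,2])
            print('block',k,'px',c.round(1),a,(P*1000).round(1),'z',(zt*1000).round(1),'ang',rect(q[abs(q[:,2]-zt)<.008])[1:])
    D={k:np.mean(v,0) for k,v in L.items() if len(v)==2}
    for k,v in L.items():
        print('dock',k,np.round(np.array(v)*1000,1).tolist(),(np.mean(v,0)*1000).round(1), 'block->dock', ((D[k]-B[k])*1000).round(1) if k in D and k in B else '')
    return p,d
E
python3 - <<'E'
from b import *
p,d=run()
C=cloud('top',d)
for y in(-.395,-.358,-.3465,-.335):
  print(y,[ (x,round(float(np.median(C[...,2][(abs(C[...,0]-x)<.004)&(abs(C[...,1]-y)<.005)]))*1000,1)) for x in(.40,.435,.464,.494,.523,.552,.581,.609,.637)])
E
```

```text
block red px [387.6 163. ] 163 [ 668.3 -152.6] z 27.6 ang (array([36.1, 36.2]), 2.1)
block yellow px [391.3 191.6] 164 [ 580.9 -161. ] z 31.5 ang (array([34.9, 35.4]), 12.5)
block green px [397.9 218.5] 145 [ 500.7 -178.1] z 36.1 ang (array([33.9, 34.5]), 74.6)
block blue px [384.6 243.2] 178 [ 428.4 -136.7] z 39.2 ang (array([35.3, 35.9]), 79.2)
dock red [[551.4, -380.2], [550.8, -311.4]] [ 551.1 -345.8] block->dock [-117.2 -193.1]
dock yellow [[608.2, -310.8], [608.6, -379.4]] [ 608.4 -345.1] block->dock [  27.5 -184. ]
dock green [[434.2, -312.5], [435.9, -382.4]] [ 435.  -347.5] block->dock [ -65.6 -169.4]
dock blue [[493.5, -312.3], [493.8, -380.9]] [ 493.6 -346.6] block->dock [  65.2 -209.9]
-0.395 [(0.4, 3.7), (0.435, 2.7), (0.464, 6.5), (0.494, 0.7), (0.523, 1.7), (0.552, 0.9), (0.581, 1.7), (0.609, 0.4), (0.637, 2.2)]
-0.358 [(0.4, 5.7), (0.435, 9.4), (0.464, 7.3), (0.494, 11.0), (0.523, 5.3), (0.552, 8.4), (0.581, 7.9), (0.609, 9.9), (0.637, 8.0)]
-0.3465 [(0.4, 5.3), (0.435, 6.2), (0.464, 6.6), (0.494, 8.7), (0.523, 9.9), (0.552, 8.3), (0.581, 9.3), (0.609, 8.7), (0.637, 5.5)]
-0.335 [(0.4, 5.3), (0.435, 9.9), (0.464, 8.6), (0.494, 8.8), (0.523, 7.6), (0.552, 9.6), (0.581, 9.6), (0.609, 11.3), (0.637, 6.2)]
```

Emit:
arm_command(
  targets=[
    {"wx": 0, "wy": 0, "wz": 0.01, "dx": 0, "dy": 0, "dz": -0.02, "hand": 0},
    {"wx": 0, "wy": 0, "wz": 0, "dx": -0.005, "dy": -0.02, "dz": -0.01, "hand": 0},
    {"wx": 0, "wy": 0, "wz": 0, "dx": -0.005, "dy": -0.035, "dz": 0, "hand": 0},
    {"wx": 0, "wy": 0, "wz": 0, "dx": -0.005, "dy": -0.04, "dz": 0, "hand": 0},
    {"wx": 0, "wy": 0, "wz": 0, "dx": -0.005, "dy": -0.04, "dz": 0, "hand": 0},
    {"wx": 0, "wy": 0, "wz": 0, "dx": -0.005, "dy": -0.04, "dz": 0, "hand": 0},
    {"wx": 0, "wy": 0, "wz": 0, "dx": -0.005, "dy": -0.04, "dz": 0, "hand": 0},
    {"wx": 0, "wy": 0, "wz": 0, "dx": -0.005, "dy": -0.04, "dz": 0, "hand": 0},
  ],
)

```text
t: 24.65
eef_pos: [0.6643, -0.0368, 0.2524]
eef_rot: [[-0.999, -0.029, -0.017], [-0.029, 1.0, 0.003], [0.016, 0.003, -1.0]]
wrist_force: [-0.5, -0.8, -0.1]
opening: 0.093
```

```bash
python3 -c "
from h import *
plan(.668,-.1526,.10,1.5)"
```

```text
t 24.65 pos [ 0.6643 -0.0368  0.2524] F [-0.5 -0.8 -0.1] open 0.093
rotvec [ 0.0032 -0.0165  0.0027] shift now-axes [-0.0029 -0.1163  0.152 ] target-axes [-0.0007 -0.1158  0.1524] world [ 0.0037 -0.1158 -0.1524]
```

Emit:
arm_command(
  targets=[
    {"wx": 0, "wy": -0.008, "wz": 0, "dx": 0, "dy": -0.025, "dz": 0.01, "hand": 0},
    {"wx": 0, "wy": -0.008, "wz": 0, "dx": 0, "dy": -0.025, "dz": 0.02, "hand": 0},
    {"wx": 0, "wy": 0, "wz": 0, "dx": 0, "dy": -0.022, "dz": 0.025, "hand": 0},
    {"wx": 0, "wy": 0, "wz": 0, "dx": 0, "dy": -0.012, "dz": 0.025, "hand": 0},
    {"wx": 0, "wy": 0, "wz": 0, "dx": 0, "dy": -0.006, "dz": 0.02, "hand": 0},
    {"wx": 0, "wy": 0, "wz": 0, "dx": 0, "dy": 0, "dz": 0.012, "hand": 0},
    {"wx": 0, "wy": 0, "wz": 0, "dx": 0, "dy": 0, "dz": 0.005, "hand": 0},
    {"wx": 0, "wy": 0, "wz": 0, "dx": 0, "dy": 0, "dz": 0, "hand": 0},
  ],
)

```text
t: 25.32
eef_pos: [0.6639, -0.1397, 0.1243]
eef_rot: [[-1.0, -0.02, -0.006], [-0.02, 1.0, 0.004], [0.006, 0.004, -1.0]]
wrist_force: [-0.1, 0.3, -0.6]
opening: 0.0929
```

```bash
python3 -c "
from h import *
plan(.668,-.1526,.015,1.5)"
```

```text
t 25.32 pos [ 0.6639 -0.1397  0.1243] F [-0.1  0.3 -0.6] open 0.0929
rotvec [ 0.0038 -0.0062 -0.006 ] shift now-axes [-0.0045 -0.0134  0.1092] target-axes [-0.0038 -0.013   0.1093] world [ 0.0041 -0.0129 -0.1093]
```

Emit:
arm_command(
  targets=[
    {"wx": 0.002, "wy": -0.006, "wz": -0.006, "dx": -0.002, "dy": -0.006, "dz": 0.008, "hand": 0},
    {"wx": 0, "wy": 0, "wz": 0, "dx": -0.001, "dy": -0.006, "dz": 0.018, "hand": 0},
    {"wx": 0, "wy": 0, "wz": 0, "dx": 0, "dy": 0, "dz": 0.022, "hand": 0},
    {"wx": 0, "wy": 0, "wz": 0, "dx": 0, "dy": 0, "dz": 0.02, "hand": 0},
    {"wx": 0, "wy": 0, "wz": 0, "dx": 0, "dy": 0, "dz": 0.012, "hand": 0},
    {"wx": 0, "wy": 0, "wz": 0, "dx": 0, "dy": 0, "dz": 0.006, "hand": 0},
    {"wx": 0, "wy": 0, "wz": 0, "dx": 0, "dy": 0, "dz": 0.002, "hand": 0},
    {"wx": 0, "wy": 0, "wz": 0, "dx": 0, "dy": 0, "dz": 0, "hand": 0},
  ],
)

```text
t: 25.98
eef_pos: [0.6726, -0.15, 0.0397]
eef_rot: [[-0.999, -0.034, 0.012], [-0.034, 0.999, -0.001], [-0.012, -0.002, -1.0]]
wrist_force: [-0.2, 0.1, 0.6]
opening: 0.0927
```

```bash
python3 -c "
from h import *
plan(.668,-.1526,.015,1.5)"
```

```text
t 25.98 pos [ 0.6726 -0.15    0.0397] F [-0.2  0.1  0.6] open 0.0927
rotvec [-0.0018  0.0123  0.0076] shift now-axes [ 0.005  -0.0024  0.0247] target-axes [ 0.0046 -0.0025  0.0247] world [-0.0046 -0.0026 -0.0247]
```

Emit:
arm_command(
  targets=[
    {"wx": -0.001, "wy": 0.008, "wz": 0.005, "dx": 0.003, "dy": -0.0015, "dz": 0.005, "hand": 0},
    {"wx": 0, "wy": 0.003, "wz": 0, "dx": 0.0015, "dy": -0.001, "dz": 0.008, "hand": 0},
    {"wx": 0, "wy": 0, "wz": 0, "dx": 0, "dy": 0, "dz": 0.006, "hand": 0},
    {"wx": 0, "wy": 0, "wz": 0, "dx": 0, "dy": 0, "dz": 0.003, "hand": 0},
    {"wx": 0, "wy": 0, "wz": 0, "dx": 0, "dy": 0, "dz": 0, "hand": 0},
    {"wx": 0, "wy": 0, "wz": 0, "dx": 0, "dy": 0, "dz": 0, "hand": 0},
    {"wx": 0, "wy": 0, "wz": 0, "dx": 0, "dy": 0, "dz": 0, "hand": 0},
    {"wx": 0, "wy": 0, "wz": 0, "dx": 0, "dy": 0, "dz": 0, "hand": 0},
  ],
)

```text
t: 26.65
eef_pos: [0.6695, -0.1532, 0.0193]
eef_rot: [[-1.0, -0.029, 0.005], [-0.029, 1.0, -0.002], [-0.005, -0.002, -1.0]]
wrist_force: [0.2, -0.2, -0.2]
opening: 0.0929
```

```bash
python3 -c "
from h import *
plan(.668,-.1526,.015,1.5)"
```

```text
t 26.65 pos [ 0.6695 -0.1532  0.0193] F [ 0.2 -0.2 -0.2] open 0.0929
rotvec [-0.0021  0.0047  0.0025] shift now-axes [0.0015 0.0007 0.0043] target-axes [0.0015 0.0007 0.0043] world [-0.0015  0.0006 -0.0043]
```

Emit:
arm_command(
  targets=[
    {"wx": -0.001, "wy": 0.004, "wz": 0.002, "dx": 0.001, "dy": 0.0005, "dz": 0.003, "hand": 0},
    {"wx": 0, "wy": 0, "wz": 0, "dx": 0, "dy": 0, "dz": 0.001, "hand": 255},
    {"wx": 0, "wy": 0, "wz": 0, "dx": 0, "dy": 0, "dz": 0, "hand": 255},
    {"wx": 0, "wy": 0, "wz": 0, "dx": 0, "dy": 0, "dz": 0, "hand": 255},
    {"wx": 0, "wy": 0, "wz": 0, "dx": 0, "dy": 0, "dz": 0, "hand": 255},
    {"wx": 0, "wy": 0, "wz": 0, "dx": 0, "dy": 0, "dz": 0, "hand": 255},
    {"wx": 0, "wy": 0, "wz": 0, "dx": 0, "dy": 0, "dz": 0, "hand": 255},
    {"wx": 0, "wy": 0, "wz": 0, "dx": 0, "dy": 0, "dz": 0, "hand": 255},
  ],
)

```text
t: 27.32
eef_pos: [0.6688, -0.1527, 0.0157]
eef_rot: [[-1.0, -0.027, 0.001], [-0.027, 1.0, -0.001], [-0.001, -0.001, -1.0]]
wrist_force: [-0.2, -0.5, 0.4]
opening: 0.0508
```

Emit:
arm_command(
  targets=[
    {"wx": 0, "wy": 0, "wz": 0, "dx": 0, "dy": 0, "dz": 0, "hand": 255},
    {"wx": 0, "wy": 0, "wz": 0, "dx": 0, "dy": 0, "dz": 0, "hand": 255},
    {"wx": 0, "wy": 0, "wz": 0, "dx": 0, "dy": 0, "dz": 0, "hand": 255},
    {"wx": 0, "wy": 0, "wz": 0, "dx": 0, "dy": 0, "dz": 0, "hand": 255},
    {"wx": 0, "wy": 0, "wz": 0, "dx": 0, "dy": 0, "dz": -0.005, "hand": 255},
    {"wx": 0, "wy": 0, "wz": 0, "dx": 0, "dy": 0, "dz": -0.01, "hand": 255},
    {"wx": 0, "wy": 0, "wz": 0, "dx": 0, "dy": 0, "dz": -0.01, "hand": 255},
    {"wx": 0, "wy": 0, "wz": 0, "dx": 0, "dy": 0, "dz": -0.005, "hand": 255},
  ],
)

```text
t: 27.98
eef_pos: [0.668, -0.1525, 0.047]
eef_rot: [[-1.0, -0.027, -0.001], [-0.027, 1.0, -0.001], [0.001, -0.001, -1.0]]
wrist_force: [-0.0, 0.7, -0.4]
opening: 0.0358
```

```bash
python3 -c "
from h import *
plan(.5504,-.3455,.06,.5)"
```

```text
t 27.98 pos [ 0.668  -0.1525  0.047 ] F [-0.   0.7 -0.4] open 0.0358
rotvec [-0.0006 -0.001   0.0178] shift now-axes [ 0.1227 -0.1898 -0.0128] target-axes [ 0.1193 -0.192  -0.013 ] world [-0.1176 -0.193   0.013 ]
```

Emit:
arm_command(
  targets=[
    {"wx": 0, "wy": 0, "wz": 0.004, "dx": 0.004, "dy": -0.015, "dz": -0.01, "hand": 255},
    {"wx": 0, "wy": 0, "wz": 0.004, "dx": 0.012, "dy": -0.03, "dz": -0.008, "hand": 255},
    {"wx": 0, "wy": 0, "wz": 0.004, "dx": 0.02, "dy": -0.03, "dz": 0, "hand": 255},
    {"wx": 0, "wy": 0, "wz": 0.004, "dx": 0.024, "dy": -0.03, "dz": 0, "hand": 255},
    {"wx": 0, "wy": 0, "wz": 0, "dx": 0.02, "dy": -0.03, "dz": 0, "hand": 255},
    {"wx": 0, "wy": 0, "wz": 0, "dx": 0.016, "dy": -0.025, "dz": 0, "hand": 255},
    {"wx": 0, "wy": 0, "wz": 0, "dx": 0.008, "dy": -0.012, "dz": 0, "hand": 255},
    {"wx": 0, "wy": 0, "wz": 0, "dx": 0.002, "dy": -0.004, "dz": 0, "hand": 255},
  ],
)

```text
t: 28.65
eef_pos: [0.5614, -0.3407, 0.0766]
eef_rot: [[-1.0, -0.013, 0.008], [-0.013, 1.0, -0.006], [-0.008, -0.006, -1.0]]
wrist_force: [0.0, 0.3, -0.4]
opening: 0.0359
```

```bash
python3 -c "
from h import *
plan(.5512,-.3455,.05,.5)"
```

```text
t 28.65 pos [ 0.5614 -0.3407  0.0766] F [ 0.   0.3 -0.4] open 0.0359
rotvec [-0.0059  0.0076  0.0038] shift now-axes [ 0.0105 -0.0045  0.0266] target-axes [ 0.0102 -0.0047  0.0266] world [-0.0102 -0.0048 -0.0266]
```

Emit:
arm_command(
  targets=[
    {"wx": -0.004, "wy": 0.005, "wz": 0.003, "dx": 0.005, "dy": -0.002, "dz": 0.005, "hand": 255},
    {"wx": -0.002, "wy": 0.002, "wz": 0, "dx": 0.004, "dy": -0.002, "dz": 0.008, "hand": 255},
    {"wx": 0, "wy": 0, "wz": 0, "dx": 0.001, "dy": 0, "dz": 0.007, "hand": 255},
    {"wx": 0, "wy": 0, "wz": 0, "dx": 0, "dy": 0, "dz": 0.003, "hand": 255},
    {"wx": 0, "wy": 0, "wz": 0, "dx": 0, "dy": 0, "dz": 0, "hand": 255},
    {"wx": 0, "wy": 0, "wz": 0, "dx": 0, "dy": 0, "dz": 0, "hand": 255},
    {"wx": 0, "wy": 0, "wz": 0, "dx": 0, "dy": 0, "dz": 0, "hand": 255},
    {"wx": 0, "wy": 0, "wz": 0, "dx": 0, "dy": 0, "dz": 0, "hand": 255},
  ],
)

```text
t: 29.32
eef_pos: [0.552, -0.3431, 0.0517]
eef_rot: [[-1.0, -0.011, -0.0], [-0.011, 1.0, 0.001], [0.0, 0.001, -1.0]]
wrist_force: [1.3, 0.6, -0.9]
opening: 0.0358
```

```bash
python3 -c "
from h import *
plan(.5512,-.3455,.042,.5)"
```

```text
t 29.32 pos [ 0.552  -0.3431  0.0517] F [ 1.3  0.6 -0.9] open 0.0358
rotvec [ 0.0014 -0.0001  0.0023] shift now-axes [ 0.0008 -0.0024  0.0097] target-axes [ 0.0008 -0.0023  0.0097] world [-0.0008 -0.0024 -0.0097]
```

Emit:
arm_command(
  targets=[
    {"wx": 0.001, "wy": 0, "wz": 0.002, "dx": 0.0005, "dy": -0.0012, "dz": 0.003, "hand": 255},
    {"wx": 0, "wy": 0, "wz": 0, "dx": 0.0003, "dy": -0.001, "dz": 0.004, "hand": 255},
    {"wx": 0, "wy": 0, "wz": 0, "dx": 0, "dy": 0, "dz": 0.002, "hand": 255},
    {"wx": 0, "wy": 0, "wz": 0, "dx": 0, "dy": 0, "dz": 0, "hand": 255},
    {"wx": 0, "wy": 0, "wz": 0, "dx": 0, "dy": 0, "dz": 0, "hand": 255},
    {"wx": 0, "wy": 0, "wz": 0, "dx": 0, "dy": 0, "dz": 0, "hand": 255},
    {"wx": 0, "wy": 0, "wz": 0, "dx": 0, "dy": 0, "dz": 0, "hand": 255},
    {"wx": 0, "wy": 0, "wz": 0, "dx": 0, "dy": 0, "dz": 0, "hand": 255},
  ],
)

```text
t: 29.98
eef_pos: [0.5517, -0.3453, 0.0422]
eef_rot: [[-1.0, -0.01, 0.001], [-0.01, 1.0, -0.0], [-0.001, -0.0, -1.0]]
wrist_force: [0.1, 0.0, -0.9]
opening: 0.0356
```

```bash
python3 -c "
from h import *
plan(.5512,-.3455,.026,.5)"
```

```text
t 29.98 pos [ 0.5517 -0.3453  0.0422] F [ 0.1  0.  -0.9] open 0.0356
rotvec [-0.0001  0.0005  0.0009] shift now-axes [ 0.0006 -0.0002  0.0162] target-axes [ 0.0005 -0.0002  0.0162] world [-0.0005 -0.0002 -0.0162]
```

Emit:
arm_command(
  targets=[
    {"wx": 0, "wy": 0, "wz": 0, "dx": 0.0003, "dy": 0, "dz": 0.002, "hand": 255},
    {"wx": 0, "wy": 0, "wz": 0, "dx": 0.0002, "dy": 0, "dz": 0.002, "hand": 255},
    {"wx": 0, "wy": 0, "wz": 0, "dx": 0, "dy": 0, "dz": 0.002, "hand": 255},
    {"wx": 0, "wy": 0, "wz": 0, "dx": 0, "dy": 0, "dz": 0.002, "hand": 255},
    {"wx": 0, "wy": 0, "wz": 0, "dx": 0, "dy": 0, "dz": 0.002, "hand": 255},
    {"wx": 0, "wy": 0, "wz": 0, "dx": 0, "dy": 0, "dz": 0.002, "hand": 255},
    {"wx": 0, "wy": 0, "wz": 0, "dx": 0, "dy": 0, "dz": 0.002, "hand": 255},
    {"wx": 0, "wy": 0, "wz": 0, "dx": 0, "dy": 0, "dz": 0.002, "hand": 255},
  ],
)

```text
t: 30.65
eef_pos: [0.5513, -0.3454, 0.0251]
eef_rot: [[-1.0, -0.01, 0.001], [-0.01, 1.0, -0.0], [-0.001, -0.0, -1.0]]
wrist_force: [-0.1, 0.4, -1.2]
opening: 0.0361
```

```bash
python3 -c "
from h import *
plan(.5512,-.3455,.026,.5)"
```

```text
t 30.65 pos [ 0.5513 -0.3454  0.0251] F [-0.1  0.4 -1.2] open 0.0361
rotvec [-0.0005  0.0012  0.0008] shift now-axes [ 0.0001 -0.0001 -0.0009] target-axes [ 0.0001 -0.0001 -0.0009] world [-0.0001 -0.0001  0.0009]
```

Emit:
arm_command(
  targets=[
    {"wx": 0, "wy": 0, "wz": 0, "dx": 0, "dy": 0, "dz": 0.001, "hand": 255},
    {"wx": 0, "wy": 0, "wz": 0, "dx": 0, "dy": 0, "dz": 0.001, "hand": 255},
    {"wx": 0, "wy": 0, "wz": 0, "dx": 0, "dy": 0, "dz": 0.001, "hand": 255},
    {"wx": 0, "wy": 0, "wz": 0, "dx": 0, "dy": 0, "dz": 0.001, "hand": 255},
    {"wx": 0, "wy": 0, "wz": 0, "dx": 0, "dy": 0, "dz": 0, "hand": 255},
    {"wx": 0, "wy": 0, "wz": 0, "dx": 0, "dy": 0, "dz": 0, "hand": 255},
    {"wx": 0, "wy": 0, "wz": 0, "dx": 0, "dy": 0, "dz": 0, "hand": 255},
    {"wx": 0, "wy": 0, "wz": 0, "dx": 0, "dy": 0, "dz": 0, "hand": 255},
  ],
)

```text
t: 31.32
eef_pos: [0.5515, -0.3455, 0.0249]
eef_rot: [[-1.0, -0.01, 0.001], [-0.01, 1.0, -0.001], [-0.001, -0.001, -1.0]]
wrist_force: [-0.0, -0.3, -0.5]
opening: 0.0357
```

Emit:
arm_command(
  targets=[
    {"wx": 0, "wy": 0, "wz": 0, "dx": 0, "dy": 0, "dz": 0, "hand": 100},
    {"wx": 0, "wy": 0, "wz": 0, "dx": 0, "dy": 0, "dz": 0, "hand": 100},
    {"wx": 0, "wy": 0, "wz": 0, "dx": 0, "dy": 0, "dz": 0, "hand": 100},
    {"wx": 0, "wy": 0, "wz": 0, "dx": 0, "dy": 0, "dz": 0, "hand": 100},
    {"wx": 0, "wy": 0, "wz": 0, "dx": 0, "dy": 0, "dz": 0, "hand": 100},
    {"wx": 0, "wy": 0, "wz": 0, "dx": 0, "dy": 0, "dz": 0, "hand": 100},
    {"wx": 0, "wy": 0, "wz": 0, "dx": 0, "dy": 0, "dz": -0.01, "hand": 100},
    {"wx": 0, "wy": 0, "wz": 0, "dx": 0, "dy": 0, "dz": -0.015, "hand": 80},
  ],
)

```text
t: 31.98
eef_pos: [0.5503, -0.3447, 0.0478]
eef_rot: [[-1.0, -0.01, -0.002], [-0.01, 1.0, 0.002], [0.002, 0.002, -1.0]]
wrist_force: [-0.5, -0.2, 0.0]
opening: 0.0602
```

```bash
python3 -c "
from h import *
plan(.5809,-.161,.10,13)"
```

```text
t 31.98 pos [ 0.5503 -0.3447  0.0478] F [-0.5 -0.2  0. ] open 0.0602
rotvec [ 0.0022 -0.0022 -0.2173] shift now-axes [-0.0322  0.1835 -0.0519] target-axes [-0.0711  0.1721 -0.0522] world [0.0306 0.1837 0.0522]
```

Emit:
arm_command(
  targets=[
    {"wx": 0, "wy": 0, "wz": -0.02, "dx": 0, "dy": 0.005, "dz": -0.03, "hand": 0},
    {"wx": 0, "wy": 0, "wz": -0.04, "dx": -0.004, "dy": 0.02, "dz": -0.02, "hand": 0},
    {"wx": 0, "wy": 0, "wz": -0.04, "dx": -0.006, "dy": 0.03, "dz": -0.005, "hand": 0},
    {"wx": 0, "wy": 0, "wz": -0.04, "dx": -0.009, "dy": 0.032, "dz": 0, "hand": 0},
    {"wx": 0, "wy": 0, "wz": -0.04, "dx": -0.009, "dy": 0.032, "dz": 0, "hand": 0},
    {"wx": 0, "wy": 0, "wz": -0.03, "dx": -0.01, "dy": 0.025, "dz": 0, "hand": 0},
    {"wx": 0, "wy": 0, "wz": 0, "dx": -0.006, "dy": 0.015, "dz": 0, "hand": 0},
    {"wx": 0, "wy": 0, "wz": 0, "dx": -0.002, "dy": 0.005, "dz": 0, "hand": 0},
  ],
)

```text
t: 32.65
eef_pos: [0.578, -0.172, 0.1229]
eef_rot: [[-0.975, -0.224, 0.011], [-0.224, 0.975, -0.004], [-0.01, -0.006, -1.0]]
wrist_force: [0.3, -0.5, 0.4]
opening: 0.0928
```

```bash
python3 -c "
from b import *
run()
plan(.5809,-.161,.016,13)"
```

```text
dock red [[550.1, -380.5]] [ 550.1 -380.5] block->dock 
dock green [[435.9, -382.4]] [ 435.9 -382.4] block->dock 
dock blue [[493.6, -380.8]] [ 493.6 -380.8] block->dock 
t 32.7 pos [ 0.5781 -0.1721  0.1231] F [0.6 1.  0.6] open 0.0929
rotvec [-0.0063  0.0099 -0.0008] shift now-axes [-0.0041  0.0109  0.1071] target-axes [-0.0052  0.0102  0.1071] world [ 0.0028  0.0111 -0.1071]
```

Emit:
arm_command(
  targets=[
    {"wx": -0.004, "wy": 0.006, "wz": 0, "dx": -0.002, "dy": 0.004, "dz": 0.008, "hand": 0},
    {"wx": -0.002, "wy": 0.003, "wz": 0, "dx": -0.002, "dy": 0.004, "dz": 0.016, "hand": 0},
    {"wx": 0, "wy": 0, "wz": 0, "dx": 0, "dy": 0.001, "dz": 0.02, "hand": 0},
    {"wx": 0, "wy": 0, "wz": 0, "dx": 0, "dy": 0, "dz": 0.018, "hand": 0},
    {"wx": 0, "wy": 0, "wz": 0, "dx": 0, "dy": 0, "dz": 0.01, "hand": 0},
    {"wx": 0, "wy": 0, "wz": 0, "dx": 0, "dy": 0, "dz": 0.004, "hand": 0},
    {"wx": 0, "wy": 0, "wz": 0, "dx": 0, "dy": 0, "dz": 0, "hand": 0},
    {"wx": 0, "wy": 0, "wz": 0, "dx": 0, "dy": 0, "dz": 0, "hand": 0},
  ],
)

```text
t: 33.37
eef_pos: [0.5793, -0.1664, 0.0402]
eef_rot: [[-0.976, -0.219, -0.002], [-0.219, 0.976, -0.0], [0.002, 0.001, -1.0]]
wrist_force: [0.4, 0.6, 0.4]
opening: 0.0934
```

```bash
python3 -c "
from h import *
plan(.5809,-.161,.016,13)"
```

```text
t 33.37 pos [ 0.5793 -0.1664  0.0402] F [0.4 0.6 0.4] open 0.0934
rotvec [ 0.0005 -0.0024 -0.0065] shift now-axes [-0.0028  0.0049  0.0242] target-axes [-0.0028  0.0049  0.0242] world [ 0.0016  0.0054 -0.0242]
```

Emit:
arm_command(
  targets=[
    {"wx": 0, "wy": -0.002, "wz": -0.005, "dx": -0.0015, "dy": 0.003, "dz": 0.006, "hand": 0},
    {"wx": 0, "wy": 0, "wz": 0, "dx": -0.001, "dy": 0.0015, "dz": 0.008, "hand": 0},
    {"wx": 0, "wy": 0, "wz": 0, "dx": 0, "dy": 0, "dz": 0.006, "hand": 0},
    {"wx": 0, "wy": 0, "wz": 0, "dx": 0, "dy": 0, "dz": 0.002, "hand": 0},
    {"wx": 0, "wy": 0, "wz": 0, "dx": 0, "dy": 0, "dz": 0, "hand": 0},
    {"wx": 0, "wy": 0, "wz": 0, "dx": 0, "dy": 0, "dz": 0, "hand": 0},
    {"wx": 0, "wy": 0, "wz": 0, "dx": 0, "dy": 0, "dz": 0, "hand": 0},
    {"wx": 0, "wy": 0, "wz": 0, "dx": 0, "dy": 0, "dz": 0, "hand": 0},
  ],
)

```text
t: 34.03
eef_pos: [0.5821, -0.1616, 0.0185]
eef_rot: [[-0.975, -0.224, 0.003], [-0.224, 0.975, -0.001], [-0.003, -0.001, -1.0]]
wrist_force: [-0.1, -0.1, 0.7]
opening: 0.0928
```

```bash
python3 -c "
from h import *
plan(.5809,-.161,.016,13)
p,d=bot.capture('scene');cv2.imwrite('pics/s6.png',cv2.resize(p[200:370,130:340],None,fx=3.5,fy=3.5,interpolation=cv2.INTER_CUBIC))"
```

```text
t 34.03 pos [ 0.5821 -0.1616  0.0185] F [-0.1 -0.1  0.7] open 0.0928
rotvec [-0.0012  0.0027 -0.0014] shift now-axes [0.0011 0.0009 0.0025] target-axes [0.001  0.0009 0.0025] world [-0.0012  0.0006 -0.0025]
```

View pics/s6.png

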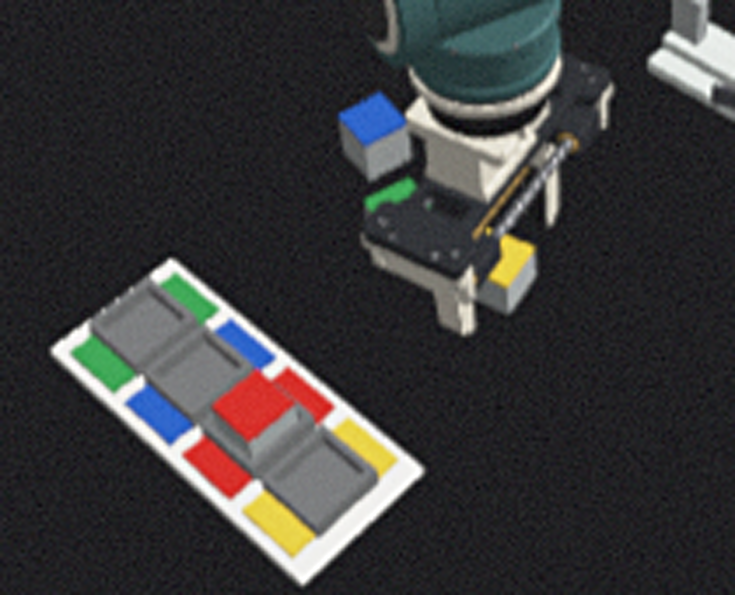

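Red is sitting in its pocket (crop (262,415)), and the fingers straddle yellow. Closing.

Emit:
arm_command(
  targets=[
    {"wx": -0.001, "wy": 0.002, "wz": -0.001, "dx": 0.001, "dy": 0.0007, "dz": 0.002, "hand": 0},
    {"wx": 0, "wy": 0, "wz": 0, "dx": 0, "dy": 0, "dz": 0.0005, "hand": 255},
    {"wx": 0, "wy": 0, "wz": 0, "dx": 0, "dy": 0, "dz": 0, "hand": 255},
    {"wx": 0, "wy": 0, "wz": 0, "dx": 0, "dy": 0, "dz": 0, "hand": 255},
    {"wx": 0, "wy": 0, "wz": 0, "dx": 0, "dy": 0, "dz": 0, "hand": 255},
    {"wx": 0, "wy": 0, "wz": 0, "dx": 0, "dy": 0, "dz": 0, "hand": 255},
    {"wx": 0, "wy": 0, "wz": 0, "dx": 0, "dy": 0, "dz": 0, "hand": 255},
    {"wx": 0, "wy": 0, "wz": 0, "dx": 0, "dy": 0, "dz": 0, "hand": 255},
  ],
)

```text
t: 34.75
eef_pos: [0.5812, -0.1613, 0.0165]
eef_rot: [[-0.974, -0.225, 0.002], [-0.225, 0.974, -0.0], [-0.002, -0.001, -1.0]]
wrist_force: [0.1, -0.1, -0.1]
opening: 0.0509
```

Emit:
arm_command(
  targets=[
    {"wx": 0, "wy": 0, "wz": 0, "dx": 0, "dy": 0, "dz": 0, "hand": 255},
    {"wx": 0, "wy": 0, "wz": 0, "dx": 0, "dy": 0, "dz": 0, "hand": 255},
    {"wx": 0, "wy": 0, "wz": 0, "dx": 0, "dy": 0, "dz": 0, "hand": 255},
    {"wx": 0, "wy": 0, "wz": 0, "dx": 0, "dy": 0, "dz": 0, "hand": 255},
    {"wx": 0, "wy": 0, "wz": 0, "dx": 0, "dy": 0, "dz": -0.005, "hand": 255},
    {"wx": 0, "wy": 0, "wz": 0, "dx": 0, "dy": 0, "dz": -0.01, "hand": 255},
    {"wx": 0, "wy": 0, "wz": 0, "dx": 0, "dy": 0, "dz": -0.01, "hand": 255},
    {"wx": 0, "wy": 0, "wz": 0, "dx": 0, "dy": 0, "dz": -0.01, "hand": 255},
  ],
)

```text
t: 35.42
eef_pos: [0.5799, -0.1609, 0.052]
eef_rot: [[-0.974, -0.225, -0.002], [-0.225, 0.974, 0.001], [0.002, 0.001, -1.0]]
wrist_force: [0.3, -0.6, -0.4]
opening: 0.0357
```

```bash
python3 -c "
from h import *
plan(.6089,-.345,.06,.5)"
```

```text
t 35.42 pos [ 0.5799 -0.1609  0.052 ] F [ 0.3 -0.6 -0.4] open 0.0357
rotvec [ 0.0011 -0.0021  0.2178] shift now-axes [ 0.0131 -0.1859 -0.0082] target-axes [-0.0274 -0.1844 -0.008 ] world [ 0.029  -0.1841  0.008 ]
```

Emit:
arm_command(
  targets=[
    {"wx": 0, "wy": 0, "wz": 0.03, "dx": 0.002, "dy": -0.012, "dz": -0.01, "hand": 255},
    {"wx": 0, "wy": 0, "wz": 0.04, "dx": 0.002, "dy": -0.025, "dz": -0.008, "hand": 255},
    {"wx": 0, "wy": 0, "wz": 0.04, "dx": 0.001, "dy": -0.03, "dz": -0.003, "hand": 255},
    {"wx": 0, "wy": 0, "wz": 0.04, "dx": -0.002, "dy": -0.03, "dz": 0, "hand": 255},
    {"wx": 0, "wy": 0, "wz": 0.04, "dx": -0.003, "dy": -0.03, "dz": 0, "hand": 255},
    {"wx": 0, "wy": 0, "wz": 0.02, "dx": -0.004, "dy": -0.022, "dz": 0, "hand": 255},
    {"wx": 0, "wy": 0, "wz": 0.005, "dx": -0.002, "dy": -0.012, "dz": 0, "hand": 255},
    {"wx": 0, "wy": 0, "wz": 0, "dx": 0, "dy": -0.004, "dz": 0, "hand": 255},
  ],
)

```text
t: 36.08
eef_pos: [0.607, -0.3368, 0.0879]
eef_rot: [[-1.0, 0.006, 0.009], [0.006, 1.0, -0.005], [-0.009, -0.005, -1.0]]
wrist_force: [-0.1, -0.3, -1.4]
opening: 0.0357
```

```bash
python3 -c "
from h import *
plan(.609,-.345,.05,.5)"
```

```text
t 36.08 pos [ 0.607  -0.3368  0.0879] F [-0.1 -0.3 -1.4] open 0.0357
rotvec [-0.0051  0.0087 -0.0145] shift now-axes [-0.0018 -0.008   0.0379] target-axes [-0.002  -0.0082  0.0379] world [ 0.002  -0.0082 -0.0379]
```

Emit:
arm_command(
  targets=[
    {"wx": -0.003, "wy": 0.005, "wz": -0.008, "dx": -0.001, "dy": -0.003, "dz": 0.006, "hand": 255},
    {"wx": -0.002, "wy": 0.003, "wz": -0.005, "dx": -0.0005, "dy": -0.003, "dz": 0.01, "hand": 255},
    {"wx": 0, "wy": 0, "wz": 0, "dx": 0, "dy": -0.001, "dz": 0.01, "hand": 255},
    {"wx": 0, "wy": 0, "wz": 0, "dx": 0, "dy": 0, "dz": 0.006, "hand": 255},
    {"wx": 0, "wy": 0, "wz": 0, "dx": 0, "dy": 0, "dz": 0.003, "hand": 255},
    {"wx": 0, "wy": 0, "wz": 0, "dx": 0, "dy": 0, "dz": 0, "hand": 255},
    {"wx": 0, "wy": 0, "wz": 0, "dx": 0, "dy": 0, "dz": 0, "hand": 255},
    {"wx": 0, "wy": 0, "wz": 0, "dx": 0, "dy": 0, "dz": 0, "hand": 255},
  ],
)

```text
t: 36.75
eef_pos: [0.6079, -0.3406, 0.0484]
eef_rot: [[-1.0, -0.012, -0.002], [-0.012, 1.0, 0.003], [0.002, 0.003, -1.0]]
wrist_force: [0.7, -0.4, -0.9]
opening: 0.036
```

```bash
python3 -c "
from h import *
plan(.609,-.345,.042,.5)"
```

```text
t 36.75 pos [ 0.6079 -0.3406  0.0484] F [ 0.7 -0.4 -0.9] open 0.036
rotvec [ 0.0026 -0.0024  0.0036] shift now-axes [-0.0011 -0.0045  0.0064] target-axes [-0.0011 -0.0044  0.0064] world [ 0.0011 -0.0044 -0.0064]
```

Emit:
arm_command(
  targets=[
    {"wx": 0.002, "wy": -0.002, "wz": 0.003, "dx": -0.0006, "dy": -0.0025, "dz": 0.002, "hand": 255},
    {"wx": 0, "wy": 0, "wz": 0, "dx": -0.0004, "dy": -0.0015, "dz": 0.003, "hand": 255},
    {"wx": 0, "wy": 0, "wz": 0, "dx": 0, "dy": -0.0003, "dz": 0.001, "hand": 255},
    {"wx": 0, "wy": 0, "wz": 0, "dx": 0, "dy": 0, "dz": 0, "hand": 255},
    {"wx": 0, "wy": 0, "wz": 0, "dx": 0, "dy": 0, "dz": 0, "hand": 255},
    {"wx": 0, "wy": 0, "wz": 0, "dx": 0, "dy": 0, "dz": 0, "hand": 255},
    {"wx": 0, "wy": 0, "wz": 0, "dx": 0, "dy": 0, "dz": 0, "hand": 255},
    {"wx": 0, "wy": 0, "wz": 0, "dx": 0, "dy": 0, "dz": 0, "hand": 255},
  ],
)

```text
t: 37.42
eef_pos: [0.6097, -0.3453, 0.0435]
eef_rot: [[-1.0, -0.009, 0.002], [-0.009, 1.0, -0.001], [-0.002, -0.001, -1.0]]
wrist_force: [0.2, 0.9, -1.7]
opening: 0.0356
```

```bash
python3 -c "
from h import *
plan(.609,-.345,.026,.5)"
```

```text
t 37.42 pos [ 0.6097 -0.3453  0.0435] F [ 0.2  0.9 -1.7] open 0.0356
rotvec [-0.0008  0.0018  0.0006] shift now-axes [0.0007 0.0004 0.0175] target-axes [0.0007 0.0003 0.0175] world [-0.0007  0.0003 -0.0175]
```

Emit:
arm_command(
  targets=[
    {"wx": 0, "wy": 0.001, "wz": 0, "dx": 0.0004, "dy": 0.0002, "dz": 0.002, "hand": 255},
    {"wx": 0, "wy": 0, "wz": 0, "dx": 0.0002, "dy": 0, "dz": 0.002, "hand": 255},
    {"wx": 0, "wy": 0, "wz": 0, "dx": 0, "dy": 0, "dz": 0.002, "hand": 255},
    {"wx": 0, "wy": 0, "wz": 0, "dx": 0, "dy": 0, "dz": 0.002, "hand": 255},
    {"wx": 0, "wy": 0, "wz": 0, "dx": 0, "dy": 0, "dz": 0.002, "hand": 255},
    {"wx": 0, "wy": 0, "wz": 0, "dx": 0, "dy": 0, "dz": 0.002, "hand": 255},
    {"wx": 0, "wy": 0, "wz": 0, "dx": 0, "dy": 0, "dz": 0.002, "hand": 255},
    {"wx": 0, "wy": 0, "wz": 0, "dx": 0, "dy": 0, "dz": 0.002, "hand": 255},
  ],
)

```text
t: 38.08
eef_pos: [0.6091, -0.3451, 0.0261]
eef_rot: [[-1.0, -0.009, 0.001], [-0.009, 1.0, -0.001], [-0.001, -0.001, -1.0]]
wrist_force: [0.6, 0.5, -0.5]
opening: 0.0356
```

Emit:
arm_command(
  targets=[
    {"wx": 0, "wy": 0, "wz": 0, "dx": 0, "dy": 0, "dz": 0.001, "hand": 255},
    {"wx": 0, "wy": 0, "wz": 0, "dx": 0, "dy": 0, "dz": 0.001, "hand": 255},
    {"wx": 0, "wy": 0, "wz": 0, "dx": 0, "dy": 0, "dz": 0.001, "hand": 255},
    {"wx": 0, "wy": 0, "wz": 0, "dx": 0, "dy": 0, "dz": 0.001, "hand": 255},
    {"wx": 0, "wy": 0, "wz": 0, "dx": 0, "dy": 0, "dz": 0.0005, "hand": 255},
    {"wx": 0, "wy": 0, "wz": 0, "dx": 0, "dy": 0, "dz": 0, "hand": 255},
    {"wx": 0, "wy": 0, "wz": 0, "dx": 0, "dy": 0, "dz": 0, "hand": 255},
    {"wx": 0, "wy": 0, "wz": 0, "dx": 0, "dy": 0, "dz": 0, "hand": 255},
  ],
)

```text
t: 38.75
eef_pos: [0.6093, -0.3452, 0.0255]
eef_rot: [[-1.0, -0.009, 0.002], [-0.009, 1.0, -0.001], [-0.002, -0.001, -1.0]]
wrist_force: [-0.8, 0.4, 2.5]
opening: 0.0362
```

Emit:
arm_command(
  targets=[
    {"wx": 0, "wy": 0, "wz": 0, "dx": 0, "dy": 0, "dz": 0, "hand": 100},
    {"wx": 0, "wy": 0, "wz": 0, "dx": 0, "dy": 0, "dz": 0, "hand": 100},
    {"wx": 0, "wy": 0, "wz": 0, "dx": 0, "dy": 0, "dz": 0, "hand": 100},
    {"wx": 0, "wy": 0, "wz": 0, "dx": 0, "dy": 0, "dz": 0, "hand": 100},
    {"wx": 0, "wy": 0, "wz": 0, "dx": 0, "dy": 0, "dz": 0, "hand": 100},
    {"wx": 0, "wy": 0, "wz": 0, "dx": 0, "dy": 0, "dz": 0, "hand": 100},
    {"wx": 0, "wy": 0, "wz": 0, "dx": 0, "dy": 0, "dz": -0.01, "hand": 100},
    {"wx": 0, "wy": 0, "wz": 0, "dx": 0, "dy": 0, "dz": -0.015, "hand": 80},
  ],
)

```text
t: 39.42
eef_pos: [0.6082, -0.3445, 0.0483]
eef_rot: [[-1.0, -0.009, -0.002], [-0.009, 1.0, 0.001], [0.002, 0.001, -1.0]]
wrist_force: [0.2, -0.3, -1.0]
opening: 0.0599
```

Emit:
arm_command(
  targets=[
    {"wx": 0, "wy": 0, "wz": 0, "dx": 0, "dy": 0, "dz": -0.03, "hand": 0},
    {"wx": 0, "wy": 0, "wz": 0, "dx": 0, "dy": 0, "dz": -0.035, "hand": 0},
    {"wx": 0, "wy": 0, "wz": 0, "dx": 0, "dy": 0, "dz": -0.035, "hand": 0},
    {"wx": 0, "wy": 0, "wz": 0, "dx": 0, "dy": 0, "dz": -0.03, "hand": 0},
    {"wx": 0, "wy": 0, "wz": 0, "dx": 0, "dy": 0, "dz": -0.015, "hand": 0},
    {"wx": 0, "wy": 0, "wz": 0, "dx": 0, "dy": 0, "dz": 0, "hand": 0},
    {"wx": 0, "wy": 0, "wz": 0, "dx": 0, "dy": 0, "dz": 0, "hand": 0},
    {"wx": 0, "wy": 0, "wz": 0, "dx": 0, "dy": 0, "dz": 0, "hand": 0},
  ],
)

```text
t: 40.08
eef_pos: [0.6081, -0.3444, 0.214]
eef_rot: [[-1.0, -0.009, 0.006], [-0.009, 1.0, -0.004], [-0.006, -0.004, -1.0]]
wrist_force: [-0.1, -0.2, 0.0]
opening: 0.0929
```

```bash
python3 -c "
from b import *
run()
plan(.5007,-.1781,.12,-16)"
```

```text
block yellow px [452.9 182.4] 121 [ 608.6 -345.6] z 40.6 ang (array([34.4, 34.2]), 89.9)
block green px [397.9 218.4] 145 [ 500.8 -177.9] z 35.8 ang (array([34. , 33.6]), 75.6)
block blue px [384.6 243.2] 178 [ 428.4 -136.7] z 39.0 ang (array([34.6, 35.6]), 81.0)
dock red [[550.8, -311.4], [551.6, -345.5]] [ 551.2 -328.4] block->dock 
dock yellow [[608.2, -310.8]] [ 608.2 -310.8] block->dock 
dock blue [[494.1, -311.7]] [ 494.1 -311.7] block->dock 
t 40.13 pos [ 0.608  -0.3444  0.2134] F [-0.2 -0.1  0.6] open 0.0927
rotvec [-0.0029  0.0058  0.2887] shift now-axes [0.1062 0.1676 0.0922] target-axes [0.149  0.1302 0.0934] world [-0.1073  0.1663 -0.0934]
```

Emit:
arm_command(
  targets=[
    {"wx": 0, "wy": 0, "wz": 0.03, "dx": 0.007, "dy": 0.01, "dz": 0.0, "hand": 0},
    {"wx": 0, "wy": 0, "wz": 0.04, "dx": 0.014, "dy": 0.02, "dz": 0.005, "hand": 0},
    {"wx": 0, "wy": 0, "wz": 0.05, "dx": 0.02, "dy": 0.025, "dz": 0.015, "hand": 0},
    {"wx": 0, "wy": 0, "wz": 0.05, "dx": 0.025, "dy": 0.026, "dz": 0.018, "hand": 0},
    {"wx": 0, "wy": 0, "wz": 0.05, "dx": 0.025, "dy": 0.026, "dz": 0.018, "hand": 0},
    {"wx": 0, "wy": 0, "wz": 0.03, "dx": 0.02, "dy": 0.018, "dz": 0.012, "hand": 0},
    {"wx": 0, "wy": 0, "wz": 0.01, "dx": 0.01, "dy": 0.01, "dz": 0.005, "hand": 0},
    {"wx": 0, "wy": 0, "wz": 0, "dx": 0.003, "dy": 0.003, "dz": 0, "hand": 0},
  ],
)

```text
t: 40.8
eef_pos: [0.4927, -0.1854, 0.1228]
eef_rot: [[-0.965, 0.263, -0.01], [0.263, 0.965, 0.004], [0.011, 0.001, -1.0]]
wrist_force: [-0.2, 0.1, -0.6]
opening: 0.0926
```

```bash
python3 -c "
from h import *
plan(.5007,-.178,.017,-15)"
```

```text
t 40.8 pos [ 0.4927 -0.1854  0.1228] F [-0.2  0.1 -0.6] open 0.0926
rotvec [ 0.001  -0.0111 -0.0039] shift now-axes [-0.007   0.0091  0.1058] target-axes [-0.0058  0.0092  0.1058] world [ 0.008   0.0074 -0.1058]
```

Emit:
arm_command(
  targets=[
    {"wx": 0, "wy": -0.007, "wz": -0.003, "dx": -0.002, "dy": 0.004, "dz": 0.008, "hand": 0},
    {"wx": 0, "wy": -0.003, "wz": 0, "dx": -0.002, "dy": 0.003, "dz": 0.016, "hand": 0},
    {"wx": 0, "wy": 0, "wz": 0, "dx": 0, "dy": 0, "dz": 0.02, "hand": 0},
    {"wx": 0, "wy": 0, "wz": 0, "dx": 0, "dy": 0, "dz": 0.018, "hand": 0},
    {"wx": 0, "wy": 0, "wz": 0, "dx": 0, "dy": 0, "dz": 0.01, "hand": 0},
    {"wx": 0, "wy": 0, "wz": 0, "dx": 0, "dy": 0, "dz": 0.004, "hand": 0},
    {"wx": 0, "wy": 0, "wz": 0, "dx": 0, "dy": 0, "dz": 0, "hand": 0},
    {"wx": 0, "wy": 0, "wz": 0, "dx": 0, "dy": 0, "dz": 0, "hand": 0},
  ],
)

```text
t: 41.47
eef_pos: [0.501, -0.1811, 0.0406]
eef_rot: [[-0.967, 0.256, -0.001], [0.256, 0.967, 0.001], [0.001, 0.001, -1.0]]
wrist_force: [-0.4, -0.5, -0.2]
opening: 0.0932
```

```bash
python3 -c "
from h import *
plan(.5007,-.178,.017,-15)"
```

```text
t 41.47 pos [ 0.501  -0.1811  0.0406] F [-0.4 -0.5 -0.2] open 0.0932
rotvec [ 0.001  -0.0008  0.0033] shift now-axes [0.001  0.0029 0.0236] target-axes [0.0011 0.0029 0.0236] world [-0.0003  0.0031 -0.0236]
```

Emit:
arm_command(
  targets=[
    {"wx": 0.001, "wy": 0, "wz": 0.003, "dx": 0.0006, "dy": 0.002, "dz": 0.006, "hand": 0},
    {"wx": 0, "wy": 0, "wz": 0, "dx": 0, "dy": 0.001, "dz": 0.008, "hand": 0},
    {"wx": 0, "wy": 0, "wz": 0, "dx": 0, "dy": 0, "dz": 0.006, "hand": 0},
    {"wx": 0, "wy": 0, "wz": 0, "dx": 0, "dy": 0, "dz": 0.003, "hand": 0},
    {"wx": 0, "wy": 0, "wz": 0, "dx": 0, "dy": 0, "dz": 0.001, "hand": 0},
    {"wx": 0, "wy": 0, "wz": 0, "dx": 0, "dy": 0, "dz": 0, "hand": 0},
    {"wx": 0, "wy": 0, "wz": 0, "dx": 0, "dy": 0, "dz": 0, "hand": 0},
    {"wx": 0, "wy": 0, "wz": 0, "dx": 0, "dy": 0, "dz": 0, "hand": 0},
  ],
)

```text
t: 42.13
eef_pos: [0.5028, -0.1785, 0.0169]
eef_rot: [[-0.966, 0.259, 0.003], [0.259, 0.966, -0.001], [-0.003, -0.001, -1.0]]
wrist_force: [-0.0, 0.3, 0.3]
opening: 0.0932
```

```bash
python3 -c "
from h import *
plan(.5007,-.178,.017,-15)"
```

```text
t 42.13 pos [ 0.5028 -0.1785  0.0169] F [-0.   0.3  0.3] open 0.0932
rotvec [-0.0006  0.003   0.    ] shift now-axes [ 0.0022 -0.     -0.0001] target-axes [ 0.0022 -0.     -0.0001] world [-0.0021  0.0005  0.0001]
```

Emit:
arm_command(
  targets=[
    {"wx": 0, "wy": 0.002, "wz": 0, "dx": 0.0015, "dy": 0, "dz": 0, "hand": 0},
    {"wx": 0, "wy": 0, "wz": 0, "dx": 0.0005, "dy": 0, "dz": 0.0, "hand": 255},
    {"wx": 0, "wy": 0, "wz": 0, "dx": 0, "dy": 0, "dz": 0, "hand": 255},
    {"wx": 0, "wy": 0, "wz": 0, "dx": 0, "dy": 0, "dz": 0, "hand": 255},
    {"wx": 0, "wy": 0, "wz": 0, "dx": 0, "dy": 0, "dz": 0, "hand": 255},
    {"wx": 0, "wy": 0, "wz": 0, "dx": 0, "dy": 0, "dz": 0, "hand": 255},
    {"wx": 0, "wy": 0, "wz": 0, "dx": 0, "dy": 0, "dz": 0, "hand": 255},
    {"wx": 0, "wy": 0, "wz": 0, "dx": 0, "dy": 0, "dz": 0, "hand": 255},
  ],
)

```text
t: 42.8
eef_pos: [0.5011, -0.1782, 0.0179]
eef_rot: [[-0.966, 0.259, 0.002], [0.259, 0.966, -0.001], [-0.002, -0.001, -1.0]]
wrist_force: [-0.7, 0.6, 0.6]
opening: 0.0509
```

Emit:
arm_command(
  targets=[
    {"wx": 0, "wy": 0, "wz": 0, "dx": 0, "dy": 0, "dz": 0, "hand": 255},
    {"wx": 0, "wy": 0, "wz": 0, "dx": 0, "dy": 0, "dz": 0, "hand": 255},
    {"wx": 0, "wy": 0, "wz": 0, "dx": 0, "dy": 0, "dz": 0, "hand": 255},
    {"wx": 0, "wy": 0, "wz": 0, "dx": 0, "dy": 0, "dz": 0, "hand": 255},
    {"wx": 0, "wy": 0, "wz": 0, "dx": 0, "dy": 0, "dz": -0.005, "hand": 255},
    {"wx": 0, "wy": 0, "wz": 0, "dx": 0, "dy": 0, "dz": -0.01, "hand": 255},
    {"wx": 0, "wy": 0, "wz": 0, "dx": 0, "dy": 0, "dz": -0.01, "hand": 255},
    {"wx": 0, "wy": 0, "wz": 0, "dx": 0, "dy": 0, "dz": -0.01, "hand": 255},
  ],
)

```text
t: 43.47
eef_pos: [0.4998, -0.1777, 0.0537]
eef_rot: [[-0.966, 0.259, -0.001], [0.259, 0.966, 0.0], [0.001, -0.0, -1.0]]
wrist_force: [-0.1, -0.7, -0.4]
opening: 0.0357
```

```bash
python3 -c "
from h import *
plan(.435,-.3466,.07,.5)"
```

```text
t 43.47 pos [ 0.4998 -0.1777  0.0537] F [-0.1 -0.7 -0.4] open 0.0357
rotvec [-2.000e-04 -1.500e-03 -2.705e-01] shift now-axes [ 0.0189 -0.1799 -0.0162] target-axes [ 0.0663 -0.1683 -0.0163] world [-0.0648 -0.1689  0.0163]
```

Emit:
arm_command(
  targets=[
    {"wx": 0, "wy": 0, "wz": -0.03, "dx": 0.002, "dy": -0.012, "dz": -0.012, "hand": 255},
    {"wx": 0, "wy": 0, "wz": -0.05, "dx": 0.003, "dy": -0.025, "dz": -0.01, "hand": 255},
    {"wx": 0, "wy": 0, "wz": -0.05, "dx": 0.005, "dy": -0.028, "dz": -0.002, "hand": 255},
    {"wx": 0, "wy": 0, "wz": -0.05, "dx": 0.007, "dy": -0.028, "dz": 0, "hand": 255},
    {"wx": 0, "wy": 0, "wz": -0.05, "dx": 0.008, "dy": -0.028, "dz": 0, "hand": 255},
    {"wx": 0, "wy": 0, "wz": -0.03, "dx": 0.008, "dy": -0.02, "dz": 0, "hand": 255},
    {"wx": 0, "wy": 0, "wz": -0.01, "dx": 0.005, "dy": -0.012, "dz": 0, "hand": 255},
    {"wx": 0, "wy": 0, "wz": 0, "dx": 0.002, "dy": -0.004, "dz": 0, "hand": 255},
  ],
)

```text
t: 44.13
eef_pos: [0.4405, -0.3359, 0.093]
eef_rot: [[-1.0, -0.025, 0.009], [-0.026, 1.0, -0.007], [-0.009, -0.007, -1.0]]
wrist_force: [0.1, -0.2, -1.0]
opening: 0.0356
```

```bash
python3 -c "
from h import *
plan(.435,-.3466,.052,.5)"
```

```text
t 44.13 pos [ 0.4405 -0.3359  0.093 ] F [ 0.1 -0.2 -1. ] open 0.0356
rotvec [-0.007   0.0093  0.0168] shift now-axes [ 0.0062 -0.0103  0.041 ] target-axes [ 0.0056 -0.0107  0.041 ] world [-0.0055 -0.0107 -0.041 ]
```

Emit:
arm_command(
  targets=[
    {"wx": -0.004, "wy": 0.006, "wz": 0.01, "dx": 0.003, "dy": -0.004, "dz": 0.006, "hand": 255},
    {"wx": -0.003, "wy": 0.003, "wz": 0.006, "dx": 0.002, "dy": -0.004, "dz": 0.01, "hand": 255},
    {"wx": 0, "wy": 0, "wz": 0, "dx": 0.0005, "dy": -0.002, "dz": 0.012, "hand": 255},
    {"wx": 0, "wy": 0, "wz": 0, "dx": 0, "dy": 0, "dz": 0.006, "hand": 255},
    {"wx": 0, "wy": 0, "wz": 0, "dx": 0, "dy": 0, "dz": 0.003, "hand": 255},
    {"wx": 0, "wy": 0, "wz": 0, "dx": 0, "dy": 0, "dz": 0, "hand": 255},
    {"wx": 0, "wy": 0, "wz": 0, "dx": 0, "dy": 0, "dz": 0, "hand": 255},
    {"wx": 0, "wy": 0, "wz": 0, "dx": 0, "dy": 0, "dz": 0, "hand": 255},
  ],
)

```text
t: 44.8
eef_pos: [0.4357, -0.3443, 0.0524]
eef_rot: [[-1.0, -0.007, -0.001], [-0.007, 1.0, 0.002], [0.001, 0.002, -1.0]]
wrist_force: [0.4, -0.8, -1.6]
opening: 0.0353
```

```bash
python3 -c "
from h import *
plan(.435,-.3466,.045,.5)"
```

```text
t 44.8 pos [ 0.4357 -0.3443  0.0524] F [ 0.4 -0.8 -1.6] open 0.0353
rotvec [ 0.0021 -0.0011 -0.0017] shift now-axes [ 0.0007 -0.0023  0.0074] target-axes [ 0.0007 -0.0023  0.0074] world [-0.0007 -0.0023 -0.0074]
```

Emit:
arm_command(
  targets=[
    {"wx": 0.002, "wy": -0.001, "wz": -0.001, "dx": 0.0004, "dy": -0.0012, "dz": 0.002, "hand": 255},
    {"wx": 0, "wy": 0, "wz": 0, "dx": 0.0002, "dy": -0.0008, "dz": 0.003, "hand": 255},
    {"wx": 0, "wy": 0, "wz": 0, "dx": 0, "dy": 0, "dz": 0.001, "hand": 255},
    {"wx": 0, "wy": 0, "wz": 0, "dx": 0, "dy": 0, "dz": 0, "hand": 255},
    {"wx": 0, "wy": 0, "wz": 0, "dx": 0, "dy": 0, "dz": 0, "hand": 255},
    {"wx": 0, "wy": 0, "wz": 0, "dx": 0, "dy": 0, "dz": 0, "hand": 255},
    {"wx": 0, "wy": 0, "wz": 0, "dx": 0, "dy": 0, "dz": 0, "hand": 255},
    {"wx": 0, "wy": 0, "wz": 0, "dx": 0, "dy": 0, "dz": 0, "hand": 255},
  ],
)

```text
t: 45.47
eef_pos: [0.4358, -0.3465, 0.0472]
eef_rot: [[-1.0, -0.009, 0.002], [-0.009, 1.0, -0.002], [-0.002, -0.002, -1.0]]
wrist_force: [-0.4, 0.1, -1.8]
opening: 0.0355
```

```bash
python3 -c "
from h import *
plan(.435,-.3466,.027,.5)"
```

```text
t 45.47 pos [ 0.4358 -0.3465  0.0472] F [-0.4  0.1 -1.8] open 0.0355
rotvec [-0.0016  0.0017  0.0001] shift now-axes [ 0.0008 -0.      0.0202] target-axes [ 0.0008 -0.0001  0.0202] world [-0.0008 -0.0001 -0.0202]
```

Emit:
arm_command(
  targets=[
    {"wx": -0.001, "wy": 0.001, "wz": 0, "dx": 0.0004, "dy": 0, "dz": 0.002, "hand": 255},
    {"wx": 0, "wy": 0, "wz": 0, "dx": 0.0002, "dy": 0, "dz": 0.002, "hand": 255},
    {"wx": 0, "wy": 0, "wz": 0, "dx": 0, "dy": 0, "dz": 0.002, "hand": 255},
    {"wx": 0, "wy": 0, "wz": 0, "dx": 0, "dy": 0, "dz": 0.0025, "hand": 255},
    {"wx": 0, "wy": 0, "wz": 0, "dx": 0, "dy": 0, "dz": 0.0025, "hand": 255},
    {"wx": 0, "wy": 0, "wz": 0, "dx": 0, "dy": 0, "dz": 0.0025, "hand": 255},
    {"wx": 0, "wy": 0, "wz": 0, "dx": 0, "dy": 0, "dz": 0.0025, "hand": 255},
    {"wx": 0, "wy": 0, "wz": 0, "dx": 0, "dy": 0, "dz": 0.0025, "hand": 255},
  ],
)

```text
t: 46.13
eef_pos: [0.4352, -0.3467, 0.0271]
eef_rot: [[-1.0, -0.009, 0.001], [-0.009, 1.0, -0.001], [-0.001, -0.001, -1.0]]
wrist_force: [0.2, -0.4, -2.1]
opening: 0.0356
```

Emit:
arm_command(
  targets=[
    {"wx": 0, "wy": 0, "wz": 0, "dx": 0, "dy": 0, "dz": 0.001, "hand": 255},
    {"wx": 0, "wy": 0, "wz": 0, "dx": 0, "dy": 0, "dz": 0.001, "hand": 255},
    {"wx": 0, "wy": 0, "wz": 0, "dx": 0, "dy": 0, "dz": 0.001, "hand": 255},
    {"wx": 0, "wy": 0, "wz": 0, "dx": 0, "dy": 0, "dz": 0.001, "hand": 255},
    {"wx": 0, "wy": 0, "wz": 0, "dx": 0, "dy": 0, "dz": 0.0005, "hand": 255},
    {"wx": 0, "wy": 0, "wz": 0, "dx": 0, "dy": 0, "dz": 0, "hand": 255},
    {"wx": 0, "wy": 0, "wz": 0, "dx": 0, "dy": 0, "dz": 0, "hand": 255},
    {"wx": 0, "wy": 0, "wz": 0, "dx": 0, "dy": 0, "dz": 0, "hand": 255},
  ],
)

```text
t: 46.8
eef_pos: [0.4354, -0.3468, 0.0268]
eef_rot: [[-1.0, -0.009, 0.001], [-0.009, 1.0, -0.001], [-0.001, -0.001, -1.0]]
wrist_force: [-1.5, 1.3, 2.9]
opening: 0.0356
```

Seated at 0.0268. Release, rise, then the blue block.

Emit:
arm_command(
  targets=[
    {"wx": 0, "wy": 0, "wz": 0, "dx": 0, "dy": 0, "dz": 0, "hand": 100},
    {"wx": 0, "wy": 0, "wz": 0, "dx": 0, "dy": 0, "dz": 0, "hand": 100},
    {"wx": 0, "wy": 0, "wz": 0, "dx": 0, "dy": 0, "dz": 0, "hand": 100},
    {"wx": 0, "wy": 0, "wz": 0, "dx": 0, "dy": 0, "dz": 0, "hand": 100},
    {"wx": 0, "wy": 0, "wz": 0, "dx": 0, "dy": 0, "dz": 0, "hand": 100},
    {"wx": 0, "wy": 0, "wz": 0, "dx": 0, "dy": 0, "dz": 0, "hand": 100},
    {"wx": 0, "wy": 0, "wz": 0, "dx": 0, "dy": 0, "dz": -0.01, "hand": 100},
    {"wx": 0, "wy": 0, "wz": 0, "dx": 0, "dy": 0, "dz": -0.015, "hand": 80},
  ],
)

```text
t: 47.47
eef_pos: [0.4343, -0.3458, 0.0496]
eef_rot: [[-1.0, -0.009, -0.003], [-0.009, 1.0, 0.002], [0.003, 0.003, -1.0]]
wrist_force: [0.0, -0.7, 1.4]
opening: 0.06
```

Emit:
arm_command(
  targets=[
    {"wx": 0, "wy": 0, "wz": 0, "dx": 0, "dy": 0, "dz": -0.03, "hand": 0},
    {"wx": 0, "wy": 0, "wz": 0, "dx": 0, "dy": 0, "dz": -0.035, "hand": 0},
    {"wx": 0, "wy": 0, "wz": 0, "dx": 0, "dy": 0, "dz": -0.035, "hand": 0},
    {"wx": 0, "wy": 0, "wz": 0, "dx": 0, "dy": 0, "dz": -0.03, "hand": 0},
    {"wx": 0, "wy": 0, "wz": 0, "dx": 0, "dy": 0, "dz": -0.015, "hand": 0},
    {"wx": 0, "wy": 0, "wz": 0, "dx": 0, "dy": 0, "dz": 0, "hand": 0},
    {"wx": 0, "wy": 0, "wz": 0, "dx": 0, "dy": 0, "dz": 0, "hand": 0},
    {"wx": 0, "wy": 0, "wz": 0, "dx": 0, "dy": 0, "dz": 0, "hand": 0},
  ],
)

```text
t: 48.13
eef_pos: [0.434, -0.3456, 0.2087]
eef_rot: [[-1.0, -0.009, 0.001], [-0.009, 1.0, -0.0], [-0.0, -0.0, -1.0]]
wrist_force: [-0.8, 0.7, -0.1]
opening: 0.093
```

```bash
python3 -c "
from b import *
run()
plan(.4284,-.1367,.12,-10)"
```

```text
block red px [456.2 201.2] 219 [ 552.9 -354.3] z 35.3 ang (array([34.3, 36.6]), 6.6)
block yellow px [455.9 182.8] 205 [ 607.4 -354.4] z 39.9 ang (array([34.1, 36.2]), 0.8)
block blue px [384.6 243.2] 178 [ 428.4 -136.7] z 39.4 ang (array([34.9, 35.9]), 81.3)
dock red [[550.9, -311.2]] [ 550.9 -311.2] block->dock 
dock yellow [[608.2, -310.8]] [ 608.2 -310.8] block->dock 
dock green [[434.2, -312.5]] [ 434.2 -312.5] block->dock 
dock blue [[493.5, -312.4]] [ 493.5 -312.4] block->dock 
t 48.18 pos [ 0.4339 -0.3455  0.2081] F [ 0.1 -0.   0.7] open 0.0929
rotvec [ 1.000e-04 -1.000e-04  1.835e-01] shift now-axes [0.0036 0.2088 0.0881] target-axes [0.0417 0.2046 0.0881] world [-0.0055  0.2088 -0.0881]
```

Emit:
arm_command(
  targets=[
    {"wx": 0, "wy": 0, "wz": 0.02, "dx": 0.0, "dy": 0.012, "dz": 0.0, "hand": 0},
    {"wx": 0, "wy": 0, "wz": 0.03, "dx": 0.002, "dy": 0.028, "dz": 0.005, "hand": 0},
    {"wx": 0, "wy": 0, "wz": 0.03, "dx": 0.003, "dy": 0.035, "dz": 0.015, "hand": 0},
    {"wx": 0, "wy": 0, "wz": 0.03, "dx": 0.004, "dy": 0.036, "dz": 0.018, "hand": 0},
    {"wx": 0, "wy": 0, "wz": 0.03, "dx": 0.004, "dy": 0.035, "dz": 0.018, "hand": 0},
    {"wx": 0, "wy": 0, "wz": 0.02, "dx": 0.004, "dy": 0.028, "dz": 0.012, "hand": 0},
    {"wx": 0, "wy": 0, "wz": 0.005, "dx": 0.003, "dy": 0.014, "dz": 0.005, "hand": 0},
    {"wx": 0, "wy": 0, "wz": 0, "dx": 0.001, "dy": 0.004, "dz": 0, "hand": 0},
  ],
)

```text
t: 48.85
eef_pos: [0.4219, -0.144, 0.1197]
eef_rot: [[-0.986, 0.168, -0.015], [0.168, 0.986, 0.008], [0.016, 0.005, -1.0]]
wrist_force: [-0.3, -0.0, 0.6]
opening: 0.0926
```

```bash
python3 -c "
from h import *
plan(.4284,-.1367,.018,-9.2)"
```

```text
t 48.85 pos [ 0.4219 -0.144   0.1197] F [-0.3 -0.   0.6] open 0.0926
rotvec [ 0.0052 -0.0158 -0.008 ] shift now-axes [-0.0068  0.0078  0.1017] target-axes [-0.0052  0.0083  0.1017] world [ 0.0065  0.0073 -0.1017]
```

Emit:
arm_command(
  targets=[
    {"wx": 0.003, "wy": -0.01, "wz": -0.005, "dx": -0.0015, "dy": 0.004, "dz": 0.008, "hand": 0},
    {"wx": 0.002, "wy": -0.004, "wz": -0.002, "dx": -0.0015, "dy": 0.003, "dz": 0.016, "hand": 0},
    {"wx": 0, "wy": 0, "wz": 0, "dx": 0, "dy": 0, "dz": 0.02, "hand": 0},
    {"wx": 0, "wy": 0, "wz": 0, "dx": 0, "dy": 0, "dz": 0.016, "hand": 0},
    {"wx": 0, "wy": 0, "wz": 0, "dx": 0, "dy": 0, "dz": 0.009, "hand": 0},
    {"wx": 0, "wy": 0, "wz": 0, "dx": 0, "dy": 0, "dz": 0.003, "hand": 0},
    {"wx": 0, "wy": 0, "wz": 0, "dx": 0, "dy": 0, "dz": 0, "hand": 0},
    {"wx": 0, "wy": 0, "wz": 0, "dx": 0, "dy": 0, "dz": 0, "hand": 0},
  ],
)

```text
t: 49.52
eef_pos: [0.4258, -0.1397, 0.0413]
eef_rot: [[-0.987, 0.158, -0.002], [0.158, 0.987, -0.001], [0.002, -0.001, -1.0]]
wrist_force: [0.1, -0.4, 0.2]
opening: 0.093
```

```bash
python3 -c "
from h import *
plan(.4284,-.1367,.018,-9.2)"
```

```text
t 49.52 pos [ 0.4258 -0.1397  0.0413] F [ 0.1 -0.4  0.2] open 0.093
rotvec [-0.001  -0.0017  0.0019] shift now-axes [-0.0021  0.0034  0.0233] target-axes [-0.0021  0.0034  0.0233] world [ 0.0026  0.003  -0.0233]
```

Emit:
arm_command(
  targets=[
    {"wx": 0, "wy": -0.001, "wz": 0.002, "dx": -0.001, "dy": 0.002, "dz": 0.006, "hand": 0},
    {"wx": 0, "wy": 0, "wz": 0, "dx": -0.0005, "dy": 0.001, "dz": 0.008, "hand": 0},
    {"wx": 0, "wy": 0, "wz": 0, "dx": 0, "dy": 0, "dz": 0.006, "hand": 0},
    {"wx": 0, "wy": 0, "wz": 0, "dx": 0, "dy": 0, "dz": 0.003, "hand": 0},
    {"wx": 0, "wy": 0, "wz": 0, "dx": 0, "dy": 0, "dz": 0, "hand": 0},
    {"wx": 0, "wy": 0, "wz": 0, "dx": 0, "dy": 0, "dz": 0, "hand": 0},
    {"wx": 0, "wy": 0, "wz": 0, "dx": 0, "dy": 0, "dz": 0, "hand": 0},
    {"wx": 0, "wy": 0, "wz": 0, "dx": 0, "dy": 0, "dz": 0, "hand": 0},
  ],
)

```text
t: 50.18
eef_pos: [0.4293, -0.1376, 0.0183]
eef_rot: [[-0.987, 0.16, 0.003], [0.16, 0.987, -0.002], [-0.003, -0.002, -1.0]]
wrist_force: [-0.1, 1.1, 0.0]
opening: 0.0931
```

```bash
python3 -c "
from h import *
plan(.4284,-.1367,.018,-9.2)"
```

```text
t 50.18 pos [ 0.4293 -0.1376  0.0183] F [-0.1  1.1  0. ] open 0.0931
rotvec [-0.0019  0.0029 -0.0004] shift now-axes [0.0011 0.0008 0.0003] target-axes [0.0011 0.0008 0.0003] world [-0.0009  0.0009 -0.0003]
```

Emit:
arm_command(
  targets=[
    {"wx": -0.001, "wy": 0.002, "wz": 0, "dx": 0.0008, "dy": 0.0006, "dz": 0, "hand": 0},
    {"wx": 0, "wy": 0, "wz": 0, "dx": 0.0, "dy": 0, "dz": 0.0, "hand": 255},
    {"wx": 0, "wy": 0, "wz": 0, "dx": 0, "dy": 0, "dz": 0, "hand": 255},
    {"wx": 0, "wy": 0, "wz": 0, "dx": 0, "dy": 0, "dz": 0, "hand": 255},
    {"wx": 0, "wy": 0, "wz": 0, "dx": 0, "dy": 0, "dz": 0, "hand": 255},
    {"wx": 0, "wy": 0, "wz": 0, "dx": 0, "dy": 0, "dz": 0, "hand": 255},
    {"wx": 0, "wy": 0, "wz": 0, "dx": 0, "dy": 0, "dz": 0, "hand": 255},
    {"wx": 0, "wy": 0, "wz": 0, "dx": 0, "dy": 0, "dz": 0, "hand": 255},
  ],
)

```text
t: 50.85
eef_pos: [0.429, -0.137, 0.0192]
eef_rot: [[-0.987, 0.16, 0.002], [0.16, 0.987, -0.001], [-0.002, -0.001, -1.0]]
wrist_force: [-0.1, 0.2, 0.2]
opening: 0.0513
```

Emit:
arm_command(
  targets=[
    {"wx": 0, "wy": 0, "wz": 0, "dx": 0, "dy": 0, "dz": 0, "hand": 255},
    {"wx": 0, "wy": 0, "wz": 0, "dx": 0, "dy": 0, "dz": 0, "hand": 255},
    {"wx": 0, "wy": 0, "wz": 0, "dx": 0, "dy": 0, "dz": 0, "hand": 255},
    {"wx": 0, "wy": 0, "wz": 0, "dx": 0, "dy": 0, "dz": 0, "hand": 255},
    {"wx": 0, "wy": 0, "wz": 0, "dx": 0, "dy": 0, "dz": -0.005, "hand": 255},
    {"wx": 0, "wy": 0, "wz": 0, "dx": 0, "dy": 0, "dz": -0.01, "hand": 255},
    {"wx": 0, "wy": 0, "wz": 0, "dx": 0, "dy": 0, "dz": -0.01, "hand": 255},
    {"wx": 0, "wy": 0, "wz": 0, "dx": 0, "dy": 0, "dz": -0.01, "hand": 255},
  ],
)

```text
t: 51.52
eef_pos: [0.4277, -0.1365, 0.0551]
eef_rot: [[-0.987, 0.16, -0.002], [0.16, 0.987, -0.0], [0.002, -0.0, -1.0]]
wrist_force: [0.6, -0.2, -0.5]
opening: 0.0357
```

```bash
python3 -c "
from h import *
plan(.4932,-.346,.08,.5)"
```

```text
t 51.52 pos [ 0.4277 -0.1365  0.0551] F [ 0.6 -0.2 -0.5] open 0.0357
rotvec [-1.000e-04 -1.700e-03 -1.698e-01] shift now-axes [-0.0982 -0.1963 -0.025 ] target-axes [-0.0637 -0.21   -0.0249] world [ 0.0655 -0.2095  0.0249]
```

Emit:
arm_command(
  targets=[
    {"wx": 0, "wy": 0, "wz": -0.02, "dx": -0.008, "dy": -0.012, "dz": -0.012, "hand": 255},
    {"wx": 0, "wy": 0, "wz": -0.03, "dx": -0.014, "dy": -0.026, "dz": -0.015, "hand": 255},
    {"wx": 0, "wy": 0, "wz": -0.03, "dx": -0.014, "dy": -0.033, "dz": -0.008, "hand": 255},
    {"wx": 0, "wy": 0, "wz": -0.03, "dx": -0.014, "dy": -0.035, "dz": 0, "hand": 255},
    {"wx": 0, "wy": 0, "wz": -0.03, "dx": -0.012, "dy": -0.035, "dz": 0, "hand": 255},
    {"wx": 0, "wy": 0, "wz": -0.02, "dx": -0.008, "dy": -0.026, "dz": 0, "hand": 255},
    {"wx": 0, "wy": 0, "wz": -0.005, "dx": -0.004, "dy": -0.014, "dz": 0, "hand": 255},
    {"wx": 0, "wy": 0, "wz": 0, "dx": -0.001, "dy": -0.004, "dz": 0, "hand": 255},
  ],
)

```text
t: 52.18
eef_pos: [0.4931, -0.3367, 0.106]
eef_rot: [[-1.0, -0.016, 0.01], [-0.016, 1.0, -0.006], [-0.01, -0.007, -1.0]]
wrist_force: [-0.4, -0.2, -1.3]
opening: 0.0361
```

```bash
python3 -c "
from h import *
plan(.4934,-.346,.055,.5)"
```

```text
t 52.18 pos [ 0.4931 -0.3367  0.106 ] F [-0.4 -0.2 -1.3] open 0.0361
rotvec [-0.0066  0.0098  0.007 ] shift now-axes [ 0.0003 -0.0089  0.0511] target-axes [-0.0002 -0.0093  0.051 ] world [ 0.0003 -0.0093 -0.051 ]
```

Emit:
arm_command(
  targets=[
    {"wx": -0.004, "wy": 0.006, "wz": 0.005, "dx": 0, "dy": -0.004, "dz": 0.005, "hand": 255},
    {"wx": -0.003, "wy": 0.003, "wz": 0.002, "dx": 0, "dy": -0.003, "dz": 0.01, "hand": 255},
    {"wx": 0, "wy": 0, "wz": 0, "dx": 0, "dy": -0.001, "dz": 0.012, "hand": 255},
    {"wx": 0, "wy": 0, "wz": 0, "dx": 0, "dy": 0, "dz": 0.008, "hand": 255},
    {"wx": 0, "wy": 0, "wz": 0, "dx": 0, "dy": 0, "dz": 0.004, "hand": 255},
    {"wx": 0, "wy": 0, "wz": 0, "dx": 0, "dy": 0, "dz": 0.001, "hand": 255},
    {"wx": 0, "wy": 0, "wz": 0, "dx": 0, "dy": 0, "dz": 0, "hand": 255},
    {"wx": 0, "wy": 0, "wz": 0, "dx": 0, "dy": 0, "dz": 0, "hand": 255},
  ],
)

```text
t: 52.85
eef_pos: [0.4925, -0.3419, 0.0625]
eef_rot: [[-1.0, -0.009, -0.001], [-0.009, 1.0, 0.003], [0.001, 0.003, -1.0]]
wrist_force: [0.0, -0.6, -0.3]
opening: 0.0357
```

```bash
python3 -c "
from h import *
plan(.4934,-.346,.050,.5)"
```

```text
t 52.85 pos [ 0.4925 -0.3419  0.0625] F [ 0.  -0.6 -0.3] open 0.0357
rotvec [ 0.0025 -0.0011 -0.0002] shift now-axes [-0.0009 -0.0042  0.0125] target-axes [-0.0009 -0.0041  0.0125] world [ 0.0009 -0.0041 -0.0125]
```

Emit:
arm_command(
  targets=[
    {"wx": 0.002, "wy": -0.001, "wz": 0, "dx": -0.0003, "dy": -0.0022, "dz": 0.003, "hand": 255},
    {"wx": 0, "wy": 0, "wz": 0, "dx": -0.0002, "dy": -0.0014, "dz": 0.005, "hand": 255},
    {"wx": 0, "wy": 0, "wz": 0, "dx": 0, "dy": 0, "dz": 0.003, "hand": 255},
    {"wx": 0, "wy": 0, "wz": 0, "dx": 0, "dy": 0, "dz": 0.001, "hand": 255},
    {"wx": 0, "wy": 0, "wz": 0, "dx": 0, "dy": 0, "dz": 0, "hand": 255},
    {"wx": 0, "wy": 0, "wz": 0, "dx": 0, "dy": 0, "dz": 0, "hand": 255},
    {"wx": 0, "wy": 0, "wz": 0, "dx": 0, "dy": 0, "dz": 0, "hand": 255},
    {"wx": 0, "wy": 0, "wz": 0, "dx": 0, "dy": 0, "dz": 0, "hand": 255},
  ],
)

```text
t: 53.52
eef_pos: [0.4936, -0.3459, 0.0506]
eef_rot: [[-1.0, -0.009, 0.002], [-0.009, 1.0, -0.001], [-0.002, -0.001, -1.0]]
wrist_force: [0.1, 0.3, -0.5]
opening: 0.0357
```

```bash
python3 -c "
from h import *
plan(.4934,-.346,.029,.5)"
```

```text
t 53.52 pos [ 0.4936 -0.3459  0.0506] F [ 0.1  0.3 -0.5] open 0.0357
rotvec [-0.0009  0.0016  0.0002] shift now-axes [ 0.0002 -0.0001  0.0216] target-axes [ 0.0002 -0.0001  0.0216] world [-0.0002 -0.0001 -0.0216]
```

Emit:
arm_command(
  targets=[
    {"wx": 0, "wy": 0.001, "wz": 0, "dx": 0, "dy": 0, "dz": 0.002, "hand": 255},
    {"wx": 0, "wy": 0, "wz": 0, "dx": 0, "dy": 0, "dz": 0.003, "hand": 255},
    {"wx": 0, "wy": 0, "wz": 0, "dx": 0, "dy": 0, "dz": 0.0025, "hand": 255},
    {"wx": 0, "wy": 0, "wz": 0, "dx": 0, "dy": 0, "dz": 0.0025, "hand": 255},
    {"wx": 0, "wy": 0, "wz": 0, "dx": 0, "dy": 0, "dz": 0.0025, "hand": 255},
    {"wx": 0, "wy": 0, "wz": 0, "dx": 0, "dy": 0, "dz": 0.0025, "hand": 255},
    {"wx": 0, "wy": 0, "wz": 0, "dx": 0, "dy": 0, "dz": 0.0025, "hand": 255},
    {"wx": 0, "wy": 0, "wz": 0, "dx": 0, "dy": 0, "dz": 0.002, "hand": 255},
  ],
)

```text
t: 54.18
eef_pos: [0.4938, -0.346, 0.0295]
eef_rot: [[-1.0, -0.009, 0.001], [-0.009, 1.0, -0.001], [-0.001, -0.001, -1.0]]
wrist_force: [0.3, 0.1, -1.0]
opening: 0.0359
```

Emit:
arm_command(
  targets=[
    {"wx": 0, "wy": 0, "wz": 0, "dx": 0, "dy": 0, "dz": 0.001, "hand": 255},
    {"wx": 0, "wy": 0, "wz": 0, "dx": 0, "dy": 0, "dz": 0.001, "hand": 255},
    {"wx": 0, "wy": 0, "wz": 0, "dx": 0, "dy": 0, "dz": 0.001, "hand": 255},
    {"wx": 0, "wy": 0, "wz": 0, "dx": 0, "dy": 0, "dz": 0.001, "hand": 255},
    {"wx": 0, "wy": 0, "wz": 0, "dx": 0, "dy": 0, "dz": 0.001, "hand": 255},
    {"wx": 0, "wy": 0, "wz": 0, "dx": 0, "dy": 0, "dz": 0, "hand": 255},
    {"wx": 0, "wy": 0, "wz": 0, "dx": 0, "dy": 0, "dz": 0, "hand": 255},
    {"wx": 0, "wy": 0, "wz": 0, "dx": 0, "dy": 0, "dz": 0, "hand": 255},
  ],
)

```text
t: 54.85
eef_pos: [0.494, -0.3461, 0.0288]
eef_rot: [[-1.0, -0.009, 0.001], [-0.009, 1.0, -0.001], [-0.001, -0.001, -1.0]]
wrist_force: [0.8, -1.0, -1.4]
opening: 0.0355
```

Emit:
arm_command(
  targets=[
    {"wx": 0, "wy": 0, "wz": 0, "dx": 0, "dy": 0, "dz": 0, "hand": 100},
    {"wx": 0, "wy": 0, "wz": 0, "dx": 0, "dy": 0, "dz": 0, "hand": 100},
    {"wx": 0, "wy": 0, "wz": 0, "dx": 0, "dy": 0, "dz": 0, "hand": 100},
    {"wx": 0, "wy": 0, "wz": 0, "dx": 0, "dy": 0, "dz": 0, "hand": 100},
    {"wx": 0, "wy": 0, "wz": 0, "dx": 0, "dy": 0, "dz": 0, "hand": 100},
    {"wx": 0, "wy": 0, "wz": 0, "dx": 0, "dy": 0, "dz": 0, "hand": 100},
    {"wx": 0, "wy": 0, "wz": 0, "dx": 0, "dy": 0, "dz": -0.01, "hand": 100},
    {"wx": 0, "wy": 0, "wz": 0, "dx": 0, "dy": 0, "dz": -0.015, "hand": 80},
  ],
)

```text
t: 55.52
eef_pos: [0.4929, -0.3453, 0.0518]
eef_rot: [[-1.0, -0.009, -0.002], [-0.009, 1.0, 0.001], [0.002, 0.001, -1.0]]
wrist_force: [-0.8, 1.0, 0.9]
opening: 0.06
```

Emit:
arm_command(
  targets=[
    {"wx": 0, "wy": 0, "wz": 0, "dx": 0, "dy": 0, "dz": -0.03, "hand": 0},
    {"wx": 0, "wy": 0, "wz": 0, "dx": 0, "dy": 0, "dz": -0.035, "hand": 0},
    {"wx": 0, "wy": 0, "wz": 0, "dx": 0.005, "dy": 0, "dz": -0.035, "hand": 0},
    {"wx": 0, "wy": 0, "wz": 0, "dx": 0.01, "dy": 0.02, "dz": -0.035, "hand": 0},
    {"wx": 0, "wy": 0, "wz": 0, "dx": 0.01, "dy": 0.035, "dz": -0.015, "hand": 0},
    {"wx": 0, "wy": 0, "wz": 0, "dx": 0.01, "dy": 0.04, "dz": 0, "hand": 0},
    {"wx": 0, "wy": 0, "wz": 0, "dx": 0.01, "dy": 0.04, "dz": 0, "hand": 0},
    {"wx": 0, "wy": 0, "wz": 0, "dx": 0.005, "dy": 0.04, "dz": 0, "hand": 0},
  ],
)

```text
t: 56.18
eef_pos: [0.4395, -0.1711, 0.2166]
eef_rot: [[-1.0, -0.002, 0.002], [-0.002, 1.0, -0.001], [-0.002, -0.001, -1.0]]
wrist_force: [1.1, 0.1, 0.3]
opening: 0.093
```

Emit:
arm_command(
  targets=[
    {"wx": 0, "wy": 0, "wz": 0, "dx": 0, "dy": 0.04, "dz": 0, "hand": 0},
    {"wx": 0, "wy": 0, "wz": 0, "dx": 0, "dy": 0.04, "dz": 0, "hand": 0},
    {"wx": 0, "wy": 0, "wz": 0, "dx": 0, "dy": 0.03, "dz": 0, "hand": 0},
    {"wx": 0, "wy": 0, "wz": 0, "dx": 0, "dy": 0.015, "dz": 0, "hand": 0},
    {"wx": 0, "wy": 0, "wz": 0, "dx": 0, "dy": 0.005, "dz": 0, "hand": 0},
    {"wx": 0, "wy": 0, "wz": 0, "dx": 0, "dy": 0, "dz": 0, "hand": 0},
    {"wx": 0, "wy": 0, "wz": 0, "dx": 0, "dy": 0, "dz": 0, "hand": 0},
    {"wx": 0, "wy": 0, "wz": 0, "dx": 0, "dy": 0, "dz": 0, "hand": 0},
  ],
)

```text
t: 56.85
eef_pos: [0.4358, -0.0308, 0.2243]
eef_rot: [[-1.0, -0.006, 0.013], [-0.006, 1.0, -0.003], [-0.013, -0.003, -1.0]]
wrist_force: [0.3, 0.2, -0.0]
opening: 0.0927
```

```bash
python3 - <<'E'
from b import *
print(bot.observe()['eef_pos'],bot.observe()['wrist_force'])
p,d=bot.capture('top'); q,e=bot.capture('scene'); C=cloud('top',d)
for k,x,y,h in(('yellow',.6089,-.345,.032),('red',.551,-.3455,.028),('blue',.493,-.346,.04),('green',.435,-.3466,.036)):
    m=masks(p)[k]&(abs(C[...,0]-x)<.028)&(abs(C[...,1]-y)<.028)&(abs(C[...,2]-h-.009)<.012)
    v,u=np.where(m); P=C[m]; print(k,m.sum(),'off mm',((ray('top',u.mean(),v.mean(),h+.009)[:2]-[x,y])*1000).round(1),'height above 9mm floor vs h',((np.median(P[:,2])-h-.009)*1000).round(1))
C=cloud('scene',e)
m=(C[...,2]>.165)&(C[...,2]<.2)&(abs(C[...,0]-.627)<.02)&(abs(C[...,1]-.1)<.02);print('knob top',np.percentile(C[m][:,2],[50,90]))
m=masks(q)['red']&(C[...,2]>.137)&(C[...,2]<.17)&(abs(C[...,0]-.65)<.05)&(abs(C[...,1]-.19)<.05);print('pin',C[m].mean(0))
a=cv2.resize(q[120:375,130:430],(800,680))[:600]; cv2.imwrite('pics/f1.png',a)
E
```

```text
[ 0.43576668 -0.03084177  0.22426299] [ 0.27585029  0.18038561 -0.02489684]
yellow 142 off mm [-2.2  1.1] height above 9mm floor vs h 0.0
red 139 off mm [1.  3.1] height above 9mm floor vs h 0.0
blue 152 off mm [0.2 1.8] height above 9mm floor vs h -0.1
green 130 off mm [-0.4  1.5] height above 9mm floor vs h -0.4
knob top [0.17957575 0.18261394]
pin [0.63052984 0.21452146 0.14695941]
```

View pics/f1.png

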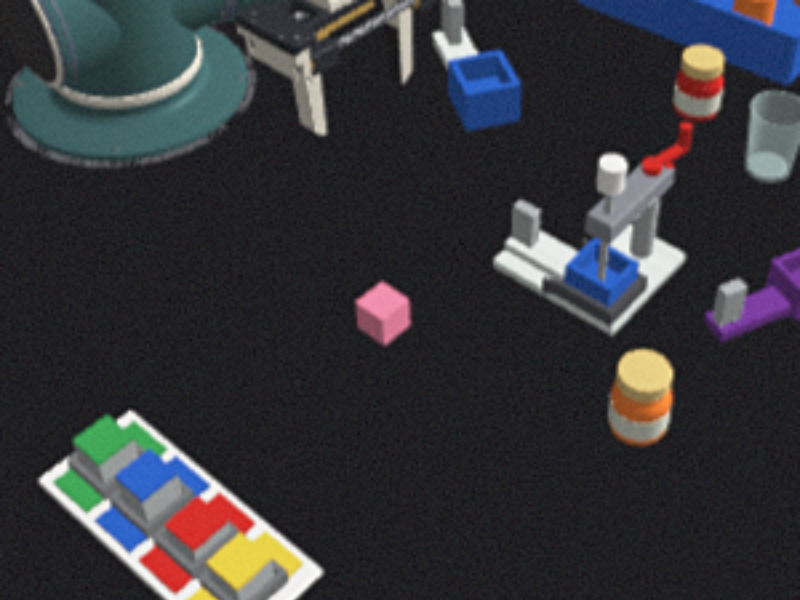

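```bash
python3 -c "
from workcell import bot
print(bot.finish_job(), bot.observe()['t'])"
```

```text
the job is handed in; nothing more can be done
the job is handed in; nothing more can be done
```

The job is handed in; it reports no verdict. Everything in the task was done, and my last check found nothing wrong.

- **Cell:** I slid cell_mid (the smaller blue cell) in until it met the end stop, at about 14 N.
- **Probe:** I lowered it by the knob until it stopped on the well floor, with 11 N at the wrist. The final picture shows the knob top about 181 mm above the bench, which matches a tip on the 16 mm floor.
- **Clamp:** The lever was swung to about 1.4 rad. The final picture still shows the pin at the locked position.
- **Blocks:** All four (red, yellow, green and blue) are in the pockets of their own colour. Their tops are within 0.4 mm of the fully down height.
- **Bystanders:** The picture shows the jars, the beaker and the pink block standing undisturbed, and the gripper clear of everything.

**Weak check:** The camera put the red block about 3 mm off its pocket centre, against 1.5 to 2.5 mm for the others. A pocket allows only about 2 mm of play. The red and yellow colour masks probably took in part of the labels beside the pockets. The height readings show the blocks fully down.

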